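# Stack the washed-parts crates on the bench dryer

## Task

Lift the vented lid off the crate on the bench dryer and lay it flat in the shallow steel tray. Then stack every crate of parts that stands on the bench squarely on the one on the dryer, each turned half round to the one below so that it stands up on the rim lugs and does not nest, and put the lid squarely on the topmost crate. Last, switch the dryer on: pull its locking toggle bat out, flip it over to the far side and let it lock again; leave the jar and the brush that lie among the crates where they are.

Things in the scene. Friction and masses are not known exactly. Their poses are not given: they have to be found in the camera images.
- dryer: fixed bench dryer: grey plinth 160 mm (own x) by 300 mm (own y), 35 mm high; origin on the bench below the air outlet on which base_crate stands. Its dark control box (110 x 100 mm, top 65 mm above the bench) is at own y = -165 mm
- dryer_seat (a point): centre of the air outlet on the plinth's top, 35 mm above the bench, under base_crate; a steel collar 8 mm high surrounds the crate's foot with 2 to 4 mm play
- base_crate_mid (a point): grey crate of parts (parts fixed in it), loose in the dryer's collar. Upper part 130 (own x) x 64 mm (own y), 26 to 60 mm above its underside, upright 3 mm walls, graspable across the 64 mm; below, a narrower foot, 112 x 52 mm over its four feet. Pull lip juts 10 mm from the +x end, 7 to 12 mm under the rim. Point: its centre, 30 mm above its underside; z up. 0.9 kg, the others 0.25 to 0.5; weight low in the foot
- crate1_mid (a point): loose grey stack-nest crate of parts, same as base_crate, 0.25 to 0.5 kg, on the bench at the start, lip pointing roughly the way base_crate's does; may be absent. Point: its centre, 30 mm above its underside. Lug tops (all crates) are 6 mm under the rim
- crate2_mid (a point): loose grey stack-nest crate of parts, same as base_crate, 0.25 to 0.5 kg, on the bench at the start, lip pointing roughly the way base_crate's does; may be absent. Point: its centre, 30 mm above its underside. Set half round to the one below (lips at opposite ends), a crate stands on its lugs, underside 54 mm above the lower one's underside, 3 mm play across, 6 mm along
- crate3_mid (a point): loose grey stack-nest crate of parts, same as base_crate, 0.25 to 0.5 kg, on the bench at the start, lip pointing roughly the way base_crate's does; may be absent. Point: its centre, 30 mm above its underside. Set the same way as the one below, a crate drops past the lugs and nests: underside only 34 mm above the lower one's
- lid_knob (a point): centre of the black knob (26 mm across, 18 mm high) of the loose vented lid: plate 134 x 68 mm (own x, y), top 20 mm below this point; plug under it 114 x 52 mm, its underside 29 mm below this point, goes 5 mm into a crate's rim with 3 mm play, either way round. Seated, this point is 24 mm above the rim; lid lying in the tray, 32 mm above the bench. 0.12 kg
- tray_mid (a point): centre of the loose shallow steel tray on the bench, 5 mm above its underside: 100 (own x) x 165 mm (own y), 10 mm high, 3 mm walls and floor; room for the lid with its long side along the tray's own y; 0.5 kg
- toggle (a joint): swing of the locking toggle bat about its hinge (rad): 0 = off, leaning 0.5 rad from upright towards the dryer's own -x; 1.0 = on, leaning 0.5 rad towards +x. Unless the bat is pulled out, its collar is caught by the gate in mid-travel after about 0.15 to 0.2 rad
- toggle_pull (a joint): how far the bat is pulled out along its own length (m), 0 to 0.012, spring-loaded inward (3.6 N at rest, about 7 N when out); it must be out at least 0.007 to pass the gate, and springs back when let go
- toggle_hinge (a point): hinge point of the toggle, at the top of the control box, 63 mm above the bench; hinge axis is the dryer's own y
- bat_grip (a point): grip point on the steel bat, 54 mm from the hinge along the bat (when not pulled): flat grip 12 mm thick across the dryer's y, 14 mm wide, 34 mm long, with an 18 mm head above; own z points outward along the bat. The gate's two small posts stand beside the bat's mid-travel, tops 95 mm above the bench
- jar: bystander, leave alone: closed glass jar with steel cap, 52 mm across, 65 mm high; origin at the middle of its underside
- brush: bystander, leave alone: hand brush, 140 mm long, lying; origin on the tool, on the bench
Not all that is in view belongs to the job. What is shaped like the part that bears crate2_mid but blue is not meant. What is shaped like the part that bears crate1_mid but red is not meant.

How it is judged (in metres and radians):
On the way, in this order (a step that is already met when the one before it is completed fails the run):
1. the lid lies flat in the tray, let go (height (world z) of lid_knob below 0.04 m and horizontal distance between lid_knob and tray_mid below 0.03 m and angle between lid_knob's own z axis and vertical below 0.1 rad and contact force between the fingers and lid below 0.05 N and linear speed of lid below 0.02 m/s), for 0.2 s.
2. every crate stands on lugs in the stack on the dryer, let go, the lid still off (horizontal distance between each of crate1_mid, crate2_mid, crate3_mid and base_crate_mid below 0.012 m and angle between each of crate1_mid, crate2_mid, crate3_mid's own z axis and vertical below 0.05 rad and angle between the x axis of each of crate1_mid, crate2_mid, crate3_mid and the x axis of base_crate_mid, either way round below 0.1 rad and (z of crate1_mid in the frame of base_crate_mid between 0.048 and 0.06 m or z of crate1_mid in the frame of base_crate_mid between 0.102 and 0.114 m or z of crate1_mid in the frame of base_crate_mid between 0.156 and 0.168 m) and (z of crate2_mid in the frame of base_crate_mid between 0.048 and 0.06 m or z of crate2_mid in the frame of base_crate_mid between 0.102 and 0.114 m or z of crate2_mid in the frame of base_crate_mid between 0.156 and 0.168 m) and (z of crate3_mid in the frame of base_crate_mid between 0.048 and 0.06 m or z of crate3_mid in the frame of base_crate_mid between 0.102 and 0.114 m or z of crate3_mid in the frame of base_crate_mid between 0.156 and 0.168 m) and contact force between the fingers and crate1 below 0.05 N and linear speed of each of crate1, crate2, crate3 below 0.02 m/s and contact force between the fingers and crate2 below 0.05 N and contact force between the fingers and crate3 below 0.05 N), for 0.2 s.
3. the lid sits on the topmost crate, let go (horizontal distance between each of crate1_mid, crate2_mid, crate3_mid and base_crate_mid below 0.012 m and angle between each of crate1_mid, crate2_mid, crate3_mid, lid_knob's own z axis and vertical below 0.05 rad and angle between the x axis of each of crate1_mid, crate2_mid, crate3_mid and the x axis of base_crate_mid, either way round below 0.1 rad and (z of crate1_mid in the frame of base_crate_mid between 0.048 and 0.06 m or z of crate1_mid in the frame of base_crate_mid between 0.102 and 0.114 m or z of crate1_mid in the frame of base_crate_mid between 0.156 and 0.168 m) and (z of crate2_mid in the frame of base_crate_mid between 0.048 and 0.06 m or z of crate2_mid in the frame of base_crate_mid between 0.102 and 0.114 m or z of crate2_mid in the frame of base_crate_mid between 0.156 and 0.168 m) and (z of crate3_mid in the frame of base_crate_mid between 0.048 and 0.06 m or z of crate3_mid in the frame of base_crate_mid between 0.102 and 0.114 m or z of crate3_mid in the frame of base_crate_mid between 0.156 and 0.168 m) and horizontal distance between lid_knob and base_crate_mid below 0.015 m and (z of lid_knob in the frame of base_crate_mid between 0.156 and 0.168 m or z of lid_knob in the frame of base_crate_mid between 0.21 and 0.222 m) and contact force between the fingers and lid below 0.05 N and linear speed of lid below 0.02 m/s), for 0.2 s.
4. the toggle is flipped to on and locked (value of joint toggle above 0.78 rad and value of joint toggle_pull below 0.003 m), for 0.2 s.
At the end, for the whole second after the job is handed in: Bottom crate within 12 mm of the outlet; crates within 12 mm above it, 0.1 rad square, 0.05 rad upright, 54, 108, 162 mm (6 mm) up; knob within 15 mm above, lid level and seated within 6 mm; toggle over 0.78 rad, pulled out under 3 mm; all at rest (all of step 4 and horizontal distance between base_crate_mid and dryer_seat below 0.012 m and angle between each of base_crate_mid, crate1_mid, crate2_mid, crate3_mid, lid_knob's own z axis and vertical below 0.05 rad and horizontal distance between each of crate1_mid, crate2_mid, crate3_mid and base_crate_mid below 0.012 m and angle between the x axis of each of crate1_mid, crate2_mid, crate3_mid and the x axis of base_crate_mid, either way round below 0.1 rad and (z of crate1_mid in the frame of base_crate_mid between 0.048 and 0.06 m or z of crate1_mid in the frame of base_crate_mid between 0.102 and 0.114 m or z of crate1_mid in the frame of base_crate_mid between 0.156 and 0.168 m) and (z of crate2_mid in the frame of base_crate_mid between 0.048 and 0.06 m or z of crate2_mid in the frame of base_crate_mid between 0.102 and 0.114 m or z of crate2_mid in the frame of base_crate_mid between 0.156 and 0.168 m) and (z of crate3_mid in the frame of base_crate_mid between 0.048 and 0.06 m or z of crate3_mid in the frame of base_crate_mid between 0.102 and 0.114 m or z of crate3_mid in the frame of base_crate_mid between 0.156 and 0.168 m) and horizontal distance between lid_knob and base_crate_mid below 0.015 m and (z of lid_knob in the frame of base_crate_mid between 0.156 and 0.168 m or z of lid_knob in the frame of base_crate_mid between 0.21 and 0.222 m) and linear speed of each of crate1, crate2, crate3, lid, base_crate below 0.02 m/s); the robot touches nothing.
It fails at once if the jar or the brush is moved more than 50 mm (distance of any of jar, brush from where it was at the start of the episode above 0.05 m).
Of crate1, crate2, crate3 only 2 to 3 are there at a start; the rules pass over those that are not, and their reading is None.
At some moment in a run one of tray may be knocked a few centimetres aside while the robot is not near it.
Once in a run the grip may slacken for a moment while it holds something.
It also fails if it takes over 210 s, if anything falls off the work surface, if the arm or the gripper's body presses on something with over 40 N, if the wrist force passes 120 N, or if a joint passes its speed limit or range.

## Robot

A 6-joint arm with a two-finger parallel gripper is mounted at the origin on the work surface. World frame = base frame: x ahead of the robot, y to its left, z up, the work surface at z = 0. Lengths are in mm, angles in rad, forces in N, time in s.
With the tool pointing down it reaches from about 425 to 950 mm from the base axis. Payload 14.7 kg.
Tool frame: the origin (TCP) lies at the very end of the fingers, on their centre line; the grasp point (between the pads) lies 19 mm behind it; x points along the fingers, y is the direction in which the jaws open and shut, and the axes are right-handed (so a half turn about x gives the same grasp; the last joint's range is limited). The gripper opens to 85 mm and grips with 20 to 120 N. Pads are 22 mm wide; open, the fingers measure 114 mm over their backs; the gripper's body (76 mm by 85 mm) begins 54 mm behind the grasp point. The pads swing forward as they close: fully open they stand 13 mm farther back than shut.
Start: joints at [1.242, 0.48, 1.596, -0, 1.065, -0.047], TCP at [180.731, 624.362, 208.497] pointing down, gripper open.
Joint ranges: [-2.75, 2.75], [-0.82, 2.05], [0.23, 2.67], [-1.56, 4.7], [0.09, 2.69], [-2.92, 2.92]. Speed limits (rad/s): [1.89, 1.89, 2.39, 3.01, 3.01, 3.01].

## Interface

Orientations are given as a 3x3 rotation matrix whose columns are the frame's x, y, z axes.
In Python, from bench import status, imaging, workorder gives the robot as it stands.
- The arm moves only by the tool move_arm, never from a script. Its arguments are lists of equal length, an entry for each row: "claw": the opening, from 0 (shut) to 1 (fully open); "translation": the shift along the tool's x, y, z in cm, a list of three; "rot": the turn, a rotation vector about the tool's x, y, z in rad, a list of three. A call has 1 to 20 rows; each row is the pose to reach, as a shift and turn from the pose measured when the call began, along the tool's axes at that moment; what a row does not reach only later rows make up. A row lasts 1/8 s, in which the tool goes at most 62.5 mm and 10.7 degrees, less where a joint would pass 70% of its speed; a pose out of reach is approached as far as the arm can. A call with a gripper value outside its range is refused whole. The fingers move at their own pace and stop on an object; "force" is the grip in N (left out, the last holds). Time passes only in rows, so rows that repeat a pose let the fingers close. It gives the time, the measured TCP pose, the force and the opening at its end, in the units of the state.
- status.state(): the state, without advancing time (a new reading comes with each control period).
- imaging.snapshot(name): name is "side" or "top"; returns a dict with "color" (384x512x3 uint8, red, green, blue), "intrinsics" (3x3 intrinsics, pixels), "cam_to_world" (4x4, takes a point from camera to world coordinates). Camera axes: x right, y up, looking along -z (the intrinsics and any distortion apply to the point x, -y, -z); pixel columns grow to the right and rows downward; lengths in mm; the calibration is good to about 2 mm. A picture is of the moment at which its call begins. There is no depth.
- workorder.close_job(): hands the job in, once; it reports no verdict.
The state is a dict: "t": time; "joints": joint angles; "qvel": joint speeds; "tau": joint torques, N m; "eef_pos": TCP position; "orientation": TCP orientation; "ft_force": force on the tool from outside, world axes, zero at the start; "torque": the same for the moment, N m; "finger_gap": finger opening in mm.
Only numpy, scipy, OpenCV 4.12 (cv2) and the standard library are available. Lean on these libraries where they do the work, as an engineer would, in place of code of your own. Each camera call takes 0.05 s, during which the arm holds its last target.

## Working session

There is one attempt and no reset: what is moved stays moved. The work goes in short steps, Python scripts to look and compute and a tool call to move; the robot and the scene stay as the last step left them, time stands still between calls to the robot, and variables do not carry over. Pictures are saved under pics/ and viewed, and the job is handed in when it is done.

Besides the shell and the picture viewer there is one more tool, called after "Emit:" by a JSON object that holds its "api" and its "payload". move_arm: Moves the arm, as the interface text tells. Its arguments: {"type":"object","properties":{"claw":{"type":"array"},"translation":{"type":"array"},"rot":{"type":"array"},"force":{"type":"number"}},"required":["claw","translation","rot"]}

```bash
mkdir -p pics; ls
python3 - <<'E'
from bench import status, imaging
import cv2
print(status.state())
for n in("side","top"):
    s=imaging.snapshot(n); cv2.imwrite(f"pics/{n}0.png",s["color"][:,:,::-1]); print(n,s["intrinsics"],s["cam_to_world"],s.keys())
E
```

```text
pics
{'t': 0.0, 'joints': array([ 1.24240134e+00,  4.80876041e-01,  1.59688679e+00, -1.46236295e-06,
        1.06507893e+00, -4.65932290e-02]), 'qvel': array([-0.0023804 , -0.00104862, -0.00097014,  0.00012689,  0.0002822 ,
        0.00132788]), 'tau': array([ 3.80181475e-03, -9.50654411e+01, -4.30190670e+01,  7.37475762e-05,
        1.17279572e-02, -4.59064927e-05]), 'eef_pos': array([180.58840288, 623.94535461, 207.83890293]), 'orientation': array([[-4.01656342e-04,  2.78085852e-01,  9.60556140e-01],
       [-1.18276903e-03,  9.60555413e-01, -2.78086136e-01],
       [-9.99999220e-01, -1.24781112e-03, -5.69018400e-05]]), 'ft_force': array([ 0.18188507,  0.95586006, -0.40404195]), 'torque': array([-0.0203821 ,  0.04158761, -0.0147404 ]), 'finger_gap': 85.37167921584275}
side [[347.00281354   0.         246.98457439]
 [  0.         347.00281354 190.53698721]
 [  0.           0.           1.        ]] [[ 8.49474854e-01  3.43405700e-01 -4.00580826e-01 -4.38686468e+00]
 [-5.27463152e-01  5.33663893e-01 -6.61048767e-01 -8.78312753e+02]
 [-1.32323916e-02  7.72835930e-01  6.34467910e-01  8.79141337e+02]
 [ 0.00000000e+00  0.00000000e+00  0.00000000e+00  1.00000000e+00]] dict_keys(['color', 'intrinsics', 'cam_to_world'])
top [[354.09596323   0.         257.67760164]
 [  0.         354.09596323 187.48537093]
 [  0.           0.           1.        ]] [[-6.82754879e-03  9.91468643e-01 -1.30166487e-01  3.35043974e+02]
 [-9.99618741e-01 -1.02496265e-02 -2.56382237e-02 -7.89479406e+01]
 [-2.67536528e-02  1.29941814e-01  9.91160616e-01  1.14912083e+03]
 [ 0.00000000e+00  0.00000000e+00  0.00000000e+00  1.00000000e+00]] dict_keys(['color', 'intrinsics', 'cam_to_world'])
```

View pics/side0.png

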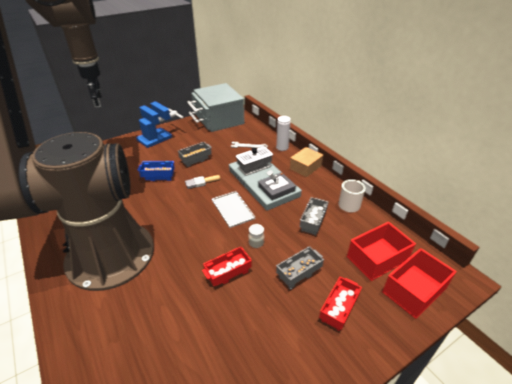

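View pics/top0.png

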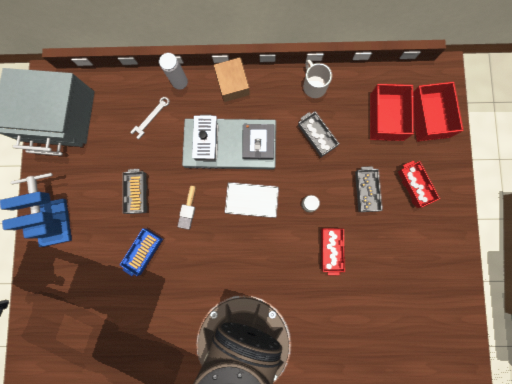

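```bash
cat > h.py <<'E'
import numpy as np, cv2
from bench import status, imaging
def snap(n,f=None):
    s=imaging.snapshot(n)
    if f: cv2.imwrite("pics/"+f,s["color"][:,:,::-1])
    return s
def ray(s,uv):
    K=s["intrinsics"];T=s["cam_to_world"]
    d=np.linalg.inv(K)@np.array([uv[0],uv[1],1.]); d=np.array([d[0],-d[1],-d[2]])
    return T[:3,3],T[:3,:3]@d
def onz(s,uv,z):
    o,d=ray(s,uv); return o+d*(z-o[2])/d[2]
def proj(s,p):
    T=s["cam_to_world"];q=T[:3,:3].T@(np.asarray(p,float)-T[:3,3]); q=np.array([q[0],-q[1],-q[2]]); q=s["intrinsics"]@q; return q[:2]/q[2]
def tri(s1,u1,s2,u2):
    o1,d1=ray(s1,u1);o2,d2=ray(s2,u2);d1=d1/np.linalg.norm(d1);d2=d2/np.linalg.norm(d2)
    A=np.stack([d1,-d2],1);t=np.linalg.lstsq(A,o2-o1,rcond=None)[0]
    a=o1+t[0]*d1;b=o2+t[1]*d2;return (a+b)/2,np.linalg.norm(a-b)
def crop(s,box,f,k=6):
    x0,y0,x1,y1=box; im=s["color"][y0:y1,x0:x1,::-1]
    im=cv2.resize(im,None,fx=k,fy=k,interpolation=cv2.INTER_CUBIC)
    for x in range((x0+9)//10*10,x1,10):
        cv2.putText(im,str(x),((x-x0)*k,10),0,.35,(0,255,255),1);cv2.line(im,((x-x0)*k,12),((x-x0)*k,18),(0,255,255),1)
    for y in range((y0+9)//10*10,y1,10):
        cv2.putText(im,str(y),(0,(y-y0)*k+4),0,.35,(0,255,255),1)
    cv2.imwrite("pics/"+f,im)
def lid_tilt():pass
def toolmove(dp_world,st=None):
    st=st or status.state(); return (st["orientation"].T@np.asarray(dp_world,float))/10
E
python3 - <<'E'
from h import *
s=snap("top");crop(s,(110,100,240,200),"c1.png");crop(s,(220,100,350,200),"c2.png",6);crop(s,(300,100,430,220),"c3.png",5)
s=snap("side");crop(s,(170,130,300,230),"c4.png");crop(s,(230,180,360,290),"c5.png",5)
E
```

```text
(no output)
```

View pics/c1.png

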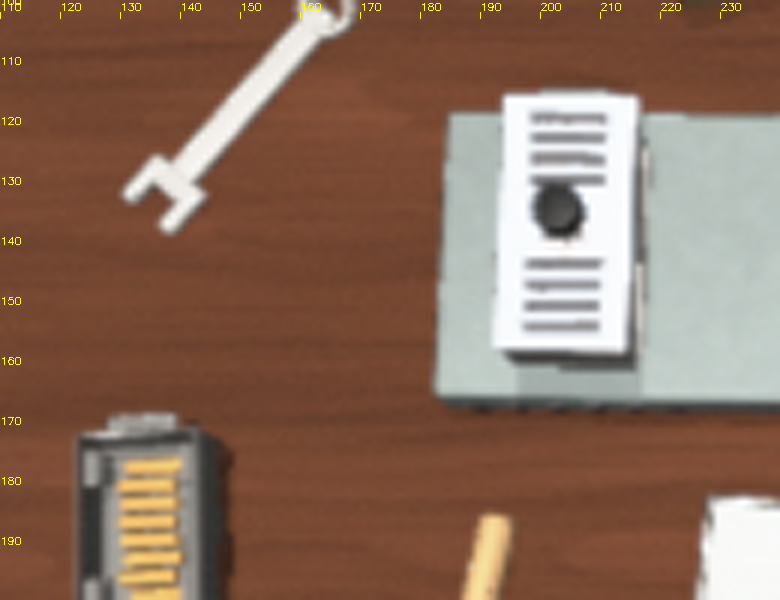

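View pics/c2.png

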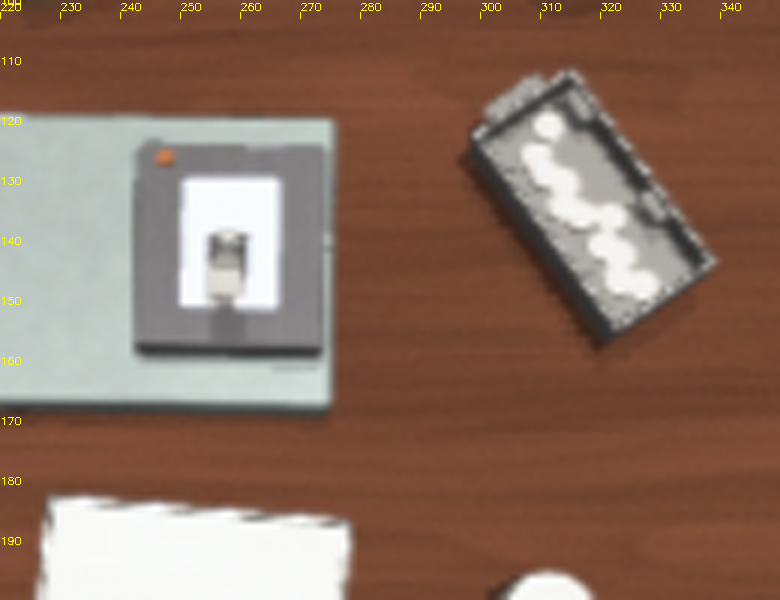

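View pics/c3.png

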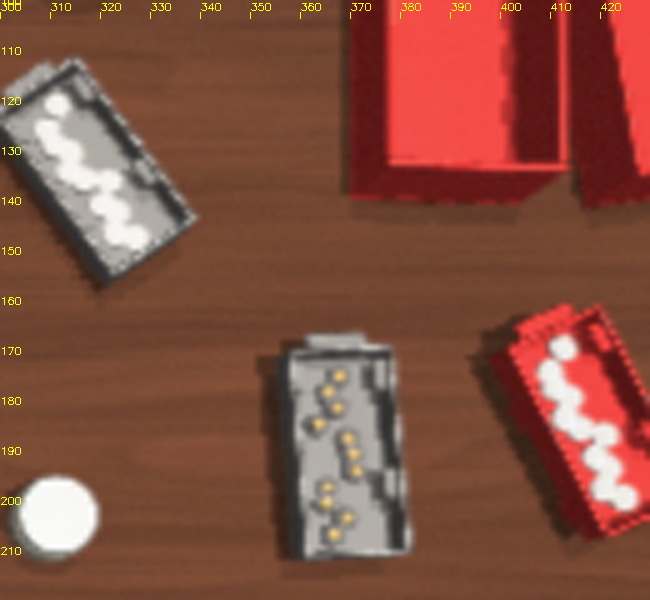

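View pics/c4.png

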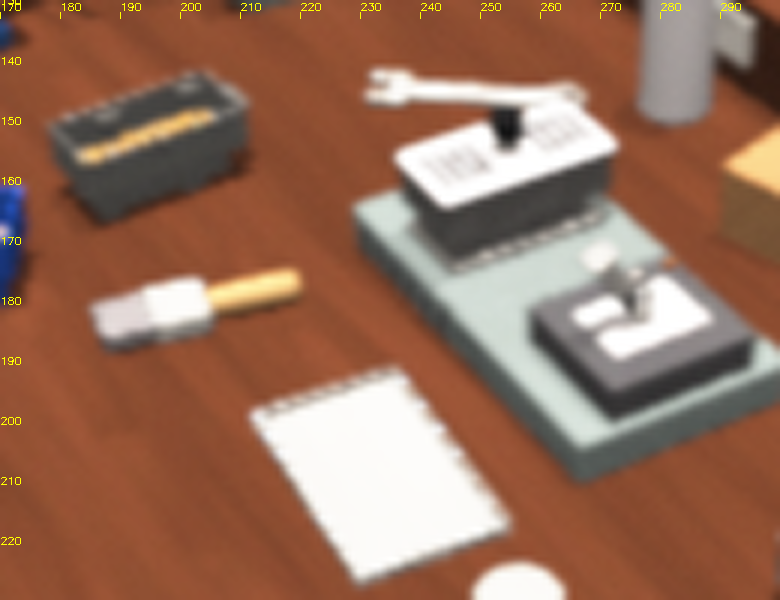

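View pics/c5.png

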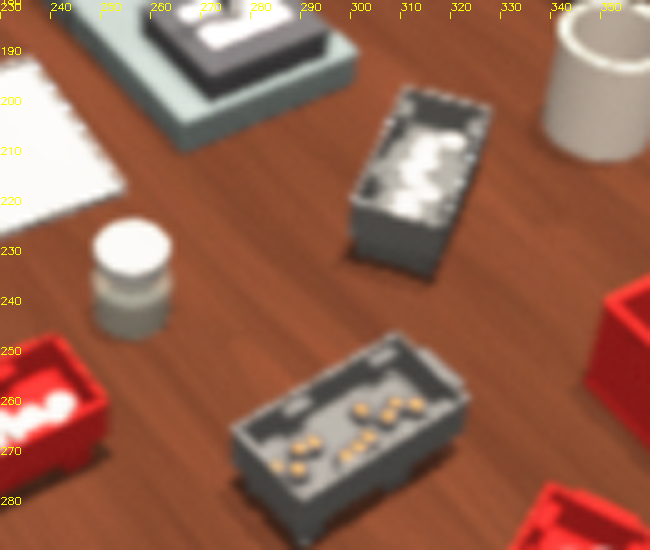

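Run:
```python
from h import *
s=snap("top");t=snap("side")
for nm,q,boxl,boxt in(("top",s,(180,105,230,165),(220,175,285,225)),("side",t,(230,140,280,178),(205,185,262,232))):
    hsv=cv2.cvtColor(q["color"],cv2.COLOR_RGB2HSV)
    for k,b,z in(("lid",boxl,99),("tray",boxt,10)):
        m=np.zeros(hsv.shape[:2],np.uint8);x0,y0,x1,y1=b
        h=hsv[y0:y1,x0:x1];m[y0:y1,x0:x1]=((h[...,1]<25)&(h[...,2]>225))*255
        m=cv2.morphologyEx(m,cv2.MORPH_CLOSE,np.ones((7,7)))
        c=max(cv2.findContours(m,0,2)[0],key=cv2.contourArea)
        w=np.array([onz(q,p[0],z)[:2] for p in cv2.convexHull(c)],np.float32)
        print(nm,k,cv2.minAreaRect(w))
    # knob
m=(s["color"][125:145,192:215].sum(2)<200);ys,xs=np.nonzero(m);u1=(xs.mean()+192,ys.mean()+125)
print(u1,onz(s,u1,126))
crop(s,(180,105,240,170),"k1.png",9);crop(t,(230,135,290,180),"k2.png",12)
```

```text
top lid ((632.5656127929688, 112.88477325439453), (66.9442367553711, 130.06948852539062), 88.28327178955078)
top tray ((446.0827941894531, -28.20159912109375), (162.37103271484375, 97.62825775146484), 84.63945007324219)
side lid ((634.001708984375, 158.87594604492188), (166.20465087890625, 140.91384887695312), 84.34624481201172)
side tray ((443.25311279296875, -66.34577178955078), (233.4803924560547, 100.62750244140625), 84.50093841552734)
(np.float64(202.72727272727272), np.float64(134.22727272727272)) [631.52046146 110.58460189 126.        ]
```

View pics/k1.png

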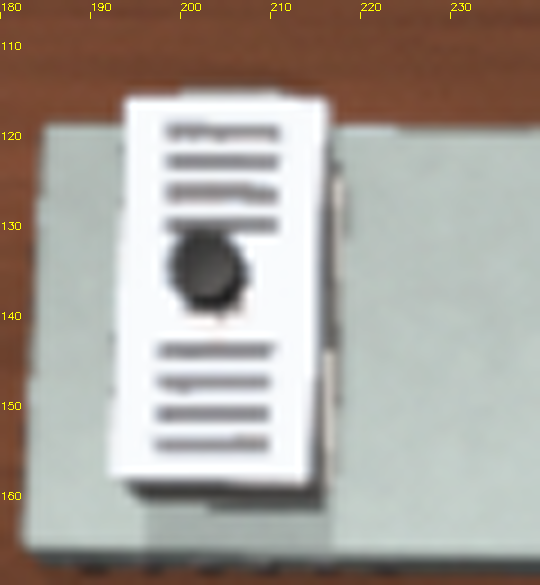

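View pics/k2.png

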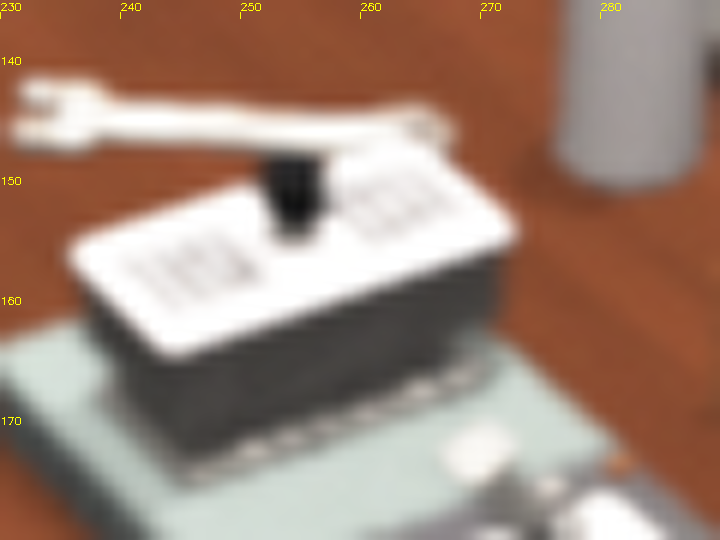

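```bash
cat >> h.py <<'E'
def go(p,yaw_deg,st=None):
    "target TCP world mm, tool-y yaw deg -> translation cm, rotvec"
    from scipy.spatial.transform import Rotation as Ro
    st=st or status.state();R=st["orientation"];a=np.radians(yaw_deg)
    y=np.array([np.cos(a),np.sin(a),0]);x=np.array([0,0,-1.]);Rt=np.stack([x,y,np.cross(x,y)],1)
    t=R.T@(np.asarray(p,float)-st["eef_pos"])/10
    print("tr",np.round(t,2),"rot",np.round(Ro.from_matrix(R.T@Rt).as_rotvec(),3))
def st():
    s=status.state();R=s["orientation"];print("t",round(s["t"],2),"p",np.round(s["eef_pos"],1),"yaw",round(np.degrees(np.arctan2(R[1,1],R[0,1])),2),"tilt",np.round(R[:2,0],3),"j",np.round(s["joints"],2),"f",np.round(s["ft_force"],1),"gap",round(s["finger_gap"],1))
E
python3 -c "
from h import *
go((632,112,200),88.3)"
```

```text
tr [  0.84 -36.65  57.6 ] rot [-0.252 -0.     0.   ]
```

Emit:
{"api": "move_arm", "payload": {"claw": [0.6,0.6,0.6,0.6,0.6,0.6,0.6,0.6,0.6,0.6,0.6,0.6,0.6,0.6,0.6,0.6], "translation": [[0.8,-36.65,57.6],[0.8,-36.65,57.6],[0.8,-36.65,57.6],[0.8,-36.65,57.6],[0.8,-36.65,57.6],[0.8,-36.65,57.6],[0.8,-36.65,57.6],[0.8,-36.65,57.6],[0.8,-36.65,57.6],[0.8,-36.65,57.6],[0.8,-36.65,57.6],[0.8,-36.65,57.6],[0.8,-36.65,57.6],[0.8,-36.65,57.6],[0.8,-36.65,57.6],[0.8,-36.65,57.6]], "rot": [[-0.25,0,0],[-0.25,0,0],[-0.25,0,0],[-0.25,0,0],[-0.25,0,0],[-0.25,0,0],[-0.25,0,0],[-0.25,0,0],[-0.25,0,0],[-0.25,0,0],[-0.25,0,0],[-0.25,0,0],[-0.25,0,0],[-0.25,0,0],[-0.25,0,0],[-0.25,0,0]], "force": 30}}

```text
t: 2.3
eef_pos: [631.8, 112.7, 200.6]
orientation: [[0.0, 0.031, 1.0], [-0.0, 1.0, -0.031], [-1.0, -0.0, 0.0]]
ft_force: [-0.8, 0.5, 0.3]
finger_gap: 51.6
```

Run:
```python
from h import *
st()
t=snap("side");s=snap("top")
print(proj(t,status.state()["eef_pos"]),proj(s,status.state()["eef_pos"]))
crop(t,(210,80,310,180),"a1.png",6);crop(s,(150,70,260,170),"a2.png",6);go((632,112,119-14),88.3)
```

```text
t 2.3 p [631.8 112.7 200.6] yaw 88.24 tilt [ 0. -0.] j [ 0.13  0.48  1.62 -0.    1.04 -1.41] f [-0.8  0.5  0.3] gap 51.6
[253.96226779 132.86668997] [197.23823076 126.60935001]
tr [ 9.55 -0.04  0.01] rot [-0.002  0.     0.   ]
```

View pics/a1.png

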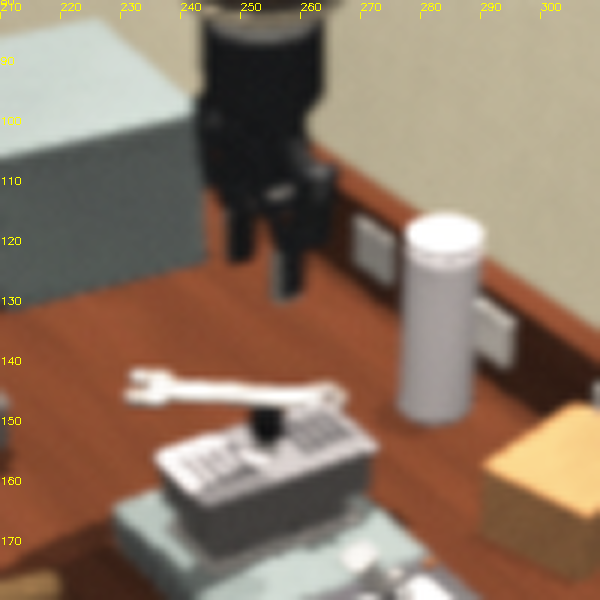

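View pics/a2.png

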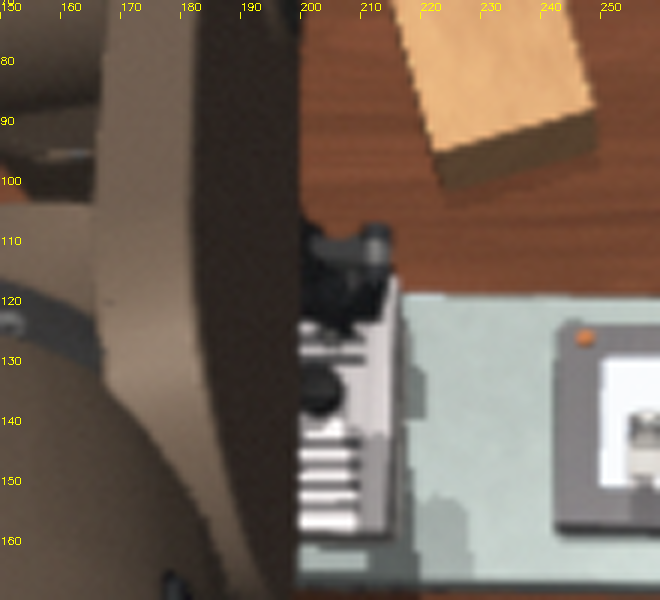

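Run:
```python
from h import *
t=snap("side")
for p in((632,112,119),(632,112,128),(636,112,119),(632,116,119)): print(proj(t,p))
x0,y0=245,140
g=t["color"][y0:162,x0:265].sum(2);print(g)
```

```text
[254.03994786 150.75501965]
[254.03919944 148.84991548]
[254.87798998 150.45870092]
[253.5015605  150.29927155]
[[267 265 266 265 264 258 262 261 267 268 270 269 270 270 271 271 270 265
  267 264]
 [272 271 268 271 264 259 259 258 261 268 268 267 266 267 269 271 267 267
  264 264]
 [287 284 282 282 278 268 264 265 261 264 266 267 269 267 266 269 273 271
  272 274]
 [455 448 451 450 423 384 350 325 313 307 292 280 279 281 282 290 326 366
  387 399]
 [704 699 698 697 671 630 594 564 553 544 521 500 500 508 514 523 557 584
  590 585]
 [736 734 734 735 728 724 723 723 726 728 728 731 732 735 734 731 725 708
  653 571]
 [572 575 589 605 613 632 661 682 696 713 727 734 739 743 739 728 723 707
  629 522]
 [340 343 350 354 360 375 385 401 411 437 476 515 557 601 611 621 662 666
  618 586]
 [289 292 288 287 286 275 225 163 138 141 155 227 389 556 612 604 602 578
  551 566]
 [283 286 289 294 298 270 195 110  75  77  78 170 364 532 584 555 513 493
  479 472]
 [280 288 303 332 364 350 244 115  68  69  75 155 322 428 459 467 455 437
  462 466]
 [326 346 395 459 521 506 359 156  60  57  60 134 278
[... 182 characters left out ...]
 454 419
  430 449]
 [709 694 621 507 524 577 554 439 339 318 359 493 590 592 524 461 452 456
  465 529]
 [610 618 627 568 565 655 666 607 549 488 474 557 616 623 598 540 513 552
  585 614]
 [587 570 615 625 579 607 687 712 707 659 590 609 631 635 632 614 606 610
  608 597]
 [586 613 606 602 553 473 503 581 641 647 631 632 640 636 632 614 596 562
  487 415]
 [572 590 595 527 443 373 365 429 540 602 624 629 618 605 568 495 424 362
  291 236]
 [599 491 456 429 399 416 446 471 502 536 563 560 501 434 367 300 242 219
  201 193]
 [520 460 430 443 461 479 482 479 455 438 411 368 303 250 218 200 191 190
  193 188]
 [462 478 478 477 473 455 431 382 322 283 251 219 199 192 190 190 189 187
  189 189]]
```

Emit:
{"api": "move_arm", "payload": {"claw": [0.6,0.6,0.6,0.6,0.6,0.6,0.0,0.0,0.0,0.0,0.0,0.0,0.0,0.0], "translation": [[4,0,0],[7,0,0],[9,0,0],[9.8,0,0],[9.8,0,0],[9.8,0,0],[9.8,0,0],[9.8,0,0],[9.8,0,0],[9.8,0,0],[9.8,0,0],[9.8,0,0],[9.8,0,0],[9.8,0,0]], "rot": [[0,0,0],[0,0,0],[0,0,0],[0,0,0],[0,0,0],[0,0,0],[0,0,0],[0,0,0],[0,0,0],[0,0,0],[0,0,0],[0,0,0],[0,0,0],[0,0,0]], "force": 40}}

```text
t: 4.2
eef_pos: [632.4, 112.3, 103.5]
orientation: [[0.001, 0.031, 1.0], [-0.0, 1.0, -0.031], [-1.0, -0.0, 0.001]]
ft_force: [-2.5, -0.5, 8.1]
finger_gap: 22.0
```

Run:
```python
from h import *
st()
t=snap("side");s=snap("top")
crop(t,(220,100,290,175),"a3.png",8);crop(s,(180,90,240,170),"a4.png",7)
```

```text
t 4.2 p [632.4 112.3 103.5] yaw 88.21 tilt [ 0.001 -0.   ] j [ 0.13  0.58  1.71 -0.    0.85 -1.41] f [-2.5 -0.5  8.1] gap 22.0
```

View pics/a3.png

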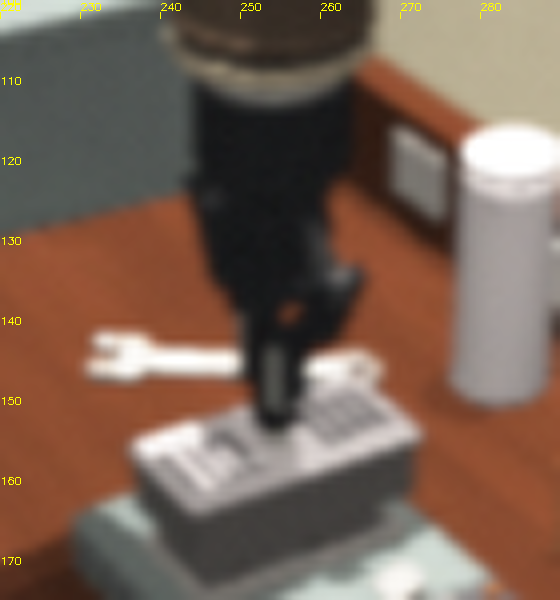

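View pics/a4.png

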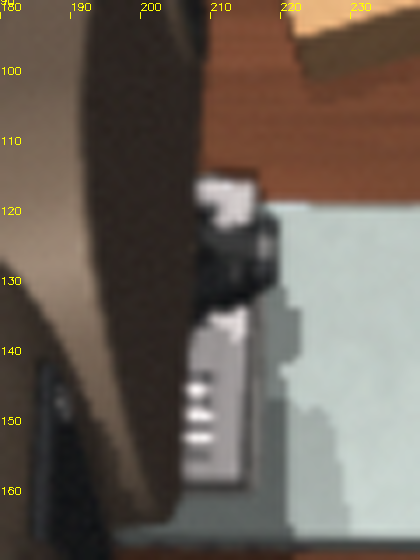

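Emit:
{"api": "move_arm", "payload": {"claw": [0,0,0,0,0,0,0,0], "translation": [[-0.3,0,0],[-1,0,0],[-2,0,0],[-4,0,0],[-6,0,0],[-8,0,0],[-8,0,0],[-8,0,0]], "rot": [[0,0,0],[0,0,0],[0,0,0],[0,0,0],[0,0,0],[0,0,0],[0,0,0],[0,0,0]], "force": 60}}

```text
t: 5.3
eef_pos: [632.0, 112.2, 183.1]
orientation: [[0.001, 0.031, 1.0], [-0.0, 1.0, -0.031], [-1.0, -0.0, 0.001]]
ft_force: [0.1, 0.4, 0.2]
finger_gap: -0.5
```

Run:
```python
from h import *
st()
t=snap("side")
crop(t,(200,80,300,180),"a5.png",6)
go((446,-28,184),-5.4)
```

```text
t 5.3 p [632.  112.2 183.1] yaw 88.2 tilt [ 0.001 -0.   ] j [ 0.13  0.49  1.64 -0.    1.   -1.41] f [0.1 0.4 0.2] gap -0.5
tr [ -0.12 -14.6  -18.13] rot [1.634 0.    0.   ]
```

View pics/a5.png

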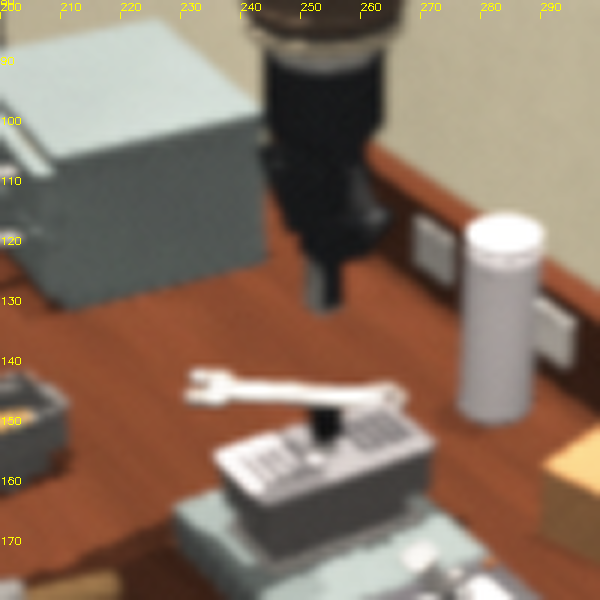

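Run:
```python
from h import *
t=snap("side")
p=status.state()["eef_pos"]
print(proj(t,p))
crop(t,(235,110,275,165),"a6.png",11)
```

```text
[253.96124183 136.92132565]
```

View pics/a6.png

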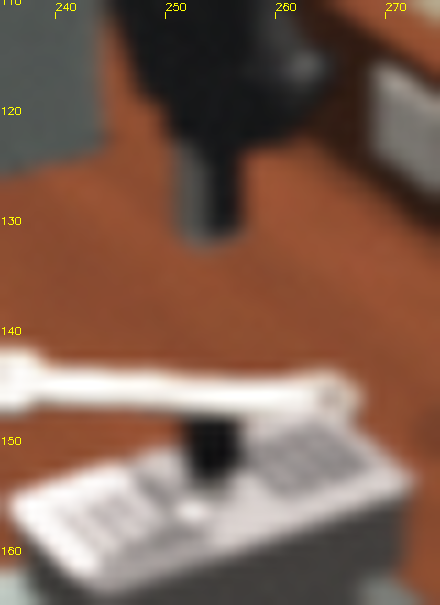

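Run:
```python
from h import *
s=snap("top","t1.png")
for u in((228,140),(160,180),(230,170),(188,205)): print(u,onz(s,u,0))
st();go((540,185,60),88.2)
```

```text
(228, 140) [646.95632202  48.85095464   0.        ]
(160, 180) [514.26892938 273.82006792   0.        ]
(230, 170) [ 5.45138633e+02  4.18124997e+01 -2.27373675e-13]
(188, 205) [430.54396113 179.11028894   0.        ]
t 5.45 p [631.8 112.2 182.7] yaw 88.2 tilt [-0. -0.] j [ 0.13  0.49  1.64 -0.    1.   -1.41] f [ 0.3 -0.2 -0.2] gap 0.2
tr [12.26  6.99 -9.41] rot [ 0. -0.  0.]
```

View pics/t1.png

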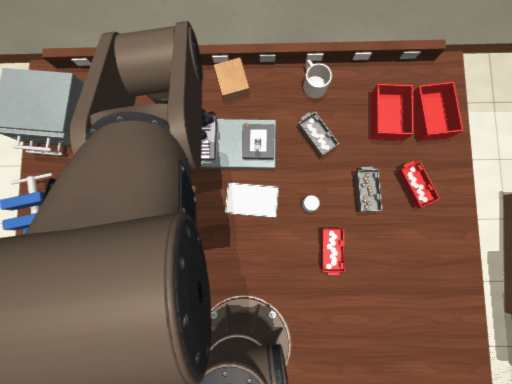

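Run:
```python
from h import *
go((535,230,40),88.2)
```

```text
tr [ 14.26  11.48 -10.05] rot [ 0. -0.  0.]
```

Emit:
{"api": "move_arm", "payload": {"claw": [0,0,0,0,0,0,0,0,0,0], "translation": [[0,5.5,-5],[0,11.5,-10],[0,11.5,-10],[5,11.5,-10],[10,11.5,-10],[12,11.5,-10],[14.3,11.5,-10],[15,11.5,-10],[15.5,11.5,-10],[15.5,11.5,-10]], "rot": [[0,0,0],[0,0,0],[0,0,0],[0,0,0],[0,0,0],[0,0,0],[0,0,0],[0,0,0],[0,0,0],[0,0,0]]}}

```text
t: 6.7
eef_pos: [535.6, 230.3, 27.9]
orientation: [[0.0, 0.031, 1.0], [-0.0, 1.0, -0.031], [-1.0, -0.0, 0.0]]
ft_force: [0.2, 0.3, 0.0]
finger_gap: -0.2
```

Run:
```python
from h import *
st()
t=snap("side");p=status.state()["eef_pos"];print(proj(t,p),proj(t,p*[1,1,0]),proj(t,p+[0,0,20]))
crop(t,(180,100,250,180),"a7.png",7)
```

```text
t 6.7 p [535.6 230.3  27.9] yaw 88.2 tilt [ 0. -0.] j [ 0.35  0.62  1.89 -0.    0.62 -1.18] f [0.2 0.3 0. ] gap -0.2
[220.2754506  162.70070238] [220.67787879 168.0415113 ] [219.98370333 158.82879057]
```

View pics/a7.png

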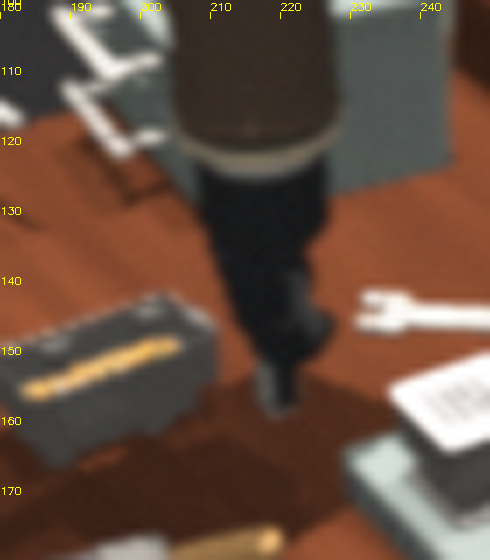

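Emit:
{"api": "move_arm", "payload": {"claw": [0,0,0,0,0,0], "translation": [[1,0,0],[1.8,0,0],[2.2,0,0],[2.5,0,0],[2.7,0,0],[2.7,0,0]], "rot": [[0,0,0],[0,0,0],[0,0,0],[0,0,0],[0,0,0],[0,0,0]]}}

```text
t: 7.5
eef_pos: [535.8, 230.3, 1.1]
orientation: [[0.001, 0.031, 1.0], [-0.0, 1.0, -0.031], [-1.0, -0.0, 0.001]]
ft_force: [0.0, -0.9, -0.0]
finger_gap: -0.3
```

Run:
```python
from h import *
st()
t=snap("side");p=status.state()["eef_pos"];print(proj(t,p))
crop(t,(180,100,250,180),"a8.png",7)
```

```text
t 7.5 p [535.8 230.3   1.1] yaw 88.2 tilt [ 0.001 -0.   ] j [ 0.35  0.67  1.9  -0.    0.57 -1.18] f [ 0.  -0.9 -0. ] gap -0.3
[220.67436215 167.80044838]
```

View pics/a8.png

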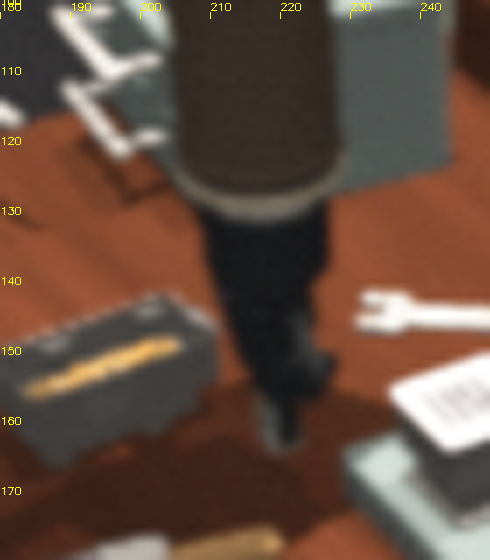

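Emit:
{"api": "move_arm", "payload": {"claw": [0,0,0,0,0,0,0], "translation": [[0.6,0,0],[1.0,0,0],[1.3,0,0],[1.5,0,0],[1.7,0,0],[1.8,0,0],[1.8,0,0]], "rot": [[0,0,0],[0,0,0],[0,0,0],[0,0,0],[0,0,0],[0,0,0],[0,0,0]]}}

```text
t: 8.43
eef_pos: [535.9, 230.4, -16.8]
orientation: [[0.001, 0.031, 1.0], [-0.0, 1.0, -0.031], [-1.0, -0.0, 0.001]]
ft_force: [0.4, 0.3, 0.2]
finger_gap: -0.5
```

Emit:
{"api": "move_arm", "payload": {"claw": [0,0,0,0,0], "translation": [[0.2,0,0],[0.4,0,0],[0.5,0,0],[0.5,0,0],[0.5,0,0]], "rot": [[0,0,0],[0,0,0],[0,0,0],[0,0,0],[0,0,0]]}}

```text
t: 9.05
eef_pos: [535.9, 230.4, -21.8]
orientation: [[0.001, 0.031, 1.0], [-0.0, 1.0, -0.031], [-1.0, -0.0, 0.001]]
ft_force: [0.1, 0.3, -0.5]
finger_gap: -0.0
```

Run:
```python
from h import *
st()
t=snap("side");p=status.state()["eef_pos"];print(proj(t,p),proj(t,p*[1,1,0]))
crop(t,(180,100,250,180),"a9.png",7)
```

```text
t 9.05 p [535.9 230.4 -21.8] yaw 88.2 tilt [ 0.001 -0.   ] j [ 0.35  0.7   1.91 -0.    0.53 -1.18] f [ 0.1  0.3 -0.5] gap -0.0
[221.0063429  172.06468476] [220.70217952 168.02491608]
```

View pics/a9.png

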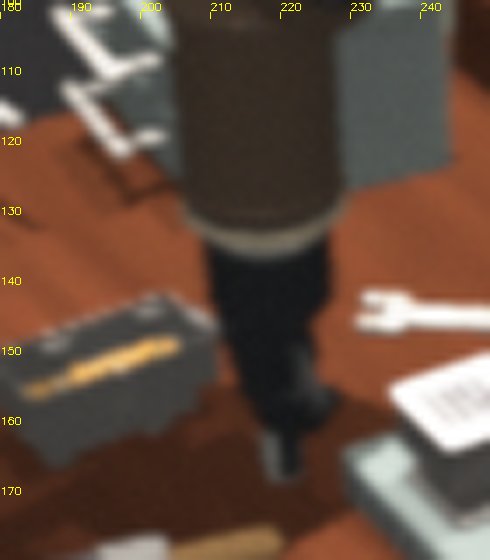

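Emit:
{"api": "move_arm", "payload": {"claw": [0,0,0,0], "translation": [[0.2,0,0],[0.3,0,0],[0.3,0,0],[0.3,0,0]], "rot": [[0,0,0],[0,0,0],[0,0,0],[0,0,0]]}}

```text
t: 9.6
eef_pos: [536.2, 230.5, -22.9]
orientation: [[0.002, 0.031, 1.0], [0.0, 1.0, -0.031], [-1.0, 0.0, 0.002]]
ft_force: [-8.7, -3.4, 39.4]
finger_gap: 0.1
```

Emit:
{"api": "move_arm", "payload": {"claw": [0,0,0,0.6,0.6], "translation": [[-2,0,0],[-6,0,0],[-12,0,0],[-18,0,0],[-18,0,0]], "rot": [[0,0,0],[0,0,0],[0,0,0],[0,0,0],[0,0,0]]}}

```text
t: 10.22
eef_pos: [538.6, 231.5, 161.9]
orientation: [[0.009, 0.031, 0.999], [0.003, 1.0, -0.031], [-1.0, 0.003, 0.009]]
ft_force: [-0.1, -0.2, 0.1]
finger_gap: 35.8
```

Run:
```python
from h import *
st();go((632,112,160),88.3)
```

```text
t 10.22 p [538.6 231.5 161.9] yaw 88.21 tilt [0.009 0.003] j [ 0.35  0.44  1.8  -0.    0.89 -1.18] f [-0.1 -0.2  0.1] gap 35.8
tr [  0.24 -11.65   9.71] rot [-0.002  0.009 -0.003]
```

Emit:
{"api": "move_arm", "payload": {"claw": [0.6,0.6,0.6,0.6,0.6,0.6], "translation": [[0.2,-6,5],[0.2,-11.65,9.7],[0.2,-11.65,9.7],[0.2,-11.65,9.7],[0.2,-11.65,9.7],[0.2,-11.65,9.7]], "rot": [[-0.002,0.009,-0.003],[-0.002,0.009,-0.003],[-0.002,0.009,-0.003],[-0.002,0.009,-0.003],[-0.002,0.009,-0.003],[-0.002,0.009,-0.003]]}}

```text
t: 10.98
eef_pos: [631.1, 112.9, 160.1]
orientation: [[-0.001, 0.028, 1.0], [0.0, 1.0, -0.028], [-1.0, 0.0, -0.001]]
ft_force: [-0.1, -0.3, 0.2]
finger_gap: 50.8
```

Run:
```python
from h import *
st();go((632,112,80),88.3)
t=snap("side");s=snap("top");crop(t,(220,90,290,175),"b1.png",7)
```

```text
t 10.97 p [631.1 112.9 160.1] yaw 88.38 tilt [-0.001  0.   ] j [ 0.13  0.52  1.67  0.    0.96 -1.41] f [-0.1 -0.3  0.2] gap 50.8
tr [ 8.01 -0.09  0.1 ] rot [ 0.001 -0.001 -0.   ]
```

View pics/b1.png

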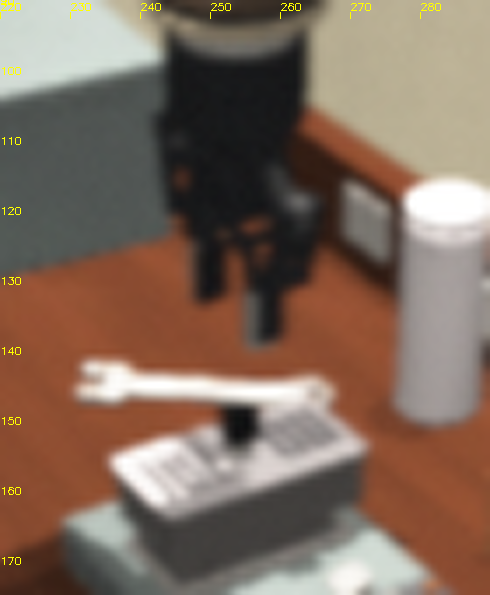

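Emit:
{"api": "move_arm", "payload": {"claw": [0.6,0.6,0.6,0.6,0.6,0.6,0.0,0.0,0.0,0.0,0.0,0.0,0.0,0.0], "translation": [[4,0,0],[6,0,0],[7.5,0,0],[8,0,0],[8,0,0],[8,0,0],[8,0,0],[8,0,0],[8,0,0],[8,0,0],[8,0,0],[8,0,0],[8,0,0],[8,0,0]], "rot": [[0,0,0],[0,0,0],[0,0,0],[0,0,0],[0,0,0],[0,0,0],[0,0,0],[0,0,0],[0,0,0],[0,0,0],[0,0,0],[0,0,0],[0,0,0],[0,0,0]], "force": 40}}

```text
t: 12.82
eef_pos: [631.7, 112.8, 81.1]
orientation: [[0.001, 0.028, 1.0], [0.0, 1.0, -0.028], [-1.0, 0.0, 0.001]]
ft_force: [-0.9, -0.3, 5.6]
finger_gap: 24.7
```

Run:
```python
from h import *
st()
t=snap("side");s=snap("top");crop(t,(220,90,290,175),"b2.png",7);crop(s,(180,100,240,170),"b3.png",8)
```

```text
t 12.82 p [631.7 112.8  81.1] yaw 88.38 tilt [0.001 0.   ] j [ 0.13  0.61  1.72  0.    0.81 -1.41] f [-0.9 -0.3  5.6] gap 24.7
```

View pics/b2.png

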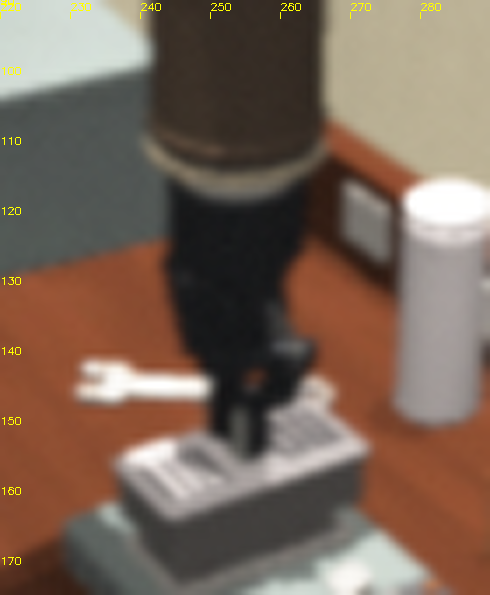

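View pics/b3.png

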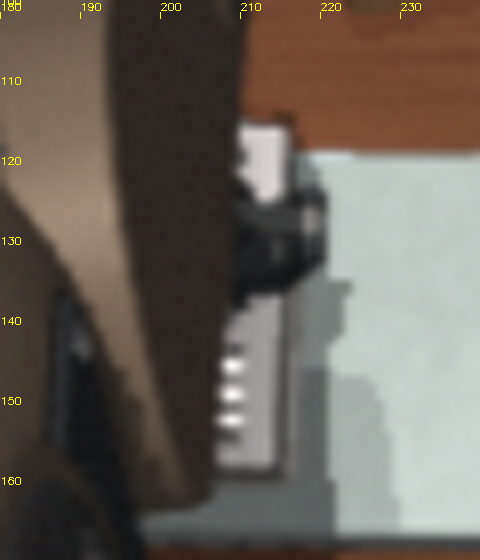

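Emit:
{"api": "move_arm", "payload": {"claw": [0,0,0,0,0,0,0,0,0,0], "translation": [[-0.2,0,0],[-0.2,0,0],[-0.5,0,0],[-1,0,0],[-1.5,0,0],[-2,0,0],[-3,0,0],[-5,0,0],[-7,0,0],[-7,0,0]], "rot": [[0,0,0],[0,0,0],[0,0,0],[0,0,0],[0,0,0],[0,0,0],[0,0,0],[0,0,0],[0,0,0],[0,0,0]], "force": 60}}

```text
t: 14.18
eef_pos: [632.8, 113.0, 152.9]
orientation: [[0.004, 0.028, 1.0], [0.001, 1.0, -0.028], [-1.0, 0.001, 0.004]]
ft_force: [0.1, 0.2, -1.3]
finger_gap: 24.2
```

Run:
```python
from h import *
st()
t=snap("side");s=snap("top");crop(t,(210,90,290,180),"b4.png",7)
go((446,-28,150),-5.4)
```

```text
t 14.18 p [632.8 113.  152.9] yaw 88.39 tilt [0.004 0.001] j [ 0.13  0.52  1.67  0.    0.94 -1.41] f [ 0.1  0.2 -1.3] gap 24.2
tr [  0.07 -14.6  -18.15] rot [ 1.637e+00  0.000e+00 -1.000e-03]
```

View pics/b4.png

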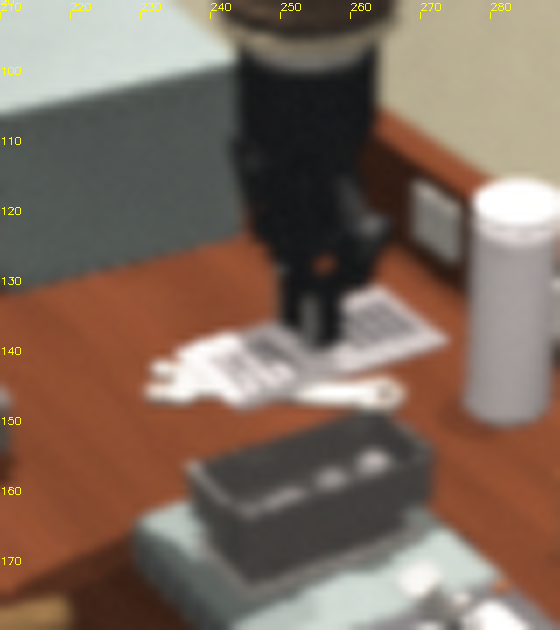

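Emit:
{"api": "move_arm", "payload": {"claw": [0,0,0,0,0,0,0,0,0,0,0,0], "translation": [[0,-1.5,-2],[0,-3,-4],[0,-5,-6],[0,-6.5,-8],[0,-8,-10],[0,-9.7,-12],[0,-11.3,-14],[0,-13,-16],[0,-14.6,-18.15],[0,-14.6,-18.15],[0,-14.6,-18.15],[0,-14.6,-18.15]], "rot": [[0.18,0,0],[0.36,0,0],[0.54,0,0],[0.72,0,0],[0.9,0,0],[1.08,0,0],[1.26,0,0],[1.44,0,0],[1.637,0,0],[1.637,0,0],[1.637,0,0],[1.637,0,0]]}}

```text
t: 15.78
eef_pos: [446.6, -27.7, 150.5]
orientation: [[0.001, 0.996, -0.092], [0.0, -0.092, -0.996], [-1.0, 0.001, -0.0]]
ft_force: [0.2, -0.5, -0.9]
finger_gap: 23.8
```

Run:
```python
from h import *
st()
t=snap("side");s=snap("top");crop(t,(180,150,280,250),"b5.png",6);crop(s,(200,150,300,240),"b6.png",6)
```

```text
t 15.78 p [446.6 -27.7 150.5] yaw -5.29 tilt [0.001 0.   ] j [-0.13  0.28  2.11  0.    0.75 -0.04] f [ 0.2 -0.5 -0.9] gap 23.8
```

View pics/b5.png

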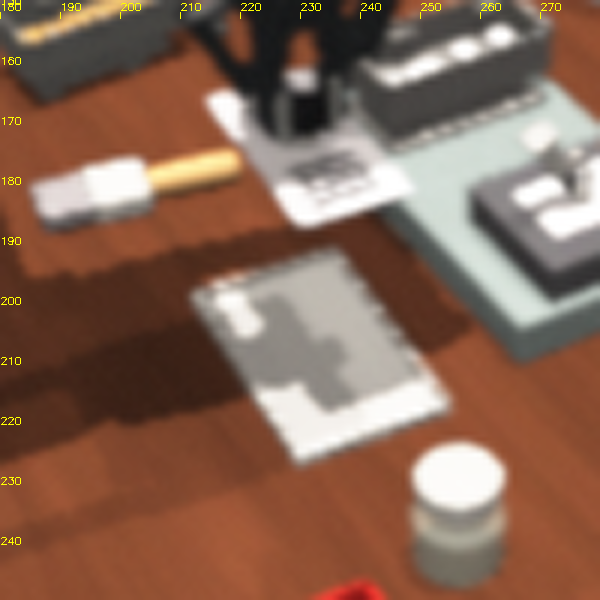

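View pics/b6.png

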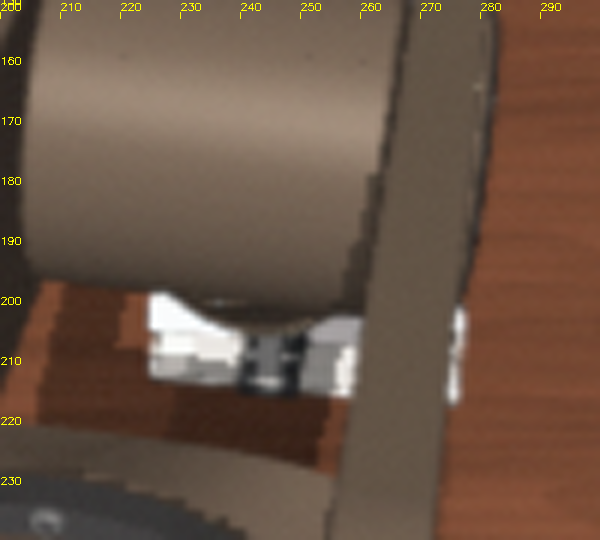

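Emit:
{"api": "move_arm", "payload": {"claw": [0,0,0,0,0,0,0,0], "translation": [[4,0,0],[8,0,0],[11,0,0],[13,0,0],[14.5,0,0],[15.0,0,0],[15.2,0,0],[15.4,0,0]], "rot": [[0,0,0],[0,0,0],[0,0,0],[0,0,0],[0,0,0],[0,0,0],[0,0,0],[0,0,0]]}}

```text
t: 16.88
eef_pos: [447.0, -27.7, -3.1]
orientation: [[0.002, 0.996, -0.093], [0.0, -0.093, -0.996], [-1.0, 0.002, -0.0]]
ft_force: [-0.1, -0.4, -1.0]
finger_gap: 24.3
```

Run:
```python
from h import *
st()
t=snap("side");crop(t,(180,150,280,250),"b7.png",6)
```

```text
t 16.88 p [447.  -27.7  -3.1] yaw -5.31 tilt [0.002 0.   ] j [-0.13  0.57  2.22  0.    0.35 -0.04] f [-0.1 -0.4 -1. ] gap 24.3
```

View pics/b7.png

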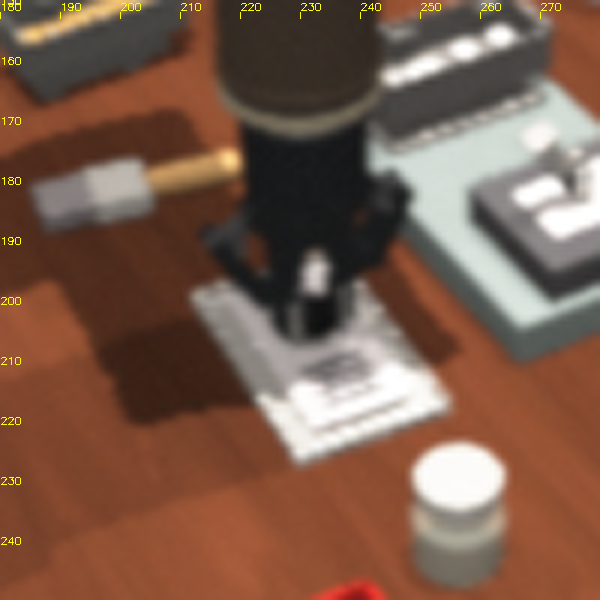

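Good position; lower the last few mm and release, then rise.

Emit:
{"api": "move_arm", "payload": {"claw": [0,0,0,0.25,0.45,0.5,0.5,0.5,0.5,0.5,0.5,0.5,0.5], "translation": [[0.2,0,0],[0.4,0,0],[0.4,0,0],[0.3,0,0],[0.1,0,0],[-0.2,0,0],[-0.2,0,0],[-2,0,0],[-6,0,0],[-11,0,0],[-16,0,0],[-20,0,0],[-20,0,0]], "rot": [[0,0,0],[0,0,0],[0,0,0],[0,0,0],[0,0,0],[0,0,0],[0,0,0],[0,0,0],[0,0,0],[0,0,0],[0,0,0],[0,0,0],[0,0,0]]}}

```text
t: 18.55
eef_pos: [448.3, -27.9, 199.5]
orientation: [[0.007, 0.996, -0.093], [-0.0, -0.093, -0.996], [-1.0, 0.007, -0.0]]
ft_force: [0.3, -0.4, -0.2]
finger_gap: 43.1
```

Run:
```python
from h import *
st()
t=snap("side");crop(t,(180,150,280,250),"b8.png",6)
```

```text
t 18.55 p [448.3 -27.9 199.5] yaw -5.31 tilt [ 0.007 -0.   ] j [-0.13  0.21  2.05  0.    0.88 -0.04] f [ 0.3 -0.4 -0.2] gap 43.1
```

View pics/b8.png

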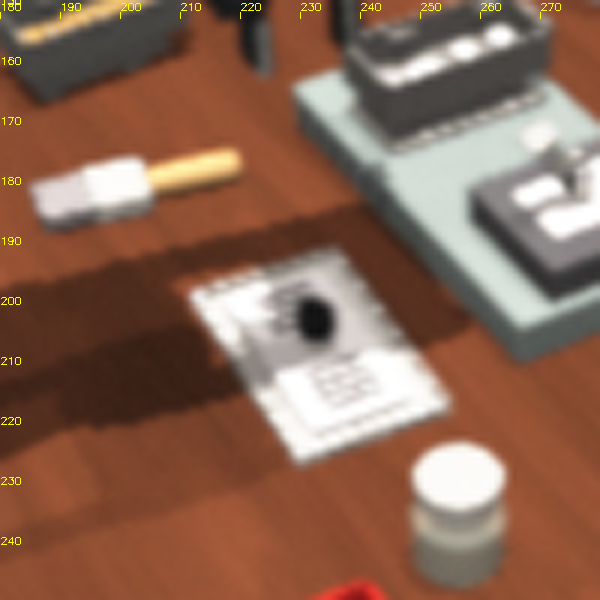

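Run:
```python
from h import *
im=cv2.imread("pics/top0.png")[:,:,::-1]
s={"color":im}
crop(s,(350,160,388,218),"e1.png",10);crop(s,(294,106,344,162),"e2.png",10);crop(s,(116,162,154,220),"e3.png",10)
```

```text
(no output)
```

View pics/e1.png

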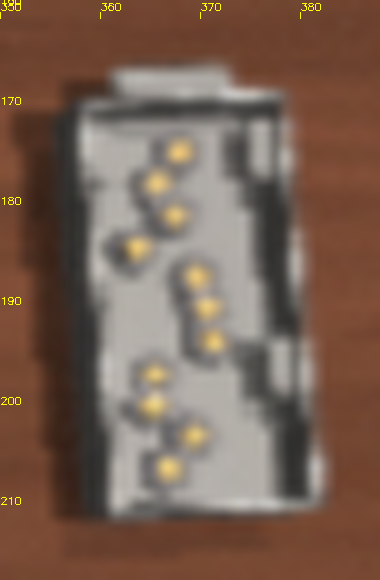

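View pics/e2.png

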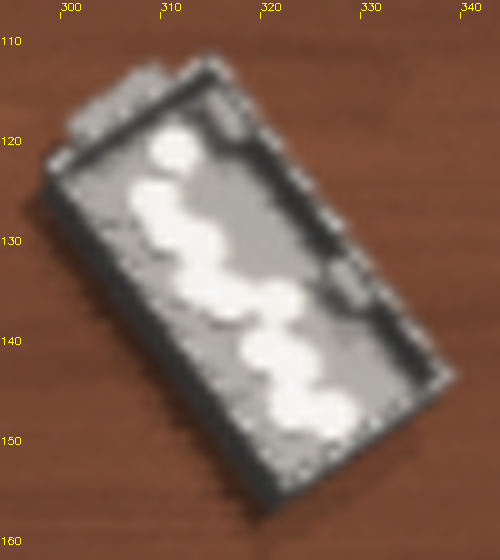

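View pics/e3.png

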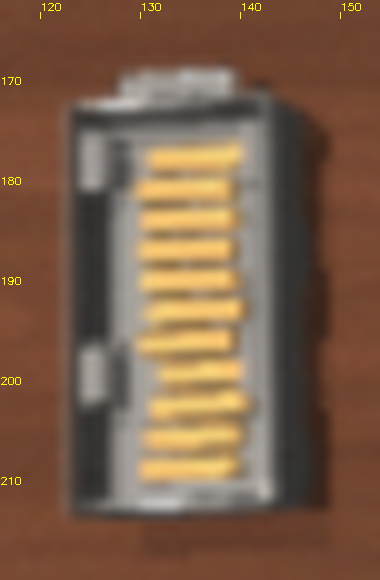

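```bash
cat >> h.py <<'E'
def quad(s,off,k,pts,z):
    "pts TL(lip end,left) TR BR BL crop px -> centre,yaw of lip dir, dims"
    P=[onz(s,(off[0]+(x+.5)/k-.5,off[1]+(y+.5)/k-.5),z)[:2] for x,y in pts]
    a,b,c,d=P;ctr=(a+b+c+d)/4;v=(a+b-c-d)/2;w=(a+d-b-c)/2
    print("ctr",np.round(ctr,1),"lipyaw",np.round(np.degrees(np.arctan2(v[1],v[0])),2),"yaw from w",np.round(np.degrees(np.arctan2(-w[0],w[1])),2),"L",np.round(np.linalg.norm(v),1),"W",np.round(np.linalg.norm(w),1))
    return ctr
E
python3 - <<'E'
from h import *
s=snap("top")
quad(s,(350,160),10,[(80,103),(285,92),(325,508),(105,515)],60)
quad(s,(294,106),10,[(45,165),(212,55),(457,375),(277,500)],60)
quad(s,(116,162),10,[(72,105),(270,95),(270,500),(68,512)],60)
go((610,-280,180),84)
E
```

```text
ctr [ 467.2 -394.3] lipyaw 1.7 yaw from w 1.89 L 128.3 W 64.9
ctr [ 650. -243.] lipyaw 33.78 yaw from w 33.87 L 129.1 W 66.9
ctr [468.8 340.9] lipyaw 1.98 yaw from w 2.57 L 128.0 W 63.1
tr [ 1.71 18.62 23.61] rot [-1.559e+00  1.000e-03 -2.000e-03]
```

Run:
```python
from h import *
go((467,-394,160),-88.2)
```

```text
tr [ 3.67  5.43 36.28] rot [ 1.447e+00 -2.000e-03 -1.000e-03]
```

Emit:
{"api": "move_arm", "payload": {"claw": [1,1,1,1,1,1,1,1,1,1,1,1], "translation": [[0,0.6,4.5],[0,1.2,9],[0,1.8,13.5],[0,2.4,18],[1,3,22],[1.5,3.6,27],[2,4.2,31],[3,5.4,36.3],[3.7,5.4,36.3],[3.7,5.4,36.3],[3.7,5.4,36.3],[3.7,5.4,36.3]], "rot": [[0.18,0,0],[0.36,0,0],[0.54,0,0],[0.72,0,0],[0.9,0,0],[1.08,0,0],[1.26,0,0],[1.44,-0.002,0],[1.447,-0.002,0],[1.447,-0.002,0],[1.447,-0.002,0],[1.447,-0.002,0]]}}

```text
t: 20.15
eef_pos: [466.9, -393.4, 160.1]
orientation: [[0.001, 0.032, -0.999], [-0.001, -0.999, -0.032], [-1.0, 0.001, -0.001]]
ft_force: [-0.6, -0.1, -0.2]
finger_gap: 85.3
```

Run:
```python
from h import *
st();go((467,-394,0),-88.2)
t=snap("side");s=snap("top","t2.png");crop(t,(250,180,350,290),"f1.png",6);crop(s,(180,105,230,170),"f2.png",9);crop(s,(330,140,400,230),"f3.png",6)
```

```text
t 20.15 p [ 466.9 -393.4  160.1] yaw -88.14 tilt [ 0.001 -0.001] j [-0.75  0.48  1.74 -0.    0.92  0.79] f [-0.6 -0.1 -0.2] gap 85.3
tr [1.601e+01 4.000e-02 1.000e-02] rot [ 0.001 -0.001 -0.001]
```

View pics/f1.png

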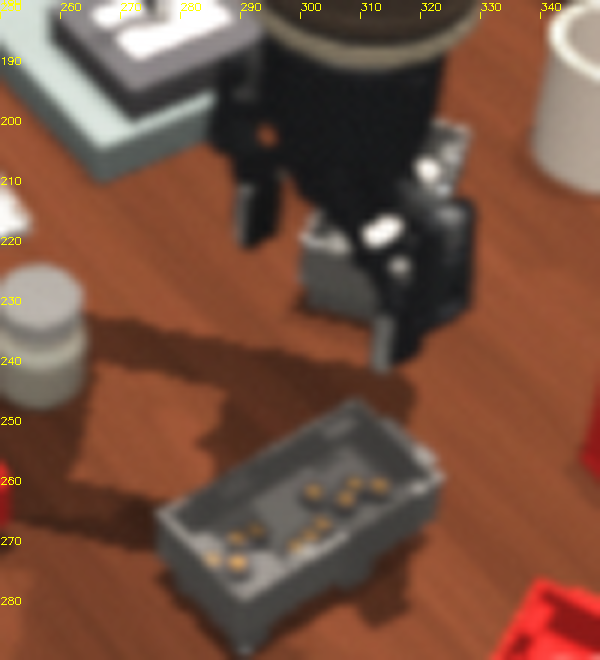

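View pics/f2.png

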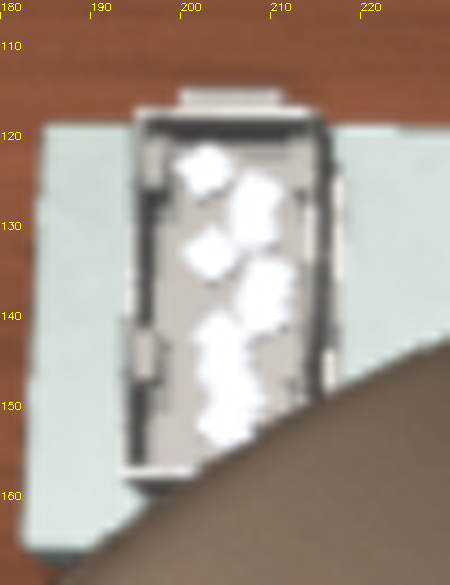

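View pics/f3.png

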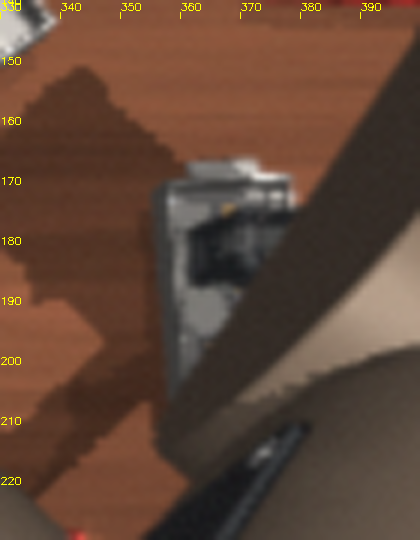

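Run:
```python
from h import *
t=snap("side")
print(proj(t,(467,-394,60)),proj(t,(466.9,-393.4,195)))
```

```text
[299.54370633 262.29351357] [303.49104836 230.30047478]
```

Emit:
{"api": "move_arm", "payload": {"claw": [1,1,1,1,1,1,1,0,0,0,0,0,0,0,0], "translation": [[5,0,0],[9,0,0],[12,0,0],[14,0,0],[15.5,0,0],[16.2,0,0],[16.2,0,0],[16.2,0,0],[16.2,0,0],[16.2,0,0],[16.2,0,0],[16.2,0,0],[16.2,0,0],[16.2,0,0],[16.2,0,0]], "rot": [[0,0,0],[0,0,0],[0,0,0],[0,0,0],[0,0,0],[0,0,0],[0,0,0],[0,0,0],[0,0,0],[0,0,0],[0,0,0],[0,0,0],[0,0,0],[0,0,0],[0,0,0]], "force": 60}}

```text
t: 22.18
eef_pos: [467.6, -394.5, -0.8]
orientation: [[0.002, 0.032, -0.999], [-0.002, -0.999, -0.032], [-1.0, 0.002, -0.002]]
ft_force: [-1.2, 1.0, 5.9]
finger_gap: 63.0
```

Run:
```python
from h import *
st()
t=snap("side");crop(t,(250,180,350,290),"f4.png",6)
```

```text
t 22.18 p [ 467.6 -394.5   -0.8] yaw -88.17 tilt [ 0.002 -0.002] j [-0.75  0.69  1.84 -0.    0.61  0.79] f [-1.2  1.   5.9] gap 63.0
```

View pics/f4.png

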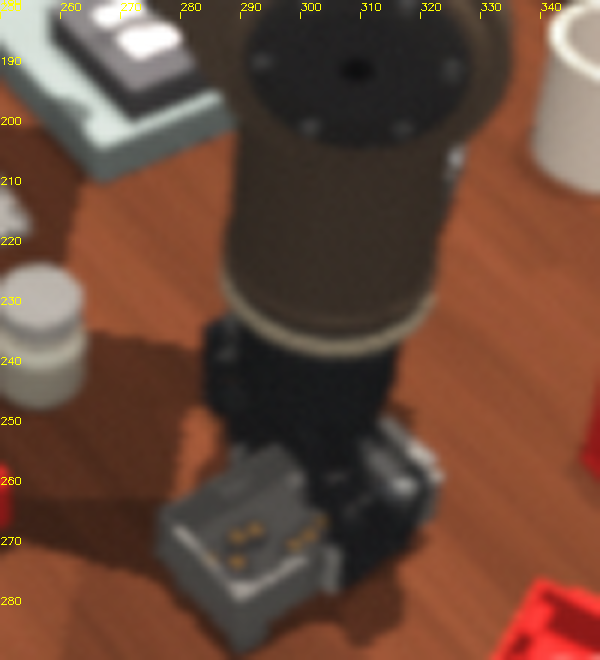

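Emit:
{"api": "move_arm", "payload": {"claw": [0,0,0,0,0,0,0,0,0], "translation": [[-0.3,0,0],[-0.8,0,0],[-2,0,0],[-4,0,0],[-7,0,0],[-10,0,0],[-14,0,0],[-18,0,0],[-18,0,0]], "rot": [[0,0,0],[0,0,0],[0,0,0],[0,0,0],[0,0,0],[0,0,0],[0,0,0],[0,0,0],[0,0,0]]}}

```text
t: 23.35
eef_pos: [468.6, -395.3, 183.1]
orientation: [[0.007, 0.032, -0.999], [-0.007, -0.999, -0.032], [-1.0, 0.007, -0.006]]
ft_force: [-0.3, 0.4, -3.5]
finger_gap: 63.2
```

Run:
```python
from h import *
st();go((580,-60,180),12)
```

```text
t 23.35 p [ 468.6 -395.3  183.1] yaw -88.17 tilt [ 0.007 -0.007] j [-0.75  0.45  1.72 -0.    0.96  0.79] f [-0.3  0.4 -3.5] gap 63.2
tr [  0.17 -33.16 -12.2 ] rot [-1.748e+00  1.000e-03 -1.100e-02]
```

Emit:
{"api": "move_arm", "payload": {"claw": [0,0,0,0,0,0,0,0,0,0,0,0,0,0], "translation": [[0,-3,-1],[0,-6,-2],[0,-9,-3],[0,-12,-4],[0,-15,-5.5],[0,-18,-7],[0,-21,-8],[0,-25,-9],[0,-28,-10.5],[0,-31,-12],[0,-33,-12.2],[0,-33,-12.2],[0,-33,-12.2],[0,-33,-12.2]], "rot": [[-0.16,0,0],[-0.32,0,0],[-0.48,0,0],[-0.64,0,0],[-0.8,0,0],[-0.96,0,0],[-1.12,0,0],[-1.28,0,0],[-1.44,0,-0.01],[-1.6,0,-0.01],[-1.748,0,-0.011],[-1.748,0,-0.011],[-1.748,0,-0.011],[-1.748,0,-0.011]]}}

```text
t: 25.1
eef_pos: [579.8, -62.4, 181.6]
orientation: [[-0.001, 0.979, 0.205], [-0.001, 0.205, -0.979], [-1.0, -0.001, 0.0]]
ft_force: [0.6, -0.6, -3.4]
finger_gap: 63.2
```

Run:
```python
from h import *
st();go((632,-30,180),88.3)
s=snap("top","t3.png");crop(s,(180,105,230,170),"f5.png",9)
```

```text
t 25.1 p [579.8 -62.4 181.6] yaw 11.85 tilt [-0.001 -0.001] j [-0.16  0.42  1.78 -0.    0.94 -0.36] f [ 0.6 -0.6 -3.4] gap 63.2
tr [ 0.15  5.78 -2.09] rot [-1.334e+00 -1.000e-03  1.000e-03]
```

View pics/t3.png

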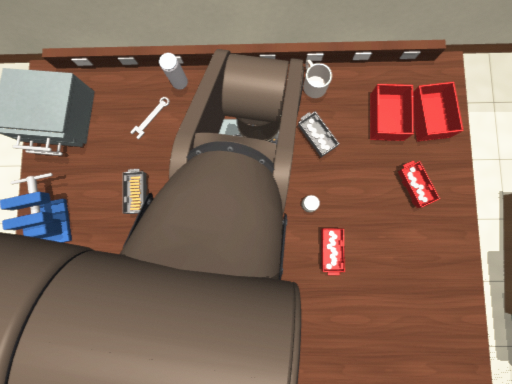

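View pics/f5.png

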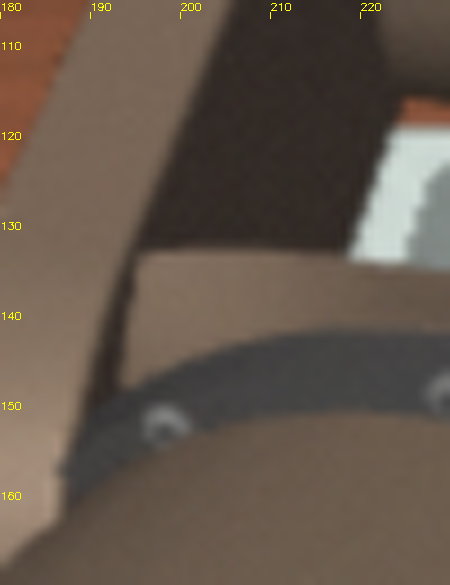

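Run:
```python
from h import *
s=snap("top")
quad(s,(180,105),9,[(135,110),(318,107),(306,467),(122,475)],95)
t=snap("side");crop(t,(225,135,285,185),"f6.png",12)
```

```text
ctr [632.9 112.2] lipyaw -1.19 yaw from w 0.92 L 127.3 W 62.9
```

View pics/f6.png

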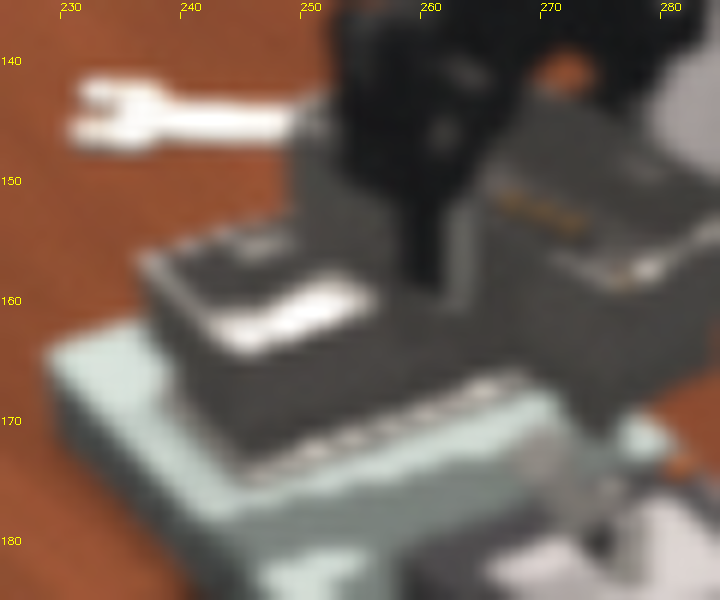

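Run:
```python
from h import *
go((632.9,112.4,180),88.5)
```

```text
tr [  0.15   8.79 -15.99] rot [-1.337e+00 -0.000e+00  1.000e-03]
```

Emit:
{"api": "move_arm", "payload": {"claw": [0,0,0,0,0,0,0,0,0,0,0,0], "translation": [[0,1,-2],[0,2.2,-4],[0,3.4,-6],[0,4.4,-8],[0,5.5,-10],[0,6.6,-12],[0,7.7,-14],[0.1,8.8,-16],[0.1,8.8,-16],[0.1,8.8,-16],[0.1,8.8,-16],[0.1,8.8,-16]], "rot": [[-0.17,0,0],[-0.34,0,0],[-0.51,0,0],[-0.68,0,0],[-0.85,0,0],[-1.02,0,0],[-1.19,0,0],[-1.337,0,0.001],[-1.337,0,0.001],[-1.337,0,0.001],[-1.337,0,0.001],[-1.337,0,0.001]]}}

```text
t: 26.75
eef_pos: [632.9, 112.0, 180.6]
orientation: [[-0.0, 0.027, 1.0], [0.0, 1.0, -0.027], [-1.0, 0.0, -0.0]]
ft_force: [-0.8, 0.6, -3.7]
finger_gap: 63.3
```

Run:
```python
from h import *
st();go((632.9,112.4,108),88.5)
t=snap("side");crop(t,(215,100,295,185),"f7.png",7)
s=snap("top");crop(s,(160,90,240,180),"f8.png",6)
```

```text
t 26.75 p [632.9 112.  180.6] yaw 88.43 tilt [-0.  0.] j [ 0.13  0.5   1.64  0.    1.   -1.42] f [-0.8  0.6 -3.7] gap 63.3
tr [ 7.26  0.04 -0.  ] rot [-0.001 -0.    -0.   ]
```

View pics/f7.png

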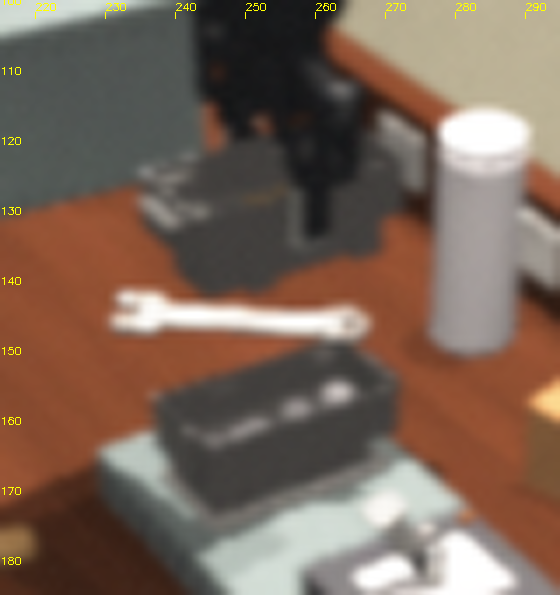

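View pics/f8.png

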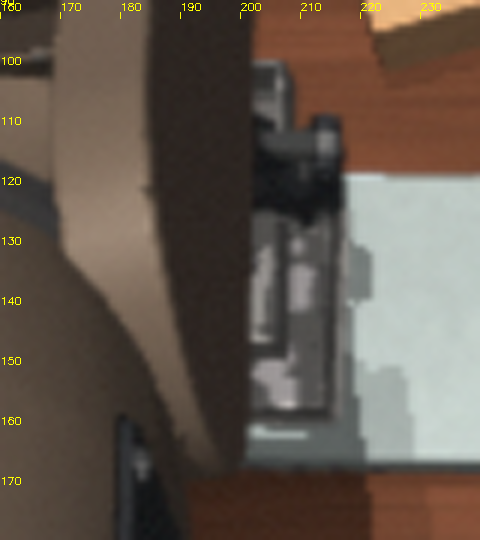

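```bash
cat >> h.py <<'E'
def corners(s,c,yaw,z,hx=65,hy=32):
    a=np.radians(yaw);u=np.array([np.cos(a),np.sin(a)]);v=np.array([-u[1],u[0]])
    return np.round([proj(s,[*(np.array(c[:2])+sx*hx*u+sy*hy*v),z]) for sx,sy in((-1,1),(-1,-1),(1,-1),(1,1))],1)
E
python3 - <<'E'
from h import *
t=snap("side");print(corners(t,(632.9,112.4),-1.5,95).tolist())
print(corners(t,(632.9,112.),-1.5,241.4).tolist())
crop(t,(230,140,280,180),"f9.png",15)
E
```

```text
[[236.3, 156.6], [244.2, 164.3], [271.9, 154.7], [263.5, 147.5]]
[[235.1, 124.3], [243.6, 131.5], [273.2, 122.5], [264.2, 115.8]]
```

View pics/f9.png

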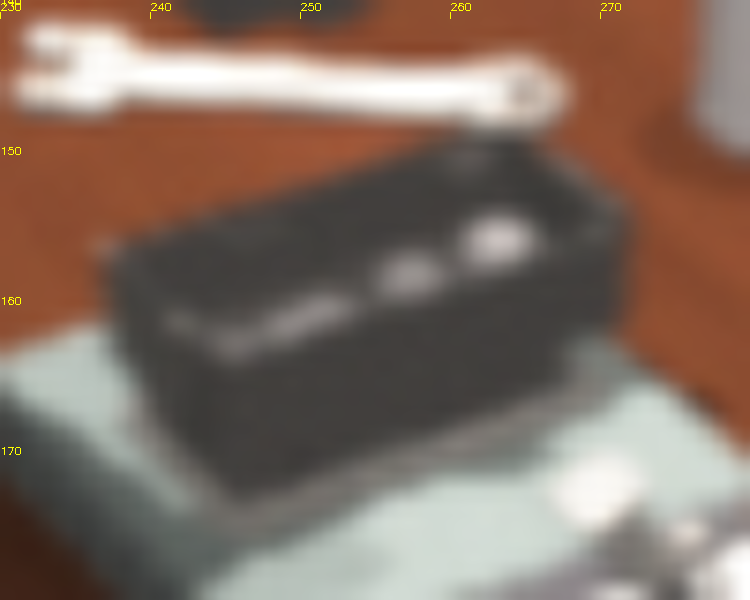

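Emit:
{"api": "move_arm", "payload": {"claw": [0,0,0,0,0,0,0,0,0], "translation": [[3,0,0],[6,0,0],[7.3,0,0],[7.8,0,0],[8.2,0,0],[8.5,0,0],[8.8,0,0],[8.9,0,0],[8.9,0,0]], "rot": [[0,0,0],[0,0,0],[0,0,0],[0,0,0],[0,0,0],[0,0,0],[0,0,0],[0,0,0],[0,0,0]]}}

```text
t: 28.02
eef_pos: [633.0, 112.3, 91.6]
orientation: [[-0.0, 0.027, 1.0], [0.0, 1.0, -0.027], [-1.0, 0.0, -0.0]]
ft_force: [-0.3, -0.1, -3.3]
finger_gap: 63.1
```

Run:
```python
from h import *
st()
t=snap("side");crop(t,(215,100,295,185),"g1.png",7)
```

```text
t 28.02 p [633.  112.3  91.6] yaw 88.47 tilt [-0.  0.] j [ 0.13  0.6   1.71  0.    0.83 -1.42] f [-0.3 -0.1 -3.3] gap 63.1
```

View pics/g1.png

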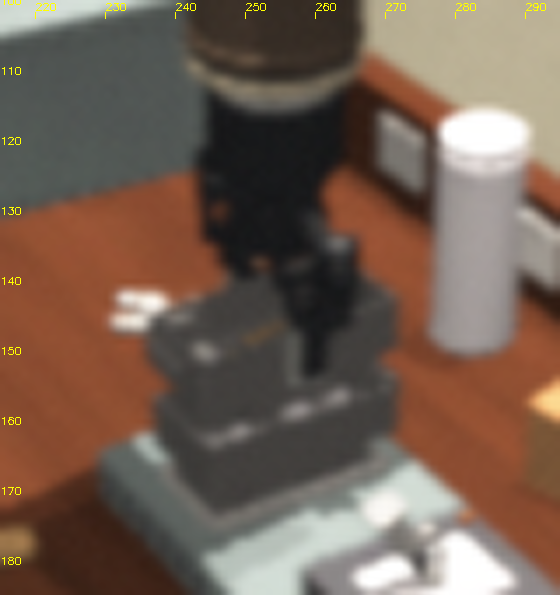

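Emit:
{"api": "move_arm", "payload": {"claw": [0,0,0,0,0], "translation": [[0.15,0,0],[0.3,0,0],[0.4,0,0],[0.45,0,0],[0.45,0,0]], "rot": [[0,0,0],[0,0,0],[0,0,0],[0,0,0],[0,0,0]]}}

```text
t: 28.7
eef_pos: [633.2, 112.3, 88.1]
orientation: [[0.0, 0.027, 1.0], [0.0, 1.0, -0.027], [-1.0, 0.0, 0.0]]
ft_force: [-4.8, -1.1, 13.2]
finger_gap: 63.0
```

Emit:
{"api": "move_arm", "payload": {"claw": [0.85,0.95,1,1,1,1,1,1,1,1,1], "translation": [[-0.1,0,0],[-0.1,0,0],[-0.1,0,0],[-0.1,0,0],[-0.1,0,0],[-3,0,0],[-7,0,0],[-12,0,0],[-14,0,0],[-14,0,0],[-14,0,0]], "rot": [[0,0,0],[0,0,0],[0,0,0],[0,0,0],[0,0,0],[0,0,0],[0,0,0],[0,0,0],[0,0,0],[0,0,0],[0,0,0]]}}

```text
t: 30.08
eef_pos: [632.6, 112.2, 227.2]
orientation: [[-0.001, 0.027, 1.0], [0.0, 1.0, -0.027], [-1.0, 0.0, -0.001]]
ft_force: [-0.2, -0.4, -0.2]
finger_gap: 85.4
```

Run:
```python
from h import *
st();go((650,-243,200),-56.2)
t=snap("side");print(corners(t,(632.9,112.4),-1.5,149).tolist());crop(t,(225,120,285,180),"g2.png",10)
```

```text
t 30.07 p [632.6 112.2 227.2] yaw 88.47 tilt [-0.001  0.   ] j [ 0.13  0.45  1.59  0.    1.1  -1.42] f [-0.2 -0.4 -0.2] gap 85.4
tr [  2.72 -35.46   2.69] rot [ 2.525e+00 -0.000e+00  1.000e-03]
[[235.9, 145.1], [244.0, 152.7], [272.4, 143.3], [263.7, 136.3]]
```

View pics/g2.png

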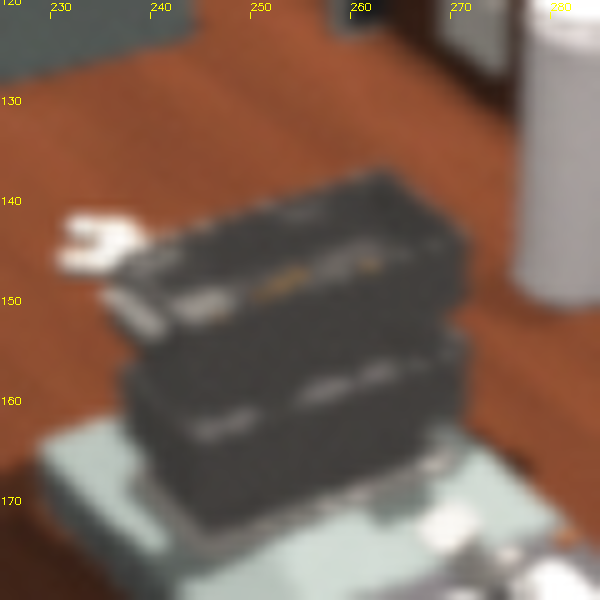

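Emit:
{"api": "move_arm", "payload": {"claw": [1,1,1,1,1,1,1,1,1,1,1,1,1,1,1,1,1,1], "translation": [[0,-2.5,0],[0,-5,0],[0,-7.5,0.5],[0,-10,0.5],[0,-12.5,1],[0,-15,1],[0,-17.5,1],[0.5,-20,1.5],[0.5,-22.5,1.5],[1,-25,2],[1,-28,2],[1.5,-31,2.2],[2,-34,2.5],[2.7,-35.45,2.7],[2.7,-35.45,2.7],[2.7,-35.45,2.7],[2.7,-35.45,2.7],[2.7,-35.45,2.7]], "rot": [[0.18,0,0],[0.36,0,0],[0.54,0,0],[0.72,0,0],[0.9,0,0],[1.08,0,0],[1.26,0,0],[1.44,0,0],[1.62,0,0],[1.8,0,0],[1.98,0,0],[2.16,0,0],[2.34,0,0],[2.525,0,0],[2.525,0,0],[2.525,0,0],[2.525,0,0],[2.525,0,0]]}}

```text
t: 32.38
eef_pos: [650.1, -242.3, 200.2]
orientation: [[-0.001, 0.558, -0.83], [-0.0, -0.83, -0.558], [-1.0, -0.001, 0.001]]
ft_force: [0.7, 0.1, 0.5]
finger_gap: 85.3
```

Run:
```python
from h import *
st();go((650,-243,-1),-56.2)
t=snap("side");print(corners(t,(650,-243),33.8,60).tolist());crop(t,(270,140,360,250),"g3.png",6)
print(proj(t,(650,-243,235)))
s=snap("top","g4.png")
crop(s,(170,95,230,175),"g5.png",9)
```

```text
t 32.38 p [ 650.1 -242.3  200.2] yaw -56.09 tilt [-0.001 -0.   ] j [-0.4   0.55  1.49 -0.    1.1   0.58] f [0.7 0.1 0.5] gap 85.3
tr [2.012e+01 7.000e-02 2.000e-02] rot [0.002 0.001 0.001]
[[299.2, 220.0], [317.8, 225.4], [327.7, 201.6], [310.2, 197.0]]
[319.93081178 169.55762699]
```

View pics/g3.png

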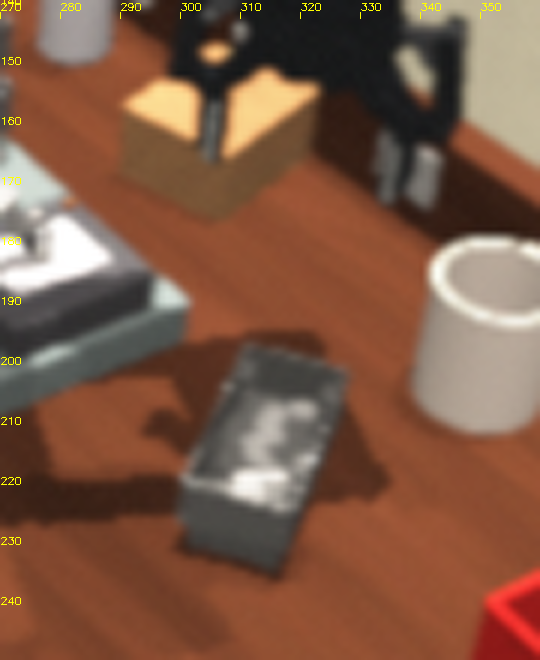

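View pics/g5.png

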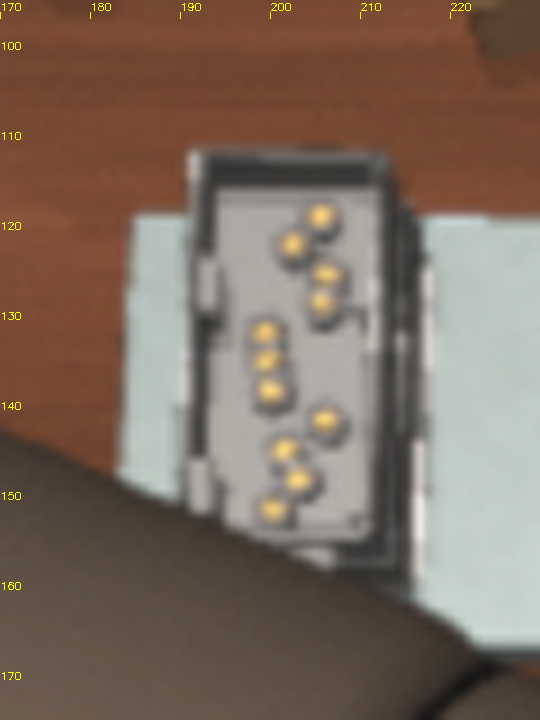

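View pics/g4.png

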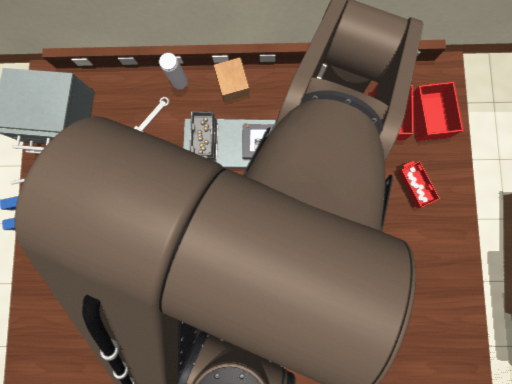

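Emit:
{"api": "move_arm", "payload": {"claw": [1,1,1,1,1,1,1,1,0,0,0,0,0,0,0,0], "translation": [[5,0,0],[10,0,0],[14,0,0],[17,0,0],[19,0.05,0],[20,0.05,0],[20.2,0.05,0],[20.2,0.05,0],[20.2,0.05,0],[20.2,0.05,0],[20.2,0.05,0],[20.2,0.05,0],[20.2,0.05,0],[20.2,0.05,0],[20.2,0.05,0],[20.2,0.05,0]], "rot": [[0,0,0],[0,0,0],[0,0,0],[0,0,0],[0,0,0],[0,0,0],[0,0,0],[0,0,0],[0,0,0],[0,0,0],[0,0,0],[0,0,0],[0,0,0],[0,0,0],[0,0,0],[0,0,0]], "force": 60}}

```text
t: 34.48
eef_pos: [650.8, -243.3, -0.7]
orientation: [[0.0, 0.557, -0.83], [-0.001, -0.83, -0.557], [-1.0, 0.001, 0.0]]
ft_force: [-1.6, 1.0, 7.2]
finger_gap: 63.2
```

Emit:
{"api": "move_arm", "payload": {"claw": [0,0,0,0,0,0,0,0,0,0], "translation": [[-0.3,0,0],[-0.8,0,0],[-2,0,0],[-4,0,0],[-8,0,0],[-12,0,0],[-17,0,0],[-22,0,0],[-23,0,0],[-23,0,0]], "rot": [[0,0,0],[0,0,0],[0,0,0],[0,0,0],[0,0,0],[0,0,0],[0,0,0],[0,0,0],[0,0,0],[0,0,0]]}}

```text
t: 35.72
eef_pos: [650.7, -243.1, 230.4]
orientation: [[0.002, 0.557, -0.83], [-0.001, -0.83, -0.557], [-1.0, 0.002, -0.001]]
ft_force: [-0.2, -0.7, -3.2]
finger_gap: 63.1
```

Run:
```python
from h import *
st();go((632.9,112.4,230),-91.5)
t=snap("side");crop(t,(270,100,370,200),"g6.png",6)
```

```text
t 35.73 p [ 650.7 -243.1  230.4] yaw -56.13 tilt [ 0.002 -0.001] j [-0.4   0.52  1.46 -0.    1.15  0.58] f [-0.2 -0.7 -3.2] gap 63.1
tr [-1.000e-02 -3.051e+01 -1.833e+01] rot [ 0.617 -0.001 -0.002]
```

View pics/g6.png

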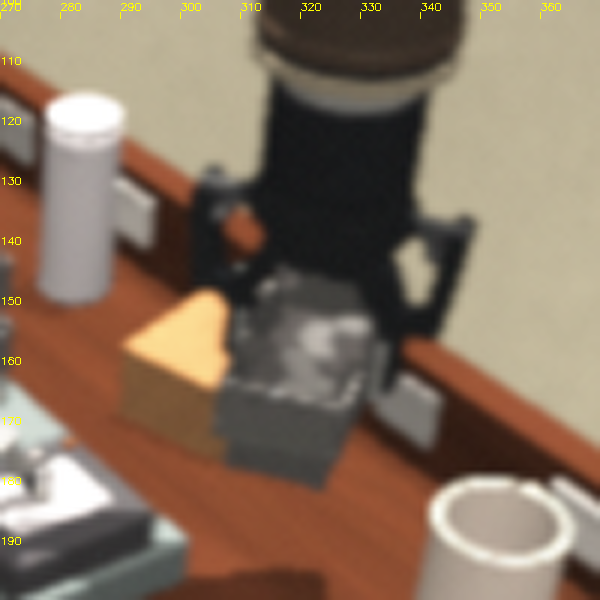

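Emit:
{"api": "move_arm", "payload": {"claw": [0,0,0,0,0,0,0,0,0,0,0,0], "translation": [[0,-4,-2.4],[0,-8,-4.8],[0,-12,-7.2],[0,-16,-9.6],[0,-20,-12],[0,-24,-14.4],[0,-28,-16.8],[0,-30.5,-18.3],[0,-30.5,-18.3],[0,-30.5,-18.3],[0,-30.5,-18.3],[0,-30.5,-18.3]], "rot": [[0.1,0,0],[0.2,0,0],[0.3,0,0],[0.4,0,0],[0.5,0,0],[0.6,0,-0.002],[0.617,0,-0.002],[0.617,0,-0.002],[0.617,0,-0.002],[0.617,0,-0.002],[0.617,0,-0.002],[0.617,0,-0.002]]}}

```text
t: 37.28
eef_pos: [632.1, 111.5, 228.5]
orientation: [[-0.001, -0.027, -1.0], [0.001, -1.0, 0.027], [-1.0, -0.001, 0.001]]
ft_force: [-0.2, -1.1, -2.6]
finger_gap: 63.2
```

Run:
```python
from h import *
st();go((632.9,112.4,155),-91.5)
t=snap("side");crop(t,(215,90,295,180),"g7.png",7)
print(corners(t,(632.9,112.4),-1.5,149).tolist(),corners(t,(632.9,112.4),-1.5,291).tolist())
```

```text
t 37.27 p [632.1 111.5 228.5] yaw -91.55 tilt [-0.001  0.001] j [0.13 0.45 1.59 0.   1.1  1.72] f [-0.2 -1.1 -2.6] gap 63.2
tr [ 7.35 -0.08 -0.09] rot [-0.001  0.001  0.001]
[[235.9, 145.1], [244.0, 152.7], [272.4, 143.3], [263.7, 136.3]] [[234.6, 112.2], [243.2, 119.2], [273.6, 110.4], [264.3, 104.0]]
```

View pics/g7.png

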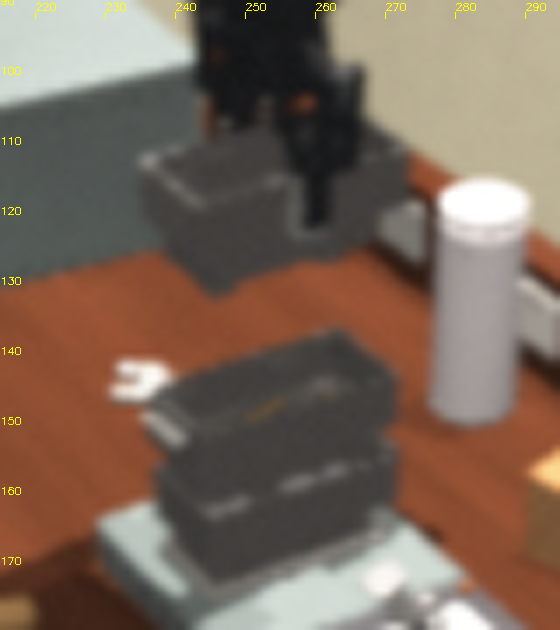

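Emit:
{"api": "move_arm", "payload": {"claw": [0,0,0,0,0,0,0,0,0], "translation": [[3,0,0],[5.5,-0.08,-0.08],[7,-0.08,-0.08],[7.6,-0.08,-0.08],[8.0,-0.08,-0.08],[8.2,-0.08,-0.08],[8.3,-0.08,-0.08],[8.3,-0.08,-0.08],[8.3,-0.08,-0.08]], "rot": [[0,0,0],[0,0,0],[0,0,0],[0,0,0],[0,0,0],[0,0,0],[0,0,0],[0,0,0],[0,0,0]]}}

```text
t: 38.45
eef_pos: [633.0, 112.6, 145.9]
orientation: [[-0.001, -0.027, -1.0], [0.001, -1.0, 0.027], [-1.0, -0.001, 0.001]]
ft_force: [-0.6, -0.1, -2.7]
finger_gap: 63.4
```

Run:
```python
from h import *
st()
t=snap("side");crop(t,(215,90,295,180),"g8.png",7)
```

```text
t 38.45 p [633.  112.6 145.9] yaw -91.54 tilt [-0.001  0.001] j [0.13 0.53 1.67 0.   0.93 1.72] f [-0.6 -0.1 -2.7] gap 63.4
```

View pics/g8.png

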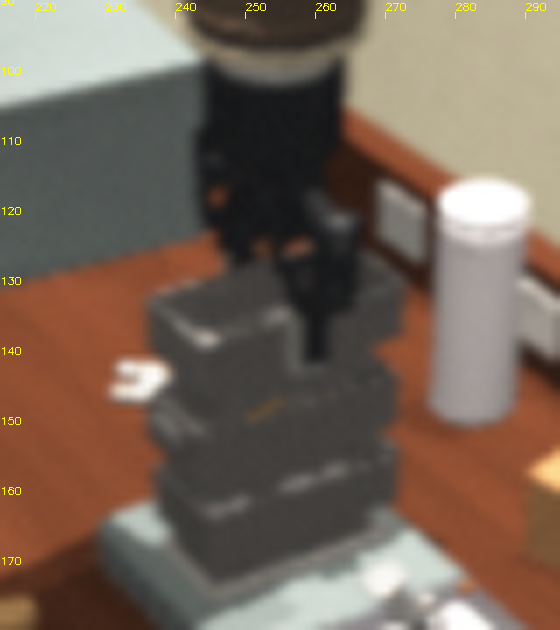

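Emit:
{"api": "move_arm", "payload": {"claw": [0,0,0,0,0], "translation": [[0.15,0,0],[0.3,0,0],[0.4,0,0],[0.45,0,0],[0.45,0,0]], "rot": [[0,0,0],[0,0,0],[0,0,0],[0,0,0],[0,0,0]]}}

```text
t: 39.12
eef_pos: [633.1, 112.5, 142.2]
orientation: [[-0.0, -0.027, -1.0], [0.001, -1.0, 0.027], [-1.0, -0.001, 0.0]]
ft_force: [-4.0, -1.0, 11.4]
finger_gap: 63.5
```

Seated exactly at expected height. Release and rise.

Emit:
{"api": "move_arm", "payload": {"claw": [0.85,0.95,1,1,1,1,1,1,1,1], "translation": [[-0.1,0,0],[-0.1,0,0],[-0.1,0,0],[-0.1,0,0],[-0.1,0,0],[-3,0,0],[-7,0,0],[-11,0,0],[-13,0,0],[-13,0,0]], "rot": [[0,0,0],[0,0,0],[0,0,0],[0,0,0],[0,0,0],[0,0,0],[0,0,0],[0,0,0],[0,0,0],[0,0,0]]}}

```text
t: 40.38
eef_pos: [633.9, 112.5, 273.9]
orientation: [[0.003, -0.027, -1.0], [0.002, -1.0, 0.027], [-1.0, -0.002, -0.003]]
ft_force: [0.3, 0.1, -0.8]
finger_gap: 84.9
```

Run:
```python
from h import *
st();go((468.8,340.9,230),-87.9)
t=snap("side");print(corners(t,(632.9,112.4),-1.5,203).tolist());crop(t,(220,110,290,180),"g9.png",8)
s=snap("top");crop(s,(170,90,250,175),"g10.png",7)
```

```text
t 40.38 p [633.9 112.5 273.9] yaw -91.54 tilt [0.003 0.002] j [0.13 0.42 1.54 0.   1.19 1.72] f [ 0.3  0.1 -0.8] gap 84.9
tr [  4.38 -22.38  17.13] rot [-0.063 -0.003  0.002]
[[235.4, 133.1], [243.7, 140.5], [272.8, 131.3], [263.9, 124.5]]
```

View pics/g9.png

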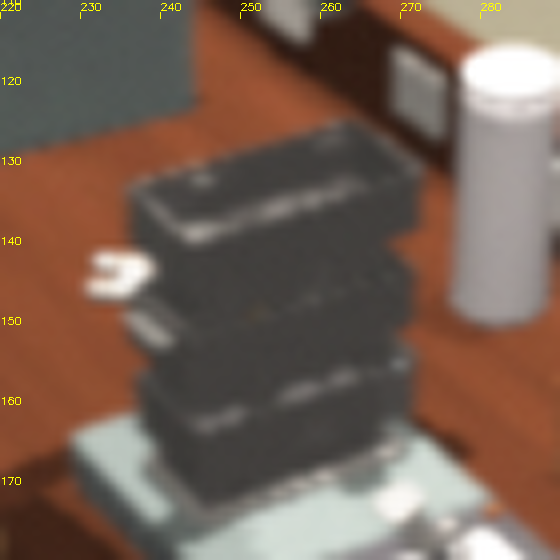

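Emit:
{"api": "move_arm", "payload": {"claw": [1,1,1,1,1,1,1,1,1,1], "translation": [[0,-5,4],[0,-10,8],[0,-15,12],[1,-20,16],[3,-22.4,17.1],[6,-22.4,17.1],[8,-22.4,17.1],[8,-22.4,17.1],[8,-22.4,17.1],[8,-22.4,17.1]], "rot": [[-0.06,-0.003,0.002],[-0.06,-0.003,0.002],[-0.06,-0.003,0.002],[-0.06,-0.003,0.002],[-0.063,-0.003,0.002],[-0.063,-0.003,0.002],[-0.063,-0.003,0.002],[-0.063,-0.003,0.002],[-0.063,-0.003,0.002],[-0.063,-0.003,0.002]]}}

```text
t: 41.72
eef_pos: [468.2, 341.0, 192.7]
orientation: [[-0.003, 0.036, -0.999], [-0.0, -0.999, -0.036], [-1.0, -0.0, 0.003]]
ft_force: [0.5, 1.0, 0.8]
finger_gap: 85.5
```

Run:
```python
from h import *
st();go((468.8,340.9,-1),-87.9)
t=snap("side");print(corners(t,(468.8,340.9),2.1,60).tolist());crop(t,(150,90,240,180),"i1.png",7)
s=snap("top","i2.png")
```

```text
t 41.73 p [468.2 341.  192.7] yaw -87.94 tilt [-0.003 -0.   ] j [0.58 0.4  1.78 0.   0.97 2.11] f [0.5 1.  0.8] gap 85.5
tr [19.37  0.02 -0.12] rot [-0.001  0.003  0.   ]
[[177.5, 150.7], [184.0, 157.5], [210.9, 147.9], [203.9, 141.6]]
```

View pics/i1.png

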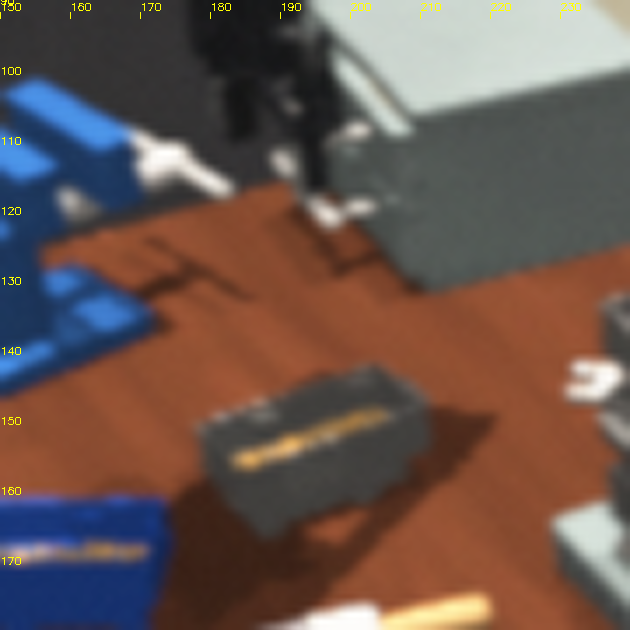

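View pics/i2.png

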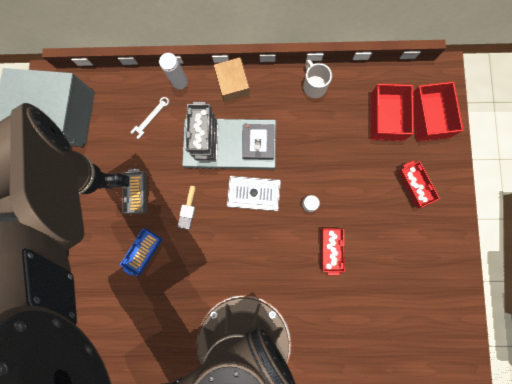

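Emit:
{"api": "move_arm", "payload": {"claw": [1,1,1,1,1,1,1,1,0,0,0,0,0,0,0,0], "translation": [[5,0,0],[10,0,-0.1],[14,0,-0.1],[17,0,-0.1],[18.5,0,-0.1],[19.3,0,-0.1],[19.4,0,-0.1],[19.4,0,-0.1],[19.4,0,-0.1],[19.4,0,-0.1],[19.4,0,-0.1],[19.4,0,-0.1],[19.4,0,-0.1],[19.4,0,-0.1],[19.4,0,-0.1],[19.4,0,-0.1]], "rot": [[0,0.003,0],[0,0.003,0],[0,0.003,0],[0,0.003,0],[0,0.003,0],[0,0.003,0],[0,0.003,0],[0,0.003,0],[0,0.003,0],[0,0.003,0],[0,0.003,0],[0,0.003,0],[0,0.003,0],[0,0.003,0],[0,0.003,0],[0,0.003,0]], "force": 60}}

```text
t: 43.82
eef_pos: [469.0, 341.3, -0.4]
orientation: [[0.001, 0.036, -0.999], [0.001, -0.999, -0.036], [-1.0, -0.001, -0.001]]
ft_force: [-2.1, -2.0, 11.1]
finger_gap: 63.1
```

Emit:
{"api": "move_arm", "payload": {"claw": [0,0,0,0,0,0,0,0,0,0,0], "translation": [[-0.3,0,0],[-0.8,0,0],[-2,0,0],[-4,0,0],[-8,0,0],[-12,0,0],[-17,0,0],[-22,0,0],[-27,0,0],[-28,0,0],[-28,0,0]], "rot": [[0,0,0],[0,0,0],[0,0,0],[0,0,0],[0,0,0],[0,0,0],[0,0,0],[0,0,0],[0,0,0],[0,0,0],[0,0,0]]}}

```text
t: 45.2
eef_pos: [468.5, 341.0, 279.9]
orientation: [[0.002, 0.036, -0.999], [0.001, -0.999, -0.036], [-1.0, -0.001, -0.002]]
ft_force: [0.3, -0.4, -4.5]
finger_gap: 63.1
```

Run:
```python
from h import *
st();go((500,320,280),10);go((632.9,112.4,280),88.5)
t=snap("side");crop(t,(150,70,240,160),"i3.png",7)
```

```text
t 45.2 p [468.5 341.  279.9] yaw -87.93 tilt [0.002 0.001] j [ 0.58  0.31  1.68 -0.    1.15  2.11] f [ 0.3 -0.4 -4.5] gap 63.1
tr [-0.01  2.21 -3.07] rot [-1.709e+00 -2.000e-03 -1.000e-03]
tr [-1.000e-02  2.344e+01 -1.560e+01] rot [-3.079e+00 -2.000e-03 -2.000e-03]
```

View pics/i3.png

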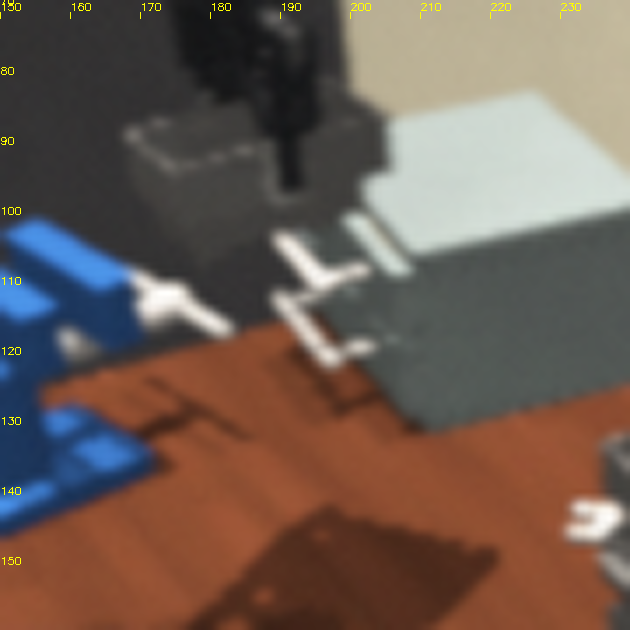

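Emit:
{"api": "move_arm", "payload": {"claw": [0,0,0,0,0,0,0,0,0,0,0,0,0,0,0,0,0,0,0,0], "translation": [[0,1.3,-0.9],[0,2.6,-1.7],[0,3.9,-2.6],[0,5.2,-3.5],[0,6.5,-4.3],[0,7.8,-5.2],[0,9.1,-6.1],[0,10.4,-6.9],[0,11.7,-7.8],[0,13,-8.7],[0,14.3,-9.5],[0,15.6,-10.4],[0,17,-11.3],[0,18.3,-12.2],[0,19.6,-13],[0,21,-14],[0,22.4,-15],[0,23.4,-15.6],[0,23.4,-15.6],[0,23.4,-15.6]], "rot": [[-0.17,0,0],[-0.34,0,0],[-0.51,0,0],[-0.68,0,0],[-0.85,0,0],[-1.02,0,0],[-1.19,0,0],[-1.36,0,0],[-1.53,0,0],[-1.7,0,0],[-1.87,0,0],[-2.04,0,0],[-2.21,0,0],[-2.38,0,0],[-2.55,0,0],[-2.72,0,0],[-2.89,0,0],[-3.079,-0.002,-0.002],[-3.079,-0.002,-0.002],[-3.079,-0.002,-0.002]]}}

```text
t: 47.75
eef_pos: [631.6, 112.7, 277.4]
orientation: [[-0.003, 0.031, 1.0], [-0.001, 1.0, -0.031], [-1.0, -0.002, -0.003]]
ft_force: [-0.7, 0.5, -4.0]
finger_gap: 63.6
```

Run:
```python
from h import *
st();go((632.9,112.4,200),88.5)
t=snap("side");crop(t,(215,70,295,180),"i4.png",7)
print(corners(t,(632.9,112.4),-1.5,203).tolist(),corners(t,(632.9,112.4),-1.5,340).tolist())
```

```text
t 47.75 p [631.6 112.7 277.4] yaw 88.21 tilt [-0.003 -0.001] j [ 0.13  0.41  1.53 -0.    1.2  -1.41] f [-0.7  0.5 -4. ] gap 63.6
tr [ 7.74 -0.02  0.16] rot [-0.005 -0.003  0.002]
[[235.4, 133.1], [243.7, 140.5], [272.8, 131.3], [263.9, 124.5]] [[234.1, 99.7], [243.0, 106.5], [274.1, 98.0], [264.6, 91.8]]
```

View pics/i4.png

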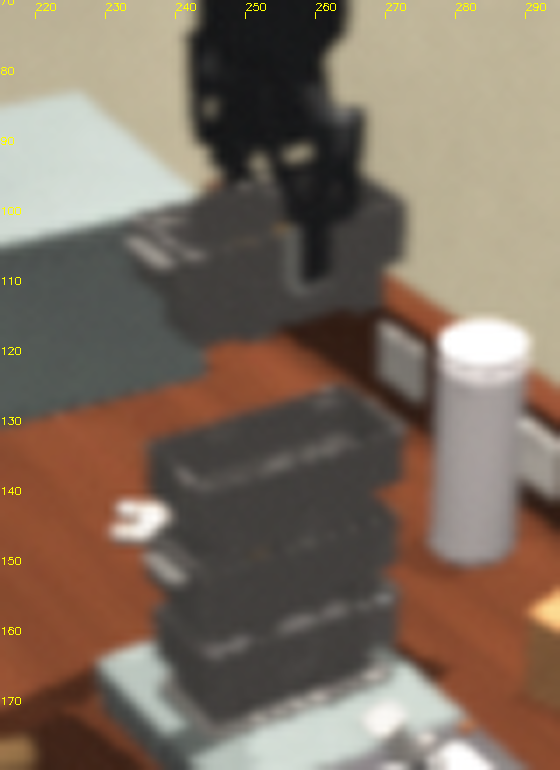

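Emit:
{"api": "move_arm", "payload": {"claw": [0,0,0,0,0,0,0,0,0,0], "translation": [[3,0,0.16],[5,0,0.16],[6,0,0.16],[6.6,0,0.16],[7,0,0.16],[7.3,0,0.16],[7.5,0,0.16],[7.7,0,0.16],[7.7,0,0.16],[7.7,0,0.16]], "rot": [[-0.005,-0.003,0.002],[-0.005,-0.003,0.002],[-0.005,-0.003,0.002],[-0.005,-0.003,0.002],[-0.005,-0.003,0.002],[-0.005,-0.003,0.002],[-0.005,-0.003,0.002],[-0.005,-0.003,0.002],[-0.005,-0.003,0.002],[-0.005,-0.003,0.002]]}}

```text
t: 49.05
eef_pos: [633.2, 112.7, 200.9]
orientation: [[0.0, 0.025, 1.0], [0.001, 1.0, -0.025], [-1.0, 0.001, 0.0]]
ft_force: [-0.7, 0.5, -4.1]
finger_gap: 63.0
```

Run:
```python
from h import *
st()
t=snap("side");crop(t,(215,70,295,180),"i5.png",7)
```

```text
t 49.05 p [633.2 112.7 200.9] yaw 88.56 tilt [0.    0.001] j [ 0.13  0.48  1.62  0.    1.04 -1.42] f [-0.7  0.5 -4.1] gap 63.0
```

View pics/i5.png

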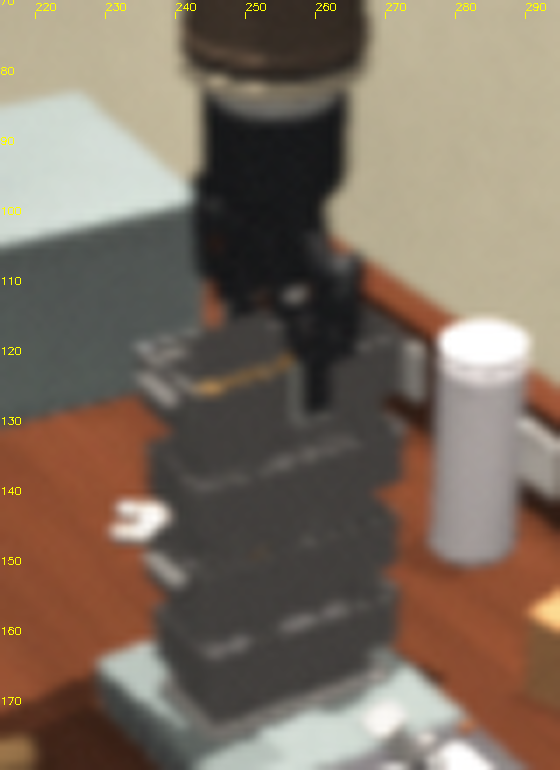

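Emit:
{"api": "move_arm", "payload": {"claw": [0,0,0,0,0], "translation": [[0.15,0,0],[0.3,0,0],[0.45,0,0],[0.5,0,0],[0.5,0,0]], "rot": [[0,0,0],[0,0,0],[0,0,0],[0,0,0],[0,0,0]]}}

```text
t: 49.72
eef_pos: [633.3, 112.7, 196.6]
orientation: [[0.001, 0.025, 1.0], [0.001, 1.0, -0.025], [-1.0, 0.001, 0.001]]
ft_force: [-2.3, -0.1, 4.4]
finger_gap: 63.0
```

Emit:
{"api": "move_arm", "payload": {"claw": [0.85,0.95,1,1,1,1,1,1,1,1], "translation": [[0,0,0],[0,0,0],[-0.1,0,0],[-0.1,0,0],[-0.1,0,0],[-3,0,0],[-7,0,0],[-10,0,0],[-11,0,0],[-11,0,0]], "rot": [[0,0,0],[0,0,0],[0,0,0],[0,0,0],[0,0,0],[0,0,0],[0,0,0],[0,0,0],[0,0,0],[0,0,0]]}}

```text
t: 50.98
eef_pos: [633.3, 112.6, 306.5]
orientation: [[0.001, 0.025, 1.0], [0.001, 1.0, -0.025], [-1.0, 0.001, 0.001]]
ft_force: [0.5, -0.1, -0.2]
finger_gap: 85.4
```

Run:
```python
from h import *
st()
t=snap("side");print(corners(t,(632.9,112.4),-1.5,257).tolist());crop(t,(215,95,295,180),"i6.png",7);crop(t,(190,170,290,250),"i7.png",7)
print(t["cam_to_world"][:3,3])
```

```text
t 50.98 p [633.3 112.6 306.5] yaw 88.56 tilt [0.001 0.001] j [ 0.13  0.39  1.49  0.    1.26 -1.42] f [ 0.5 -0.1 -0.2] gap 85.4
[[234.9, 120.5], [243.4, 127.7], [273.3, 118.7], [264.2, 112.1]]
[  -4.38686468 -878.3127535   879.14133709]
```

View pics/i6.png

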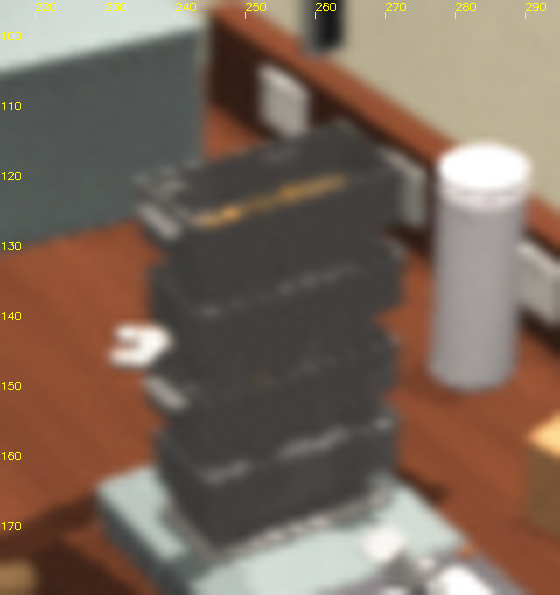

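View pics/i7.png

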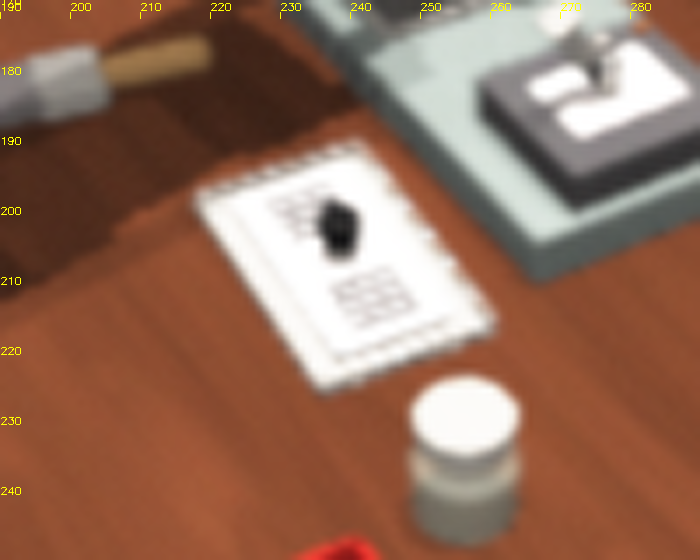

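Run:
```python
from h import *
t=snap("side");s=snap("top")
im={"color":cv2.imread("pics/i2.png")[:,:,::-1]}
crop(im,(220,165,290,220),"i8.png",10)
g=im["color"].astype(int).sum(2)[180:205,243:265];ys,xs=np.nonzero(g<230);u=(xs.mean()+243,ys.mean()+180);print(u,onz(s,u,38))
g=t["color"].astype(int).sum(2)[190:215,228:248];ys,xs=np.nonzero(g<230);v=(xs.mean()+228,ys.mean()+190);print(v,onz(t,v,32),tri(s,u,t,v))
```

```text
(np.float64(nan), np.float64(nan)) [nan nan nan]
 ** On entry to DLASCL parameter number  4 had an illegal value
 ** On entry to DLASCL parameter number  4 had an illegal value
 ** On entry to DLASCL parameter number  4 had an illegal value
 ** On entry to DLASCL parameter number  4 had an illegal value
 ** On entry to DLASCL parameter number  5 had an illegal value
 ** On entry to DLASCL parameter number  4 had an illegal value<stdin>:5: RuntimeWarning: Mean of empty slice.
  ret = ret.dtype.type(ret / rcount)
Traceback (most recent call last):
  File "h.py", line 17, in tri
    A=np.stack([d1,-d2],1);t=np.linalg.lstsq(A,o2-o1,rcond=None)[0]
                             ~~~~~~~~~~~~~~~^^^^^^^^^^^^^^^^^^^^
numpy.linalg.LinAlgError: SVD did not converge in Linear Least Squares
```

View pics/i8.png

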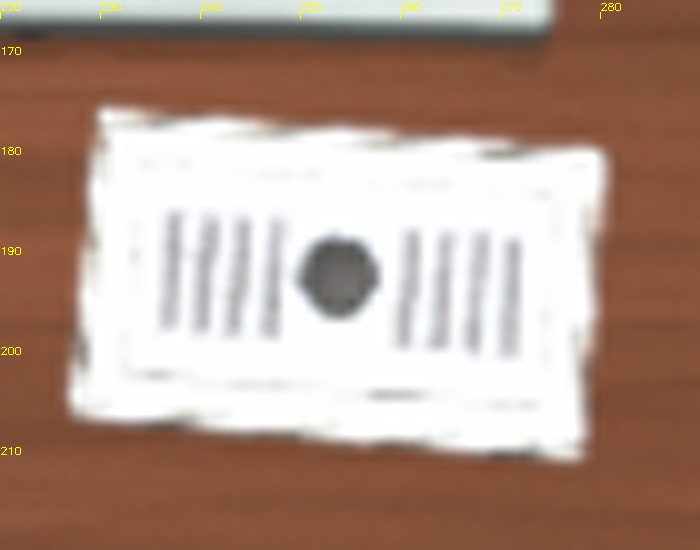

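Run:
```python
from h import *
t=snap("side");s=snap("top")
f=lambda x,y:(220+(x+.5)/10-.5,165+(y+.5)/10-.5)
for a,b,z in(((172,270),(510,297),12),((100,112),(605,150),10),((75,412),(580,460),10)):
    p,q=onz(s,f(*a),z),onz(s,f(*b),z);d=p-q;print(np.degrees(np.arctan2(d[1],d[0])),(p+q)[:2]/2)
u=f(338,277)
print(onz(s,u,41),onz(s,u,36),tri(s,u,t,(237.8,202.1)))
go((465,-32,160),-4.5)
```

```text
84.8393437934761 [466.85957618 -36.28468782]
85.01284488333894 [517.07717318 -40.107245  ]
84.06968738161682 [417.68778598 -31.46258836]
[465.56140224 -36.53243814  41.        ] [466.15031558 -36.34105331  36.        ] (array([466.03263461, -36.04548141,  33.33288568]), np.float64(0.9424330503948934))
tr [ 14.55 -14.88 -16.39] rot [ 1.624e+00 -1.000e-03  1.000e-03]
```

Run:
```python
from h import *
go((466,-36.2,120),-5.2)
```

```text
tr [ 18.54 -15.3  -16.28] rot [ 1.636e+00 -1.000e-03  1.000e-03]
```

Emit:
{"api": "move_arm", "payload": {"claw": [0.6,0.6,0.6,0.6,0.6,0.6,0.6,0.6,0.6,0.6,0.6,0.6,0.6,0.6], "translation": [[0,-2.5,-2],[0,-4.5,-4],[0,-6.5,-6],[0,-8.5,-8],[2,-10,-10],[4,-12,-12],[7,-14,-14],[10,-15.3,-16],[14,-15.3,-16.28],[18.5,-15.3,-16.28],[18.5,-15.3,-16.28],[18.5,-15.3,-16.28],[18.5,-15.3,-16.28],[18.5,-15.3,-16.28]], "rot": [[0.17,0,0],[0.34,0,0],[0.51,0,0],[0.68,0,0],[0.85,0,0],[1.02,0,0],[1.19,0,0],[1.36,0,0],[1.53,0,0],[1.636,-0.001,0.001],[1.636,-0.001,0.001],[1.636,-0.001,0.001],[1.636,-0.001,0.001],[1.636,-0.001,0.001]]}}

```text
t: 52.98
eef_pos: [466.7, -36.3, 121.6]
orientation: [[0.002, 0.996, -0.089], [-0.0, -0.089, -0.996], [-1.0, 0.002, -0.0]]
ft_force: [-0.4, 0.5, 1.1]
finger_gap: 51.5
```

Run:
```python
from h import *
st();go((466,-36.2,-5),-5.2)
t=snap("side");crop(t,(190,150,290,250),"i9.png",6)
```

```text
t 52.98 p [466.7 -36.3 121.6] yaw -5.13 tilt [ 0.002 -0.   ] j [-0.14  0.35  2.09  0.    0.69 -0.05] f [-0.4  0.5  1.1] gap 51.5
tr [12.66 -0.1   0.  ] rot [ 0.001 -0.    -0.002]
```

View pics/i9.png

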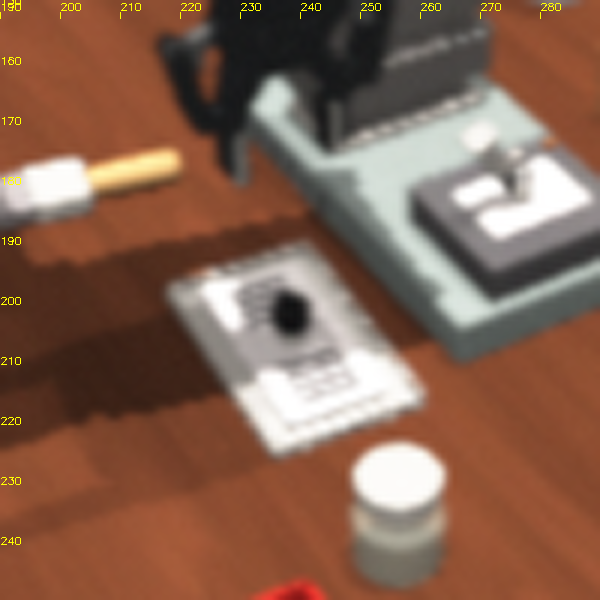

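Emit:
{"api": "move_arm", "payload": {"claw": [0.6,0.6,0.6,0.6,0.6,0.6,0.0,0.0,0.0,0.0,0.0,0.0,0.0,0.0], "translation": [[4,-0.1,0],[8,-0.1,0],[11,-0.1,0],[12.3,-0.1,0],[12.6,-0.1,0],[12.6,-0.1,0],[12.6,-0.1,0],[12.6,-0.1,0],[12.6,-0.1,0],[12.6,-0.1,0],[12.6,-0.1,0],[12.6,-0.1,0],[12.6,-0.1,0],[12.6,-0.1,0]], "rot": [[0,0,0],[0,0,0],[0,0,0],[0,0,0],[0,0,0],[0,0,0],[0,0,0],[0,0,0],[0,0,0],[0,0,0],[0,0,0],[0,0,0],[0,0,0],[0,0,0]], "force": 50}}

```text
t: 54.78
eef_pos: [466.5, -36.3, -3.6]
orientation: [[0.004, 0.996, -0.09], [-0.0, -0.09, -0.996], [-1.0, 0.004, -0.0]]
ft_force: [-1.2, 0.2, 14.2]
finger_gap: 24.1
```

Emit:
{"api": "move_arm", "payload": {"claw": [0,0,0,0,0,0,0,0,0,0,0,0], "translation": [[-0.3,0,0],[-0.8,0,0],[-2,0,0],[-4,0,0],[-8,0,0],[-13,0,0],[-18,0,0],[-23,0,0],[-28,0,0],[-30,0,0],[-30,0,0],[-30,0,0]], "rot": [[0,0,0],[0,0,0],[0,0,0],[0,0,0],[0,0,0],[0,0,0],[0,0,0],[0,0,0],[0,0,0],[0,0,0],[0,0,0],[0,0,0]]}}

```text
t: 56.28
eef_pos: [464.6, -36.1, 295.7]
orientation: [[0.003, 0.996, -0.09], [-0.0, -0.09, -0.996], [-1.0, 0.003, -0.0]]
ft_force: [-0.4, 0.1, -1.2]
finger_gap: 24.5
```

Run:
```python
from h import *
st();go((633,112.5,295),88.6)
t=snap("side");crop(t,(180,80,300,200),"j1.png",5)
s=snap("top","j2.png")
```

```text
t 56.27 p [464.6 -36.1 295.7] yaw -5.14 tilt [ 0.003 -0.   ] j [-0.14  0.13  1.89  0.    1.13 -0.05] f [-0.4  0.1 -1.2] gap 24.5
tr [  0.11  15.44 -16.31] rot [-1.636  0.002 -0.002]
```

View pics/j1.png

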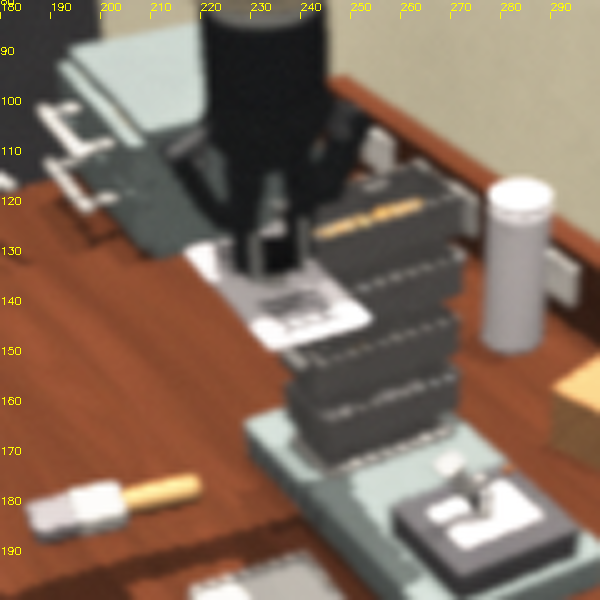

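View pics/j2.png

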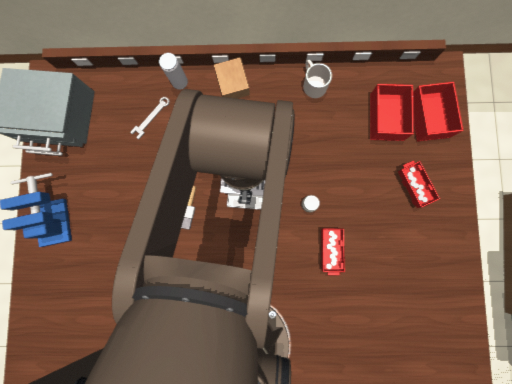

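Emit:
{"api": "move_arm", "payload": {"claw": [0,0,0,0,0,0,0,0,0,0,0,0,0,0,0], "translation": [[0,1.6,-1.6],[0,3.2,-3.2],[0,4.8,-4.8],[0,6.4,-6.4],[0,8,-8],[0,9.6,-9.6],[0,11,-11.2],[0,12.5,-13],[0,14,-14.5],[0,15.4,-16.3],[0,15.4,-16.3],[0,15.4,-16.3],[0,15.4,-16.3],[0,15.4,-16.3],[0,15.4,-16.3]], "rot": [[-0.16,0,0],[-0.32,0,0],[-0.48,0,0],[-0.64,0,0],[-0.8,0,0],[-0.96,0,0],[-1.12,0,0],[-1.28,0,0],[-1.44,0,0],[-1.6,0,0],[-1.636,0.002,-0.002],[-1.636,0.002,-0.002],[-1.636,0.002,-0.002],[-1.636,0.002,-0.002],[-1.636,0.002,-0.002]]}}

```text
t: 58.25
eef_pos: [632.5, 112.2, 295.8]
orientation: [[-0.001, 0.025, 1.0], [0.0, 1.0, -0.025], [-1.0, 0.0, -0.001]]
ft_force: [0.4, -0.9, -1.5]
finger_gap: 24.4
```

Run:
```python
from h import *
st();go((633,112.5,255),88.6)
t=snap("side");crop(t,(215,60,295,160),"j3.png",7)
print(corners(t,(632.9,112.4),-1.5,257).tolist(),corners(t,(632.9,112.4),-1.5,295.7+15.6,67,34).tolist())
```

```text
t 58.25 p [632.5 112.2 295.8] yaw 88.55 tilt [-0.001  0.   ] j [ 0.13  0.4   1.51  0.    1.24 -1.42] f [ 0.4 -0.9 -1.5] gap 24.4
tr [4.08 0.03 0.05] rot [-0.001 -0.001 -0.   ]
[[234.9, 120.5], [243.4, 127.7], [273.3, 118.7], [264.2, 112.1]] [[233.7, 107.0], [242.9, 114.4], [274.6, 105.4], [264.6, 98.7]]
```

View pics/j3.png

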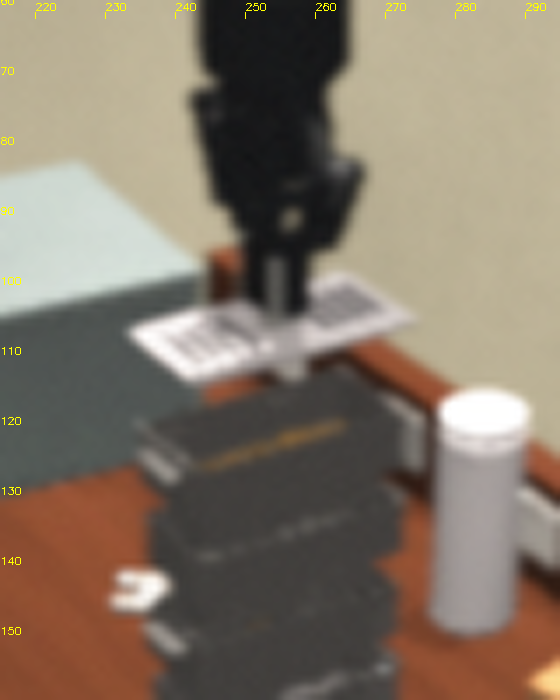

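Emit:
{"api": "move_arm", "payload": {"claw": [0,0,0,0,0,0,0,0,0,0], "translation": [[2,0,0],[3.5,0,0],[4.2,0,0],[4.4,0,0],[4.5,0,0],[4.6,0,0],[4.7,0,0],[4.8,0,0],[4.8,0,0],[4.8,0,0]], "rot": [[0,0,0],[0,0,0],[0,0,0],[0,0,0],[0,0,0],[0,0,0],[0,0,0],[0,0,0],[0,0,0],[0,0,0]]}}

```text
t: 59.55
eef_pos: [632.5, 112.3, 247.8]
orientation: [[-0.001, 0.025, 1.0], [0.0, 1.0, -0.025], [-1.0, 0.0, -0.001]]
ft_force: [0.4, 0.2, -0.7]
finger_gap: 24.4
```

Run:
```python
from h import *
st()
t=snap("side");crop(t,(215,80,295,160),"j4.png",8)
```

```text
t 59.55 p [632.5 112.3 247.8] yaw 88.56 tilt [-0.001  0.   ] j [ 0.13  0.44  1.57  0.    1.14 -1.42] f [ 0.4  0.2 -0.7] gap 24.4
```

View pics/j4.png

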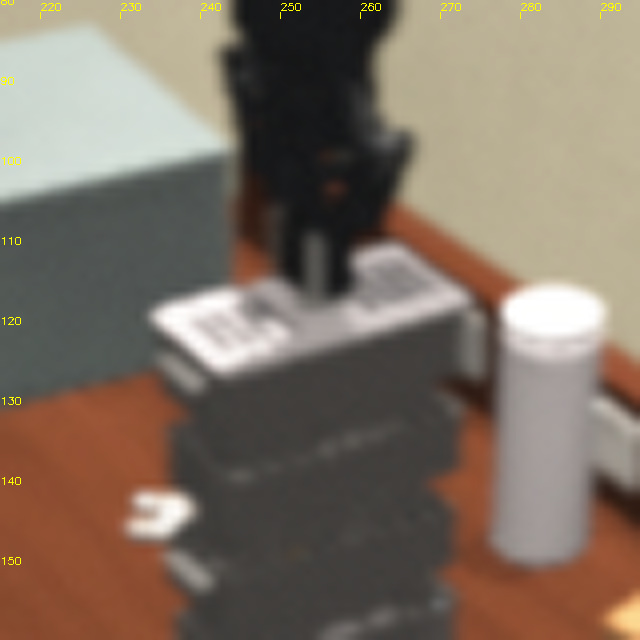

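Plug is in without resistance; lower the last 3 mm.

Emit:
{"api": "move_arm", "payload": {"claw": [0,0,0,0], "translation": [[0.1,0,0],[0.2,0,0],[0.25,0,0],[0.25,0,0]], "rot": [[0,0,0],[0,0,0],[0,0,0],[0,0,0]]}}

```text
t: 60.1
eef_pos: [632.6, 112.3, 245.4]
orientation: [[-0.0, 0.025, 1.0], [0.0, 1.0, -0.025], [-1.0, 0.0, -0.0]]
ft_force: [-0.9, -0.6, 1.4]
finger_gap: 24.1
```

Emit:
{"api": "move_arm", "payload": {"claw": [0.3,0.45,0.5,0.5,0.5,0.5,0.5,0.5,0.5,0.5], "translation": [[0.1,0,0],[0.05,0,0],[-0.1,0,0],[-0.2,0,0],[-0.2,0,0],[-2,0,0],[-5,0,0],[-8,0,0],[-9,0,0],[-9,0,0]], "rot": [[0,0,0],[0,0,0],[0,0,0],[0,0,0],[0,0,0],[0,0,0],[0,0,0],[0,0,0],[0,0,0],[0,0,0]]}}

```text
t: 61.35
eef_pos: [632.8, 112.3, 336.2]
orientation: [[0.001, 0.025, 1.0], [0.0, 1.0, -0.025], [-1.0, 0.0, 0.001]]
ft_force: [0.1, -0.1, -0.6]
finger_gap: 42.6
```

Run:
```python
from h import *
st()
t=snap("side");crop(t,(215,80,295,180),"j5.png",7)
print(corners(t,(632.9,112.4),-1.5,261,67,34).tolist(),proj(t,(632.9,112.4,281)))
crop(t,(245,155,305,205),"j6.png",12);s=snap("top");crop(s,(225,110,285,170),"j7.png",10)
```

```text
t 61.35 p [632.8 112.3 336.2] yaw 88.56 tilt [0.001 0.   ] j [ 0.13  0.38  1.45  0.    1.32 -1.42] f [ 0.1 -0.1 -0.6] gap 42.6
[[234.2, 119.5], [243.2, 127.1], [274.1, 117.8], [264.4, 110.8]] [254.17098486 113.77734611]
```

View pics/j5.png

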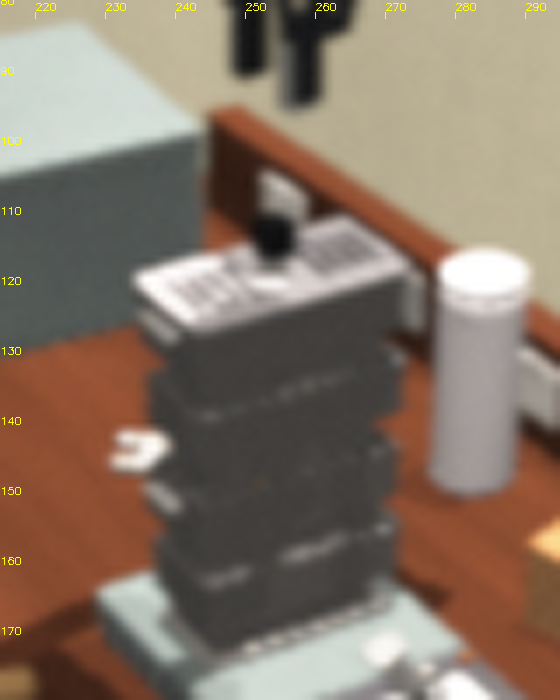

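View pics/j6.png

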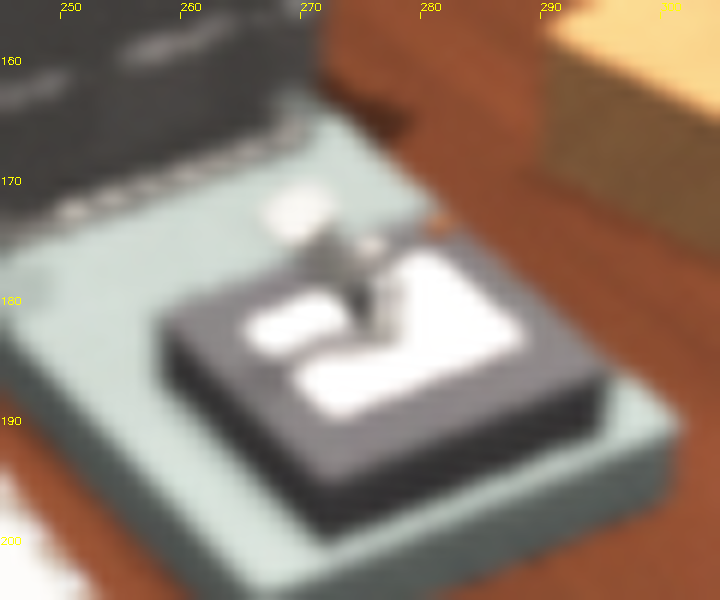

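View pics/j7.png

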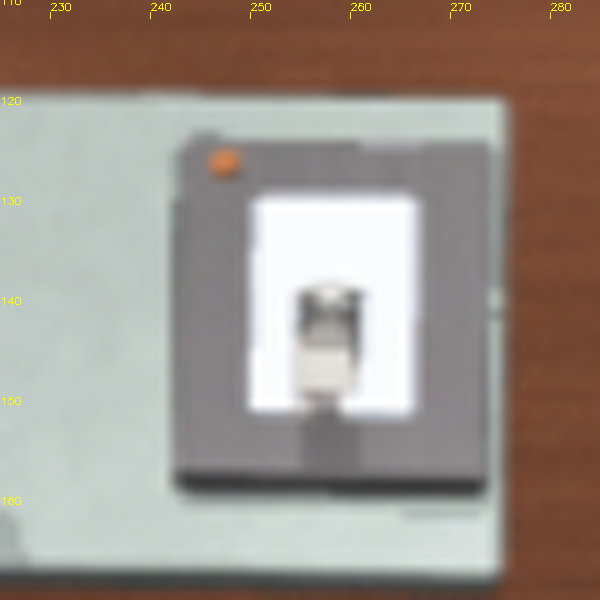

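Run:
```python
from h import *
t=snap("side");s=snap("top")
f=lambda x,y:(225+(x+.5)/10-.5,110+(y+.5)/10-.5)
g=lambda x,y:(245+(x+.5)/12-.5,155+(y+.5)/12-.5)
print("head",tri(s,f(325,368),t,g(295,215)))
print("box ctr",onz(s,f(331.5,308),65),"plate",onz(s,f(333,302),65))
for a,b in(((172,150),(175,475)),((490,150),(487,475)),((250,200),(250,410)),((415,200),(415,408))):
    p,q=onz(s,f(*a),65),onz(s,f(*b),65);d=p-q;print(np.degrees(np.arctan2(d[1],d[0])))
p,q=onz(s,f(20,95),35),onz(s,f(500,98),35);d=p-q;print("plinth y axis",np.degrees(np.arctan2(d[1],d[0])))
```

```text
head (array([591.8105394 , -51.60266872, 128.36028068]), np.float64(0.34853662156609294))
box ctr [626.86769286 -51.99632997  65.        ] plate [628.79766958 -52.4813814   65.        ]
0.4570437383053714
-1.2366584222315826
-0.22021816846659756
-0.5673835057483632
plinth y axis 88.7291052501092
```

```bash
cat >> h.py <<'E'
def gob(d,phi,hinge=(628.5,-52.0,63.),yaw=-1.0,off=42.,s0=None):
    "grasp point at distance d along bat leaning phi (+x); tool along bat"
    from scipy.spatial.transform import Rotation as Ro
    s0=s0 or status.state();R=s0["orientation"];a=np.radians(yaw)
    ux=np.array([np.cos(a),np.sin(a),0]);uy=np.array([-ux[1],ux[0],0])
    b=np.sin(phi)*ux+np.cos(phi)*np.array([0,0,1.])
    x=-b;y=uy;Rt=np.stack([x,y,np.cross(x,y)],1)
    p=np.array(hinge)+(d-off)*b
    print("d",d,"phi",round(phi,3),"p",np.round(p,1),"tr",np.round(R.T@(p-s0["eef_pos"])/10,2),"rot",np.round(Ro.from_matrix(R.T@Rt).as_rotvec(),3))
E
python3 - <<'E'
from h import *
go((560,-52,300),89);gob(57,-.5);gob(150,-.5)
E
```

```text
tr [  3.44 -16.6   -6.78] rot [-0.008 -0.002  0.   ]
d 57 phi -0.5 p [621.3 -51.9  76.2] tr [ 25.81 -16.43  -0.61] rot [-0.007 -0.502  0.002]
d 150 phi -0.5 p [576.7 -51.1 157.8] tr [ 17.66 -16.47  -5.08] rot [-0.007 -0.502  0.002]
```

Emit:
{"api": "move_arm", "payload": {"claw": [0.6,0.6,0.6,0.6,0.6,0.6,0.6,0.6,0.6,0.6], "translation": [[0,-5,0],[0,-10,-3],[0,-15,-6],[1,-16.3,-9],[3,-16.3,-11],[4.5,-16.3,-12.5],[4.7,-16.3,-12.8],[4.7,-16.3,-12.8],[4.7,-16.3,-12.8],[4.7,-16.3,-12.8]], "rot": [[0,0,0],[0,0,0],[-0.007,-0.1,0],[-0.007,-0.2,0],[-0.007,-0.35,0],[-0.007,-0.502,0.002],[-0.007,-0.502,0.002],[-0.007,-0.502,0.002],[-0.007,-0.502,0.002],[-0.007,-0.502,0.002]]}}

```text
t: 62.8
eef_pos: [501.3, -47.6, 288.2]
orientation: [[0.48, 0.017, 0.877], [-0.008, 1.0, -0.015], [-0.877, 0.0, 0.48]]
ft_force: [-0.2, -0.6, 0.3]
finger_gap: 51.4
```

Run:
```python
from h import *
st();gob(140,-.5);gob(57,-.5)
t=snap("side","k0.png");p=status.state();tip=p["eef_pos"]-28*p["orientation"][:,0];print(proj(t,p["eef_pos"]),"tip if tool off",proj(t,tip),"if z off",proj(t,p["eef_pos"]+[0,0,22]-6*p["orientation"][:,0]))
crop(t,(190,50,300,200),"k3.png",5)
```

```text
t 62.8 p [501.3 -47.6 288.2] yaw 89.01 tilt [ 0.48  -0.008] j [-0.24 -0.06  2.23  0.23  0.49 -1.96] f [-0.2 -0.6  0.3] gap 51.4
d 140 phi -0.5 p [581.5 -51.2 149. ] tr [16.06 -0.22  0.36] rot [ 0.  0. -0.]
d 57 phi -0.5 p [621.3 -51.9  76.2] tr [24.36 -0.22  0.36] rot [ 0.  0. -0.]
[246.64750215 141.2485987 ] tip if tool off [242.92326952 135.77045675] if z off [245.75578879 134.13325858]
```

View pics/k3.png

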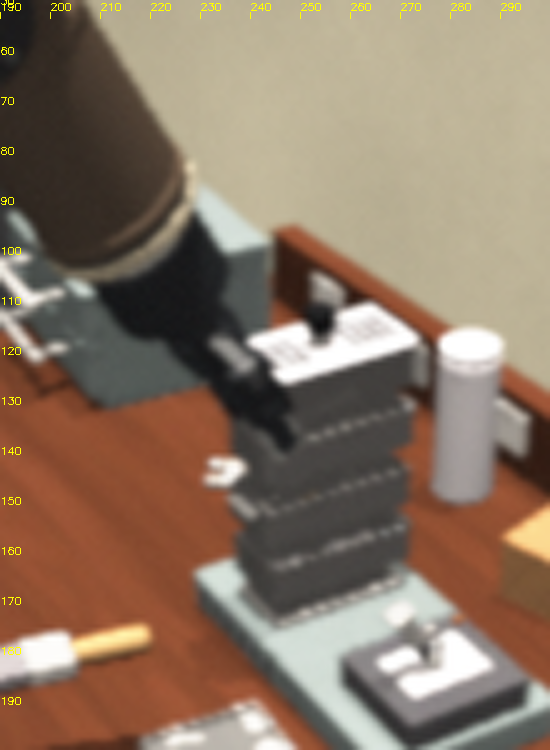

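Emit:
{"api": "move_arm", "payload": {"claw": [0.6,0.6,0.6,0.6,0.6,0.6], "translation": [[5,-0.2,0.3],[10,-0.2,0.36],[15,-0.2,0.36],[16,-0.2,0.36],[16,-0.2,0.36],[16,-0.2,0.36]], "rot": [[0,0,0],[0,0,0],[0,0,0],[0,0,0],[0,0,0],[0,0,0]]}}

```text
t: 63.6
eef_pos: [581.1, -50.7, 149.9]
orientation: [[0.48, 0.017, 0.877], [-0.008, 1.0, -0.015], [-0.877, 0.0, 0.48]]
ft_force: [0.2, 0.1, -0.6]
finger_gap: 51.1
```

Run:
```python
from h import *
st();gob(57,-.5)
t=snap("side");p=status.state()
for sgn in(1,-1):
    for nm,base in(("tool",p["eef_pos"]-28*p["orientation"][:,0]),("z",p["eef_pos"]+[0,0,22]-6*p["orientation"][:,0])):
        y=p["orientation"][:,1];z=p["orientation"][:,2]
        print(nm,sgn,"inner/outer -x edge",proj(t,base+sgn*26*y-11*z),proj(t,base+sgn*40*y-11*z),"+x",proj(t,base+sgn*26*y+11*z),proj(t,base+sgn*40*y+11*z))
crop(t,(225,115,305,200),"k4.png",9)
s=snap("top","k5.png")
```

```text
t 63.6 p [581.1 -50.7 149.9] yaw 89.03 tilt [ 0.48  -0.008] j [-0.2   0.3   2.26  0.82  0.12 -2.55] f [ 0.2  0.1 -0.6] gap 51.1
d 57 phi -0.5 p [621.3 -51.9  76.2] tr [ 8.4  -0.05 -0.01] rot [ 0.     0.001 -0.001]
tool 1 inner/outer -x edge [257.38520004 162.39407087] [255.313039   160.50727144] +x [261.96972142 158.32389025] [259.86461049 156.46873259]
z 1 inner/outer -x edge [259.88955327 160.8768237 ] [257.80266168 159.00496935] +x [264.46361587 156.81547335] [262.34392495 154.97512472]
tool -1 inner/outer -x edge [265.3631892 169.6584027] [267.59025204 171.68624746] +x [270.07438046 165.46623134] [272.33674948 167.45997482]
z -1 inner/outer -x edge [267.92369347 168.08311094] [270.1662714  170.09460942] +x [272.62383684 163.90030412] [274.90155385 165.87785346]
```

View pics/k4.png

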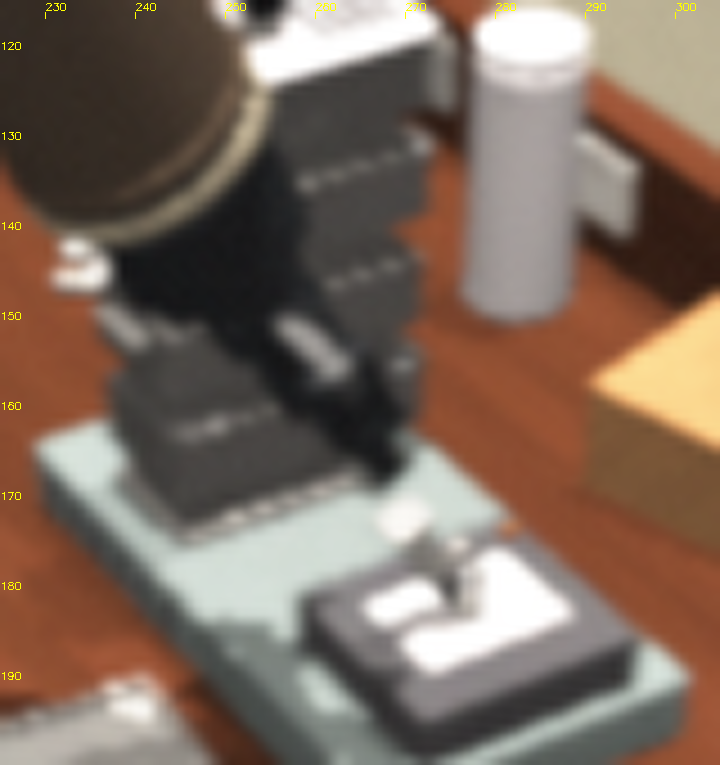

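View pics/k5.png

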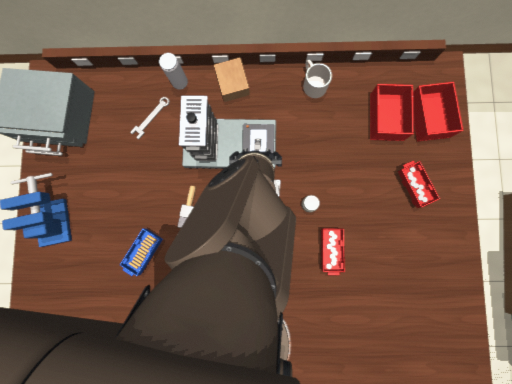

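```bash
cat >> h.py <<'E'
def gb2(d,phi,ft,hinge=(628.5,-52.0,63.),yaw=-1.0,off=42.,back=0.,s0=None):
    from scipy.spatial.transform import Rotation as Ro
    s0=s0 or status.state();R=s0["orientation"];a=np.radians(yaw)
    ux=np.array([np.cos(a),np.sin(a),0]);uy=np.array([-ux[1],ux[0],0]);k=np.array([0,0,1.])
    B=lambda f:np.sin(f)*ux+np.cos(f)*k
    x=-B(ft);Rt=np.stack([x,uy,np.cross(x,uy)],1)
    p=np.array(hinge)+d*B(phi)+(back-off)*B(ft)
    tr=R.T@(p-s0["eef_pos"])/10;rv=Ro.from_matrix(R.T@Rt).as_rotvec()
    print("d",d,"phi",round(phi,2),"ft",round(ft,2),"p",np.round(p,1),"tr",np.round(tr,2).tolist(),"rot",np.round(rv,3).tolist())
    return p
E
python3 - <<'E'
from h import *
gb2(56,-.5,-.2,back=80)
t=snap("side")
E
```

```text
d 56 phi -0.5 ft -0.2 p [594.1 -51.4 149.4] tr [0.71, -0.03, 1.08] rot [0.0, 0.302, -0.0]
```

Emit:
{"api": "move_arm", "payload": {"claw": [0.6,0.6,0.6,0.6,0.6,0.6], "translation": [[0,0,0],[0.4,0,0.5],[0.71,-0.03,1.08],[0.71,-0.03,1.08],[0.71,-0.03,1.08],[0.71,-0.03,1.08]], "rot": [[0,0.1,0],[0,0.2,0],[0,0.302,0],[0,0.302,0],[0,0.302,0],[0,0.302,0]]}}

```text
t: 64.5
eef_pos: [592.8, -51.0, 149.1]
orientation: [[0.199, 0.017, 0.98], [-0.003, 1.0, -0.017], [-0.98, 0.001, 0.199]]
ft_force: [-1.4, 0.4, -0.4]
finger_gap: 51.1
```

Run:
```python
from h import *
st();gb2(56,-.5,-.2,back=20);gb2(56,-.5,-.2)
t=snap("side")
crop(t,(225,115,305,200),"k6.png",9)
s=snap("top");crop(s,(225,110,285,170),"k7.png",9)
```

```text
t 64.5 p [592.8 -51.  149.1] yaw 89.03 tilt [ 0.199 -0.003] j [-0.16  0.38  1.97  0.05  0.59 -1.75] f [-1.4  0.4 -0.4] gap 51.1
d 56 phi -0.5 ft -0.2 p [606.  -51.6  90.6] tr [6.0, -0.05, 0.13] rot [0.0, 0.0, -0.001]
d 56 phi -0.5 ft -0.2 p [610.  -51.7  71. ] tr [8.0, -0.05, 0.13] rot [0.0, 0.0, -0.001]
```

View pics/k6.png

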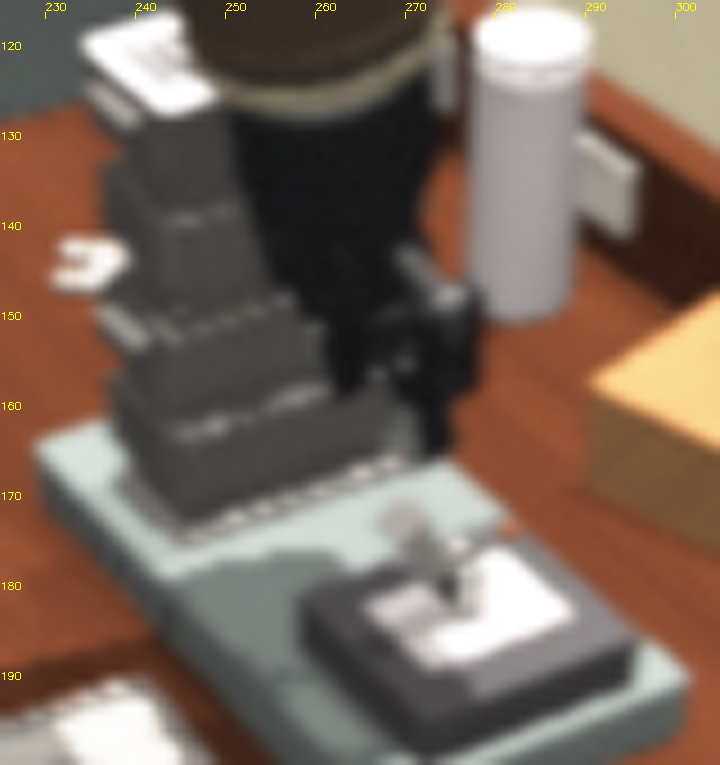

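View pics/k7.png

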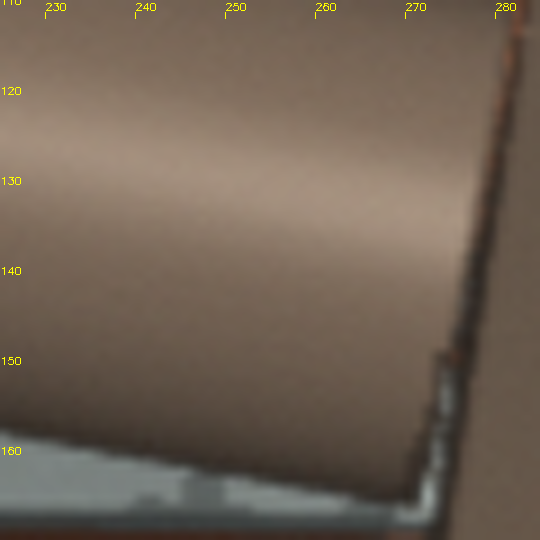

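Run:
```python
from h import *
t=snap("side","k8.png")
```

```text
(no output)
```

View pics/k8.png

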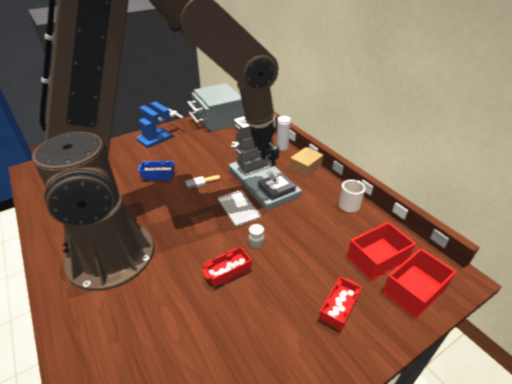

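Run:
```python
from h import *
t=snap("side");s=snap("top","k9.png")
for z in(300,350,400,450,500): print(z,proj(t,(590,-52,z)),proj(s,(590,-52,z)), proj(t,(560,-150,z)))
crop(t,(190,20,310,140),"k10.png",5)
```

```text
300 [270.10161047 131.03272843] [255.266531   129.98488798] [280.21282337 146.98918733]
350 [270.55137989 117.37583411] [254.54836778 123.749281  ] [281.00316536 132.81213381]
400 [271.02736961 102.92278065] [253.73852032 116.71760582] [281.84308031 117.74584692]
450 [271.53194135  87.60185696] [252.81823418 108.72702301] [282.73738331 101.70395422]
500 [272.0677492   71.33247321] [251.76326557  99.56703057] [283.6915339   84.58852304]
```

View pics/k10.png

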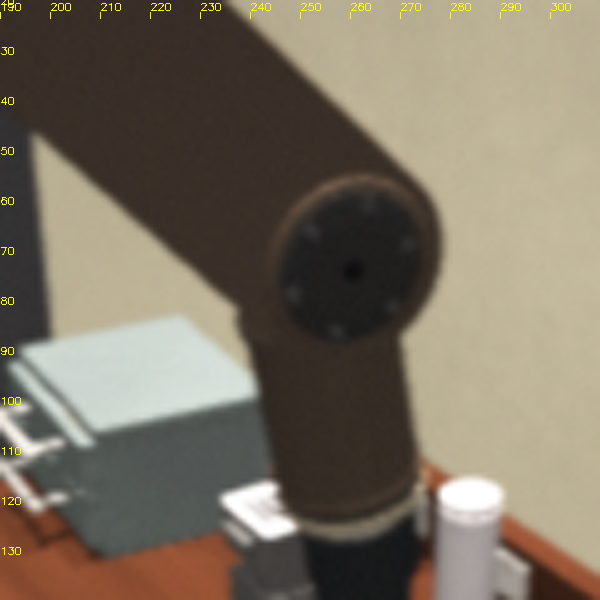

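View pics/k9.png

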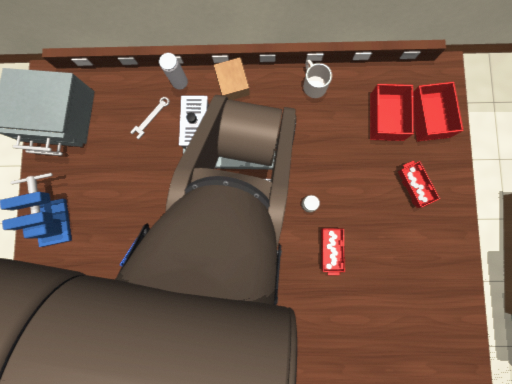

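Emit:
{"api": "move_arm", "payload": {"claw": [0.6,0.6,0.6,0.6,0.6,0.6], "translation": [[3,0,0.1],[5,-0.05,0.13],[6,-0.05,0.13],[6,-0.05,0.13],[6,-0.05,0.13],[6,-0.05,0.13]], "rot": [[0,0,0],[0,0,0],[0,0,0],[0,0,0],[0,0,0],[0,0,0]]}}

```text
t: 65.5
eef_pos: [607.2, -52.2, 91.7]
orientation: [[0.2, 0.017, 0.98], [-0.003, 1.0, -0.017], [-0.98, -0.0, 0.2]]
ft_force: [0.0, 0.5, -0.3]
finger_gap: 51.2
```

Run:
```python
from h import *
st();gb2(56,-.5,-.2)
t=snap("side")
crop(t,(245,140,305,200),"l1.png",11)
```

```text
t 65.5 p [607.2 -52.2  91.7] yaw 89.01 tilt [ 0.2   -0.003] j [-0.15  0.48  1.98  0.06  0.48 -1.76] f [ 0.   0.5 -0.3] gap 51.2
d 56 phi -0.5 ft -0.2 p [610.  -51.7  71. ] tr [2.08, 0.05, -0.14] rot [0.0, 0.001, -0.0]
```

View pics/l1.png

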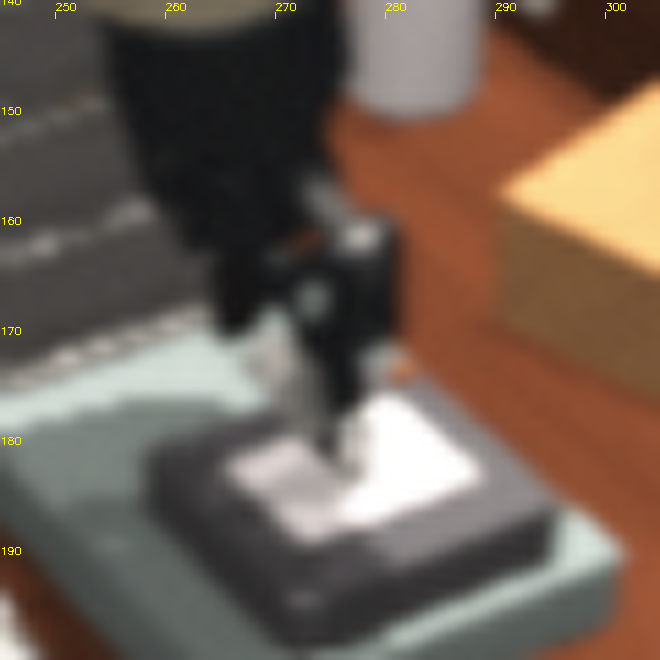

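Emit:
{"api": "move_arm", "payload": {"claw": [0.6,0.6,0.6,0.6,0.2,0,0,0,0,0,0,0], "translation": [[1,0.05,-0.14],[1.8,0.05,-0.14],[2.1,0.05,-0.14],[2.1,0.05,-0.14],[2.1,0.05,-0.14],[2.1,0.05,-0.14],[2.1,0.05,-0.14],[2.1,0.05,-0.14],[2.1,0.05,-0.14],[2.1,0.05,-0.14],[2.1,0.05,-0.14],[2.1,0.05,-0.14]], "rot": [[0,0,0],[0,0,0],[0,0,0],[0,0,0],[0,0,0],[0,0,0],[0,0,0],[0,0,0],[0,0,0],[0,0,0],[0,0,0],[0,0,0]], "force": 40}}

```text
t: 67.05
eef_pos: [610.1, -51.7, 70.9]
orientation: [[0.2, 0.017, 0.98], [-0.003, 1.0, -0.017], [-0.98, -0.0, 0.2]]
ft_force: [-1.2, 0.4, 6.3]
finger_gap: 16.8
```

Run:
```python
from h import *
st()
t=snap("side")
crop(t,(245,140,305,200),"l2.png",11)
```

```text
t 67.05 p [610.1 -51.7  70.9] yaw 89.01 tilt [ 0.2   -0.003] j [-0.15  0.52  1.99  0.06  0.43 -1.76] f [-1.2  0.4  6.3] gap 16.8
```

View pics/l2.png

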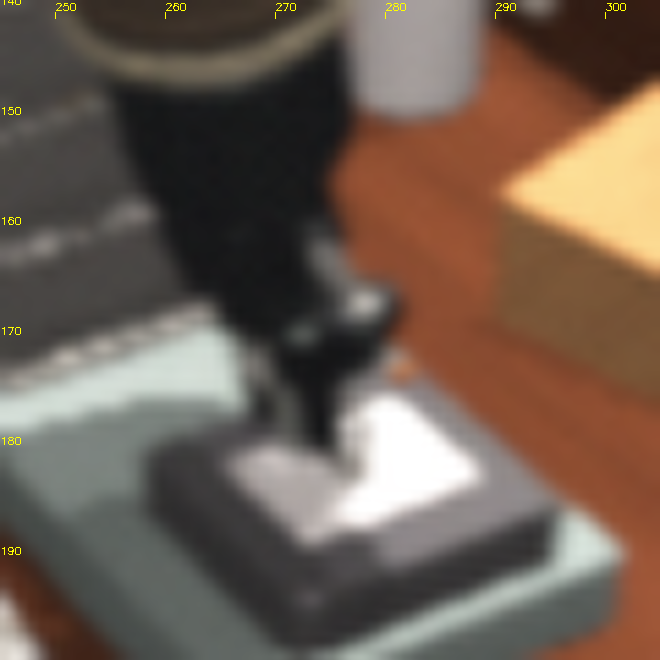

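Emit:
{"api": "move_arm", "payload": {"claw": [0,0,0,0,0,0,0], "translation": [[0,0,0],[-0.25,0,-0.08],[-0.5,0,-0.16],[-0.75,0,-0.24],[-1.0,0,-0.3],[-1.0,0,-0.3],[-1.0,0,-0.3]], "rot": [[0,0,0],[0,0,0],[0,0,0],[0,0,0],[0,0,0],[0,0,0],[0,0,0]], "force": 60}}

```text
t: 67.97
eef_pos: [605.2, -51.6, 80.1]
orientation: [[0.2, 0.017, 0.98], [-0.003, 1.0, -0.017], [-0.98, -0.0, 0.2]]
ft_force: [3.4, -0.6, -6.2]
finger_gap: 16.3
```

Run:
```python
from h import *
st()
t=snap("side")
crop(t,(245,140,305,200),"l3.png",11)
```

```text
t 67.97 p [605.2 -51.6  80.1] yaw 89.01 tilt [ 0.2   -0.003] j [-0.15  0.5   2.    0.06  0.45 -1.76] f [ 3.4 -0.6 -6.2] gap 16.3
```

View pics/l3.png

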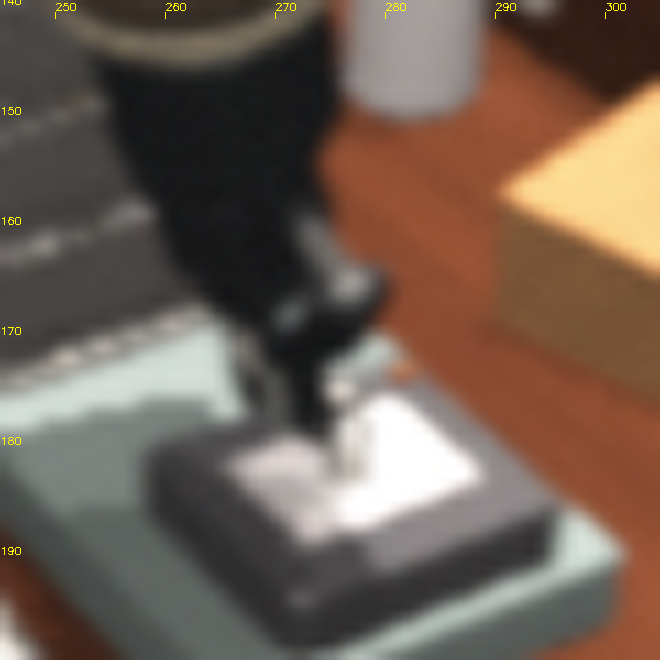

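```bash
cat > arc.py <<'E'
from h import *
from scipy.spatial.transform import Rotation as Ro
s0=status.state();R0=s0["orientation"];p0=s0["eef_pos"]
h=np.array((628.5,-51.7,63.));a=np.radians(-1.);ux=np.array([np.cos(a),np.sin(a),0]);uy=np.array([-ux[1],ux[0],0]);k=np.array([0,0,1.])
B=lambda f:np.sin(f)*ux+np.cos(f)*k
D=84
C=R0.T@(h+D*B(-.5)-p0)
T=[];Q=[]
for i in range(1,13):
    f=-.5+1.02*i/12; dft=.8*i/12
    R=Ro.from_rotvec(uy*dft).as_matrix()@R0
    p=h+D*B(f)-R@C
    T.append(np.round(R0.T@(p-p0)/10,2).tolist());Q.append(np.round(Ro.from_matrix(R0.T@R).as_rotvec(),3).tolist())
print(C,p);print(T);print(Q)
E
python3 arc.py
```

```text
[-58.86130961   0.30481395  -5.28722985] [641.42984014 -52.22830067  84.29137033]
[[-0.16, -0.0, 0.3], [-0.28, -0.0, 0.61], [-0.38, -0.0, 0.93], [-0.43, -0.0, 1.25], [-0.46, -0.0, 1.58], [-0.44, -0.0, 1.9], [-0.4, -0.0, 2.22], [-0.32, -0.0, 2.53], [-0.2, -0.0, 2.83], [-0.06, -0.0, 3.12], [0.11, -0.0, 3.39], [0.31, -0.0, 3.64]]
[[0.0, 0.067, 0.0], [0.0, 0.133, 0.0], [0.0, 0.2, 0.0], [0.0, 0.267, 0.0], [0.0, 0.333, 0.0], [0.0, 0.4, 0.0], [0.0, 0.467, 0.0], [0.0, 0.533, 0.0], [0.0, 0.6, 0.0], [0.0, 0.667, 0.0], [0.0, 0.733, 0.0], [0.0, 0.8, 0.0]]
```

Emit:
{"api": "move_arm", "payload": {"claw": [0,0,0,0,0,0,0], "translation": [[-0.16,0,0.3],[-0.28,0,0.61],[-0.38,0,0.93],[-0.43,0,1.25],[-0.46,0,1.58],[-0.44,0,1.9],[-0.44,0,1.9]], "rot": [[0,0.067,0],[0,0.133,0],[0,0.2,0],[0,0.267,0],[0,0.333,0],[0,0.4,0],[0,0.4,0]]}}

```text
t: 68.9
eef_pos: [622.0, -52.0, 86.8]
orientation: [[-0.201, 0.017, 0.98], [0.003, 1.0, -0.017], [-0.98, -0.0, -0.201]]
ft_force: [-3.9, -3.5, -7.0]
finger_gap: 16.5
```

Run:
```python
from h import *
st()
t=snap("side")
crop(t,(245,140,305,200),"l4.png",11)
```

```text
t 68.9 p [622.  -52.   86.8] yaw 89.03 tilt [-0.201  0.003] j [-0.12  0.69  1.57 -0.02  1.09 -1.66] f [-3.9 -3.5 -7. ] gap 16.5
```

View pics/l4.png

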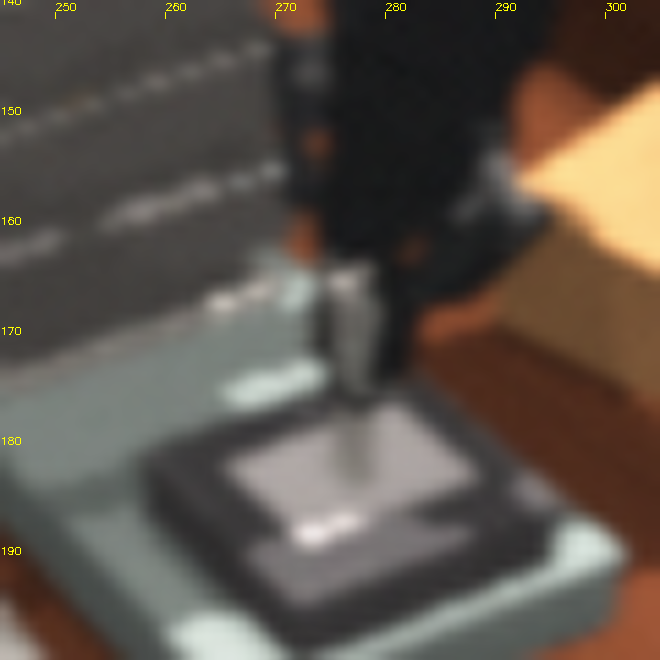

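```bash
sed -e 's/C=R0.T@(h+D\*B(-.5)-p0)/C=R0.T@(h+D*B(.01)-p0)/' -e 's/range(1,13)/range(1,7)/' -e 's/f=-.5+1.02\*i\/12; dft=.8\*i\/12/f=.01+.52*i\/6; dft=.4*i\/6/' arc.py > arc2.py; python3 arc2.py
```

```text
[-60.37879119   0.39231491  -4.4952484 ] [640.52466703 -52.31332998  83.13331368]
[[-0.09, -0.0, 0.32], [-0.15, -0.0, 0.64], [-0.16, -0.0, 0.97], [-0.15, -0.0, 1.29], [-0.09, -0.0, 1.61], [-0.0, -0.0, 1.92]]
[[-0.0, 0.067, 0.0], [-0.0, 0.133, 0.0], [-0.0, 0.2, 0.0], [-0.0, 0.267, 0.0], [-0.0, 0.333, 0.0], [-0.0, 0.4, 0.0]]
```

Emit:
{"api": "move_arm", "payload": {"claw": [0,0,0,0,0,0,0], "translation": [[-0.09,0,0.32],[-0.15,0,0.64],[-0.16,0,0.97],[-0.15,0,1.29],[-0.09,0,1.61],[0,0,1.92],[0,0,1.92]], "rot": [[0,0.067,0],[0,0.133,0],[0,0.2,0],[0,0.267,0],[0,0.333,0],[0,0.4,0],[0,0.4,0]]}}

```text
t: 69.82
eef_pos: [637.9, -52.7, 81.8]
orientation: [[-0.571, 0.017, 0.821], [0.009, 1.0, -0.014], [-0.821, -0.0, -0.571]]
ft_force: [-16.1, -3.9, 1.0]
finger_gap: 16.6
```

Run:
```python
from h import *
st()
t=snap("side","l6.png")
crop(t,(245,120,320,200),"l5.png",9)
```

```text
t 69.83 p [637.9 -52.7  81.8] yaw 89.02 tilt [-0.571  0.009] j [-0.1   0.97  1.11 -0.05  1.66 -1.64] f [-16.1  -3.9   1. ] gap 16.6
```

View pics/l5.png

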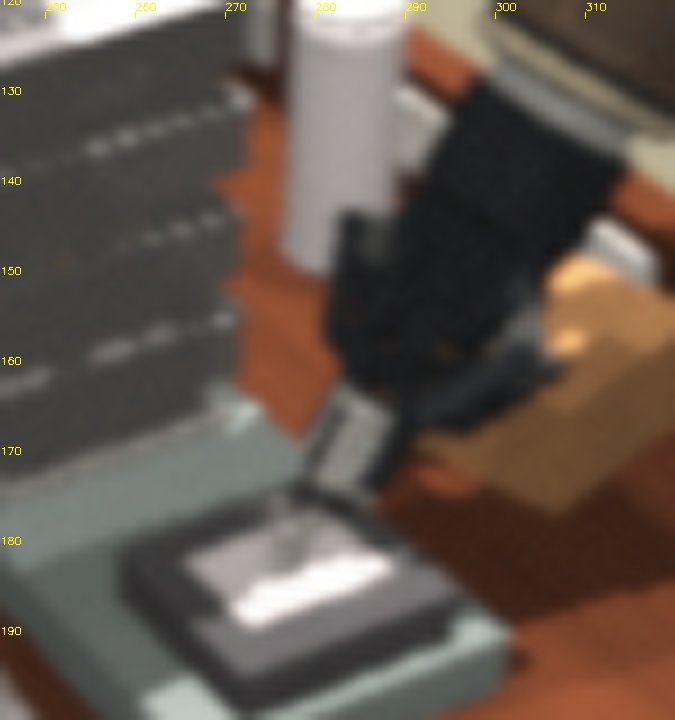

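View pics/l6.png

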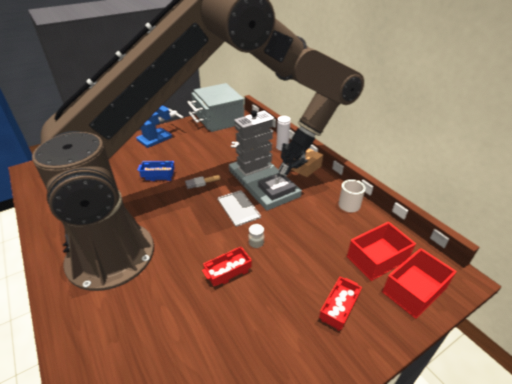

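Emit:
{"api": "move_arm", "payload": {"claw": [0,0,0,0.4,0.45,0.45,0.45], "translation": [[0.3,0,-0.05],[0.6,0,-0.1],[0.7,0,-0.1],[0.7,0,-0.1],[0.7,0,-0.1],[0.7,0,-0.1],[0.7,0,-0.1]], "rot": [[0,0,0],[0,0,0],[0,0,0],[0,0,0],[0,0,0],[0,0,0],[0,0,0]]}}

```text
t: 70.75
eef_pos: [633.2, -52.5, 76.9]
orientation: [[-0.57, 0.017, 0.822], [0.009, 1.0, -0.014], [-0.822, -0.0, -0.57]]
ft_force: [-0.7, -0.1, 0.6]
finger_gap: 38.7
```

Run:
```python
from h import *
st()
t=snap("side")
crop(t,(245,120,320,200),"l7.png",9)
```

```text
t 70.75 p [633.2 -52.5  76.9] yaw 89.02 tilt [-0.57   0.009] j [-0.1   0.97  1.13 -0.05  1.64 -1.64] f [-0.7 -0.1  0.6] gap 38.7
```

View pics/l7.png

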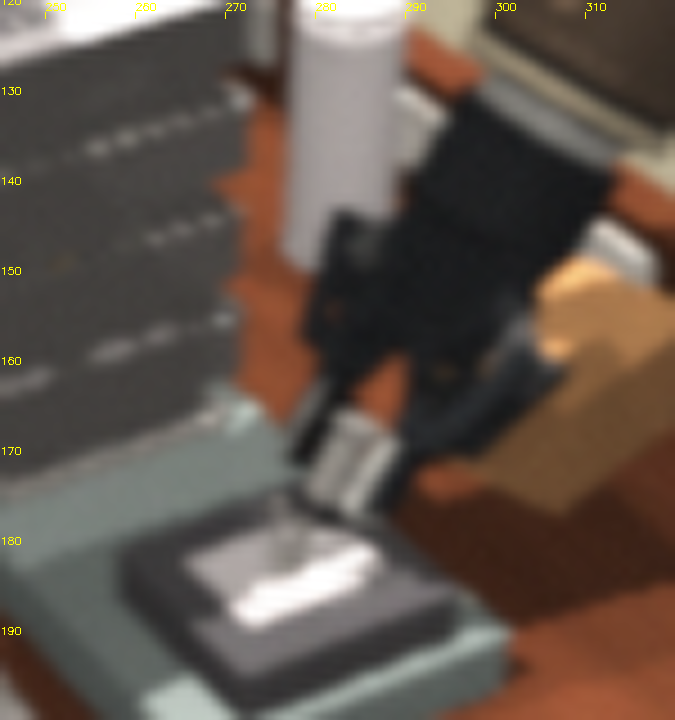

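Emit:
{"api": "move_arm", "payload": {"claw": [0.45,0.45,0.45,0.45,0.45,0.45,0.45,0.45], "translation": [[-1,0,0],[-3,0,0],[-6,0,0],[-10,0,0],[-14,0,0],[-16,0,0],[-16,0,0],[-16,0,0]], "rot": [[0,0,0],[0,0,0],[0,0,0],[0,0,0],[0,0,0],[0,0,0],[0,0,0],[0,0,0]]}}

```text
t: 71.8
eef_pos: [723.8, -54.0, 207.5]
orientation: [[-0.571, 0.017, 0.821], [0.01, 1.0, -0.014], [-0.821, -0.0, -0.571]]
ft_force: [0.3, -0.6, -0.1]
finger_gap: 38.6
```

Run:
```python
from h import *
st();go((600,-300,300),89)
t=snap("side","l9.png")
crop(t,(245,120,320,200),"l8.png",9)
```

```text
t 71.8 p [723.8 -54.  207.5] yaw 89.02 tilt [-0.571  0.01 ] j [-0.09  1.03  0.67 -0.05  2.04 -1.66] f [ 0.3 -0.6 -0.1] gap 38.6
tr [ -0.76 -24.81 -15.09] rot [ 0.    -0.608  0.   ]
```

View pics/l8.png

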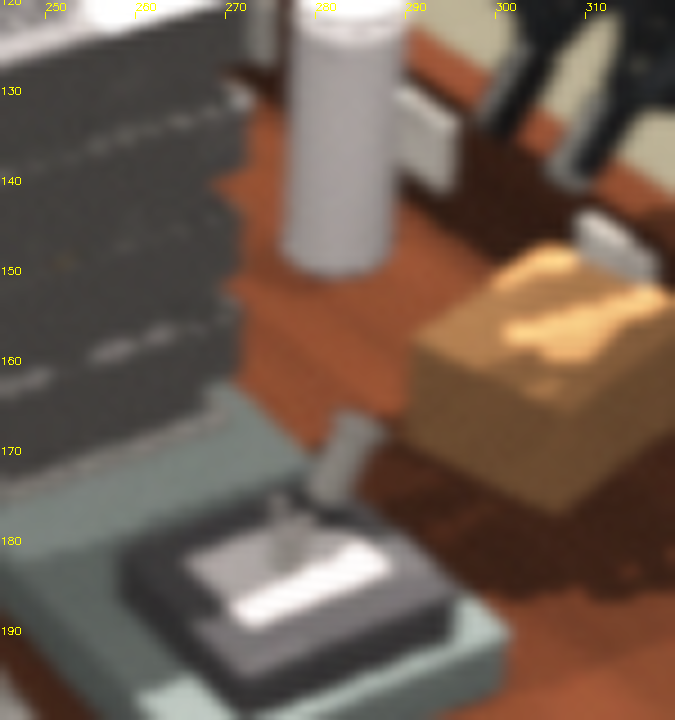

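Emit:
{"api": "move_arm", "payload": {"claw": [0.45,0.45,0.45,0.45,0.45,0.45,0.45,0.45,0.45,0.45], "translation": [[-1,-5,-3],[-1,-10,-6],[-1,-15,-9],[-1,-20,-12],[-0.8,-24.8,-15],[-0.8,-24.8,-15],[-0.8,-24.8,-15],[-0.8,-24.8,-15],[-0.8,-24.8,-15],[-0.8,-24.8,-15]], "rot": [[0,0,0],[0,-0.15,0],[0,-0.3,0],[0,-0.45,0],[0,-0.6,0],[0,-0.608,0],[0,-0.608,0],[0,-0.608,0],[0,-0.608,0],[0,-0.608,0]]}}

```text
t: 73.1
eef_pos: [601.5, -299.1, 299.0]
orientation: [[-0.001, 0.016, 1.0], [0.0, 1.0, -0.016], [-1.0, 0.0, -0.001]]
ft_force: [0.6, 0.8, 0.3]
finger_gap: 38.3
```

Run:
```python
from h import *
st()
t=snap("side","m1.png");s=snap("top","m2.png")
crop(t,(220,95,310,210),"m3.png",5)
crop(s,(170,70,285,170),"m4.png",6)
print("lid c",corners(t,(632.9,112.4),-1.5,261,67,34).tolist(),proj(t,(632.9,112.4,281)),proj(s,(632.9,112.4,290)))
for f in(.2,.28,.5):
    for d in(75,84): print(f,d,proj(t,(628.5+d*np.sin(f),-52-.017*d*np.sin(f),63+d*np.cos(f))),proj(s,(628.5+d*np.sin(f),-52,63+d*np.cos(f))))
```

```text
t 73.1 p [ 601.5 -299.1  299. ] yaw 89.1 tilt [-0.001  0.   ] j [-0.51  0.44  1.43 -0.    1.27 -2.06] f [0.6 0.8 0.3] gap 38.3
lid c [[234.2, 119.5], [243.2, 127.1], [274.1, 117.8], [264.4, 110.8]] [254.17098486 113.77734611] [190.30627904 115.60719258]
0.2 75 [280.79235371 166.25104875] [257.01591397 128.54194671]
0.2 84 [281.30954664 164.13448639] [256.92564773 127.06008451]
0.28 75 [282.06968692 166.08188179] [257.01673398 126.7725937 ]
0.28 84 [282.74378816 163.95024588] [256.92678486 125.06613739]
0.5 75 [285.3400498  166.20137847] [257.0431811  122.44799899]
0.5 84 [286.41026804 164.10280445] [256.95739848 120.2039307 ]
```

View pics/m3.png

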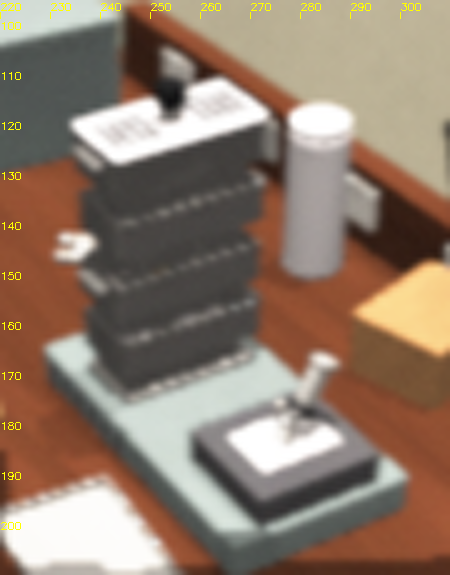

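View pics/m4.png

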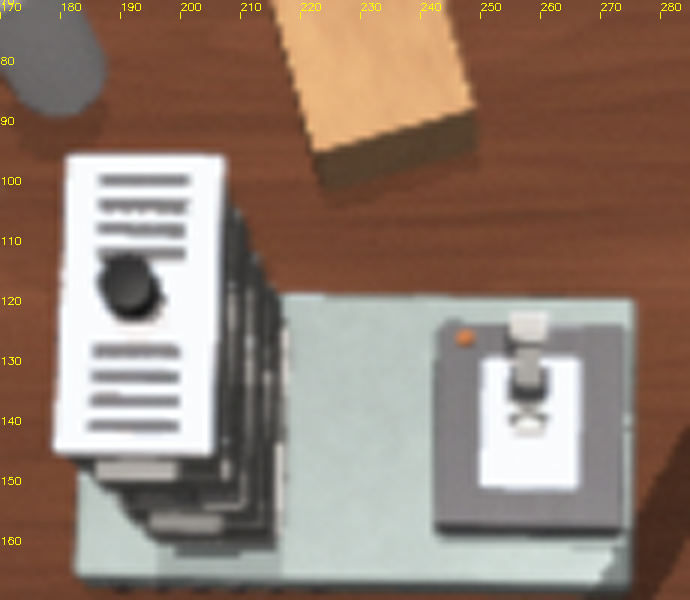

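View pics/m2.png

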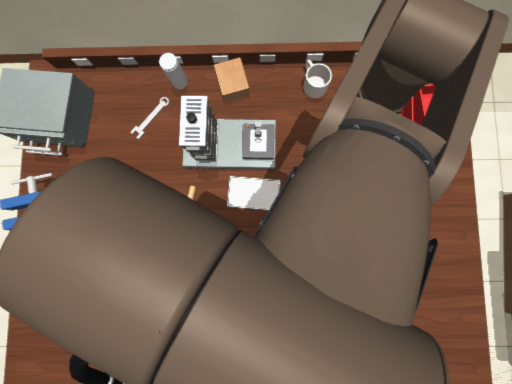

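Run:
```python
from h import *
t=snap("side");s=snap("top")
crop(t,(265,150,305,190),"m5.png",14);crop(s,(240,110,275,160),"m6.png",11)
```

```text
(no output)
```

View pics/m5.png

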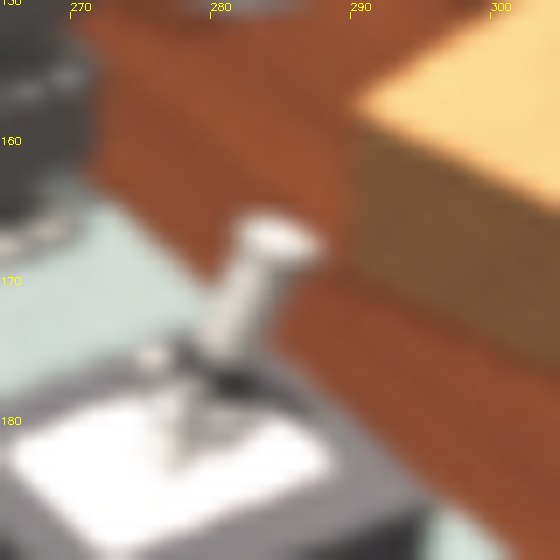

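View pics/m6.png

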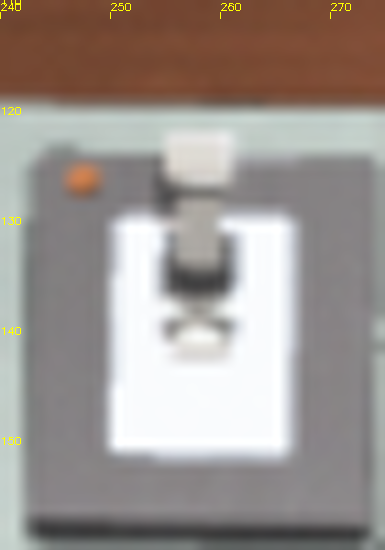

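Run:
```python
from h import *
t=snap("side");s=snap("top")
P,e=tri(s,(257.6,123.6),t,(284.9,167.0));d=P-[628.5,-52,63];print(P,e,np.hypot(d[0],d[2]),np.arctan2(d[0],d[2])+.5)
```

```text
[661.63743719 -53.64428643 126.85003253] 0.26099472008320007 71.93689177433369 0.9787228129764345
```

Run:
```python
from bench import workorder
print(workorder.close_job())
```

```text
the job is handed in; nothing more can be done
None
```

The job is handed in, at about 73 s of the 210 s allowed; no verdict was reported.

**What I did:** I laid the lid flat in the tray. Then I stacked all three grey crates on the dryer crate, lips alternating, and put the lid on the topmost one. Last, I pulled the toggle bat out about 10 mm, swung it over and let it go.

**Last checks:**
- **Stack:** each crate came to rest within 0.1 mm of the expected arm height on its lugs. The final pictures show the stack upright and square. The lid knob lies within 1 px of its expected place in the side view.
- **Toggle:** measured from both cameras, it stands at about 0.98 rad. The head is back at its starting distance from the hinge (72 mm now, 75 mm before), so it looks locked.
- **Jar and brush:** neither looked moved when last in view. The jar was hidden behind the arm in the last top picture, so I did not measure it at the end.

**What did not go as expected:**
- **Reported tool height:** the fingertips sit about 22 mm short of the reported tool point. My first grip on the lid knob slipped off because of this. I found the offset by touching the bench and allowed for it afterwards.
- **Tray:** it was knocked about 20 mm aside with the lid in it, so I located the lid again before picking it up.
- **Bat grip:** the fingers held the bat by its 18 mm head rather than the flat grip. They did not slip.

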